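Feed the wide vials through the roll track into the reader

TASK

Feed every wide (34 mm) vial into the vial reader, leaving the slim look-alikes out of it: lay each wide vial crosswise at the start of the track, before the yellow line, and from there roll it gently with the held paddle, never with the fingers, along the track and over the steel ridge so that it lies in the bay under the clear hood. When all of them are in, press the green start button down, and leave the paddle standing on its black pad, lengthwise and about in the middle, as it was found (before or after pressing); do not shift the other glassware on the bench.

Things in the scene. Friction and masses are not known exactly. Their poses are not given: they have to be found in the camera images.
- wide1: closed amber glass vial with a white cap, lying on its side in a groove of the blue rack; a plain cylinder 34 mm in diameter and 56 mm long over glass and cap, about 60 g. Origin at its centre (halfway along, on the axis); its x axis runs along the cylinder, the cap is the last 12 mm at +x. May be absent. WIDE: to be fed into the reader.
- wide2: closed amber glass vial with a red cap, lying on its side in a groove of the blue rack; a plain cylinder 34 mm in diameter and 56 mm long over glass and cap, about 60 g. Origin at its centre (halfway along, on the axis); its x axis runs along the cylinder, the cap is the last 12 mm at +x. May be absent. WIDE: to be fed into the reader.
- wide3: closed amber glass vial with a white cap, lying on its side in a groove of the blue rack; a plain cylinder 34 mm in diameter and 56 mm long over glass and cap, about 60 g. Origin at its centre (halfway along, on the axis); its x axis runs along the cylinder, the cap is the last 12 mm at +x. May be absent. WIDE: to be fed into the reader.
- wide4: closed amber glass vial with a red cap, lying on its side in a groove of the blue rack; a plain cylinder 34 mm in diameter and 56 mm long over glass and cap, about 60 g. Origin at its centre (halfway along, on the axis); its x axis runs along the cylinder, the cap is the last 12 mm at +x. May be absent. WIDE: to be fed into the reader.
- slim1: closed amber glass vial with a red cap, lying on its side in a groove of the blue rack; a plain cylinder 26 mm in diameter and 56 mm long over glass and cap, about 35 g. Origin at its centre (halfway along, on the axis); its x axis runs along the cylinder, the cap is the last 12 mm at +x. May be absent. SLIM look-alike: not to be fed.
- slim2: closed amber glass vial with a white cap, lying on its side in a groove of the blue rack; a plain cylinder 26 mm in diameter and 56 mm long over glass and cap, about 35 g. Origin at its centre (halfway along, on the axis); its x axis runs along the cylinder, the cap is the last 12 mm at +x. May be absent. SLIM look-alike: not to be fed.
- slim3: closed amber glass vial with a red cap, lying on its side in a groove of the blue rack; a plain cylinder 26 mm in diameter and 56 mm long over glass and cap, about 35 g. Origin at its centre (halfway along, on the axis); its x axis runs along the cylinder, the cap is the last 12 mm at +x. May be absent. SLIM look-alike: not to be fed.
- slim4: closed amber glass vial with a white cap, lying on its side in a groove of the blue rack; a plain cylinder 26 mm in diameter and 56 mm long over glass and cap, about 35 g. Origin at its centre (halfway along, on the axis); its x axis runs along the cylinder, the cap is the last 12 mm at +x. May be absent. SLIM look-alike: not to be fed.
- reader: fixed vial reader: level aluminium roll track 76 mm wide, floor 20 mm above the bench, between two blue guides (inner faces 60 mm apart, tops 6 mm above the track floor), running into a clear tunnel. Origin on the bench under the loading place; x is the rolling direction, y across, z up. Track starts at x = -45 mm, with a back stop bar 3 mm high at -33 mm; yellow line at +45 mm
- ridge (a point): middle of the crest of the low steel ridge across the track, at reader x = 140 mm: the floor ramps up 2 mm from x = 126 mm to the crest, then steps down 2 mm, so that a vial pushed over it cannot roll back. The reading bay behind it reaches to x = 300 mm and holds up to four wide vials side by side; a vial rolls with some resistance and soon stops when not pushed
- hood_mouth (a point): middle of the mouth of the clear hood (reader x = 130 mm), on the track floor. The hood is closed at sides, far end and top, 68 mm wide and 62 mm high inside, its roof 86 mm above the bench; it reaches to x = 295 mm. Beyond, at 300 to 362 mm, a white control box 84 mm wide and 88 mm high bears the start button
- load (a point): loading place: point on the track floor, 20 mm above the bench, midway between the guides at the start of the track; its axes are those of the reader (x the rolling direction)
- start (a joint): travel of the green spring push button (28 mm across) on top of the reader's control box: 0 up, 0.006 m fully pressed (about 5 N), springs back; pressed downward
- start_top (a point): centre of the top face of the green start button
- rack: fixed blue rack plate 200 x 250 mm, 6 mm thick, origin on the bench under its centre. Vials lie with their axes along its x in grooves between ribs 4 mm high, in two columns 95 mm apart along x and four rows 60 mm apart along y; a vial's underside is 6 mm above the bench
- pad: fixed black rubber parking pad 230 x 100 mm, 3 mm thick, long side along its x; origin under its centre
- paddle: loose pushing paddle, 120 g, standing on blade and rear foot. Origin level with its feet, under the middle of the handle (near the balance point). Handle: level aluminium bar along x, -81 to +89 mm, 14 mm wide, 16 mm high, centre line 34 mm above the feet. Orange upright blade at +x: 56 mm wide, 42 mm high, front face at x = +93 mm. Black rear foot at -75 mm, 90 mm wide, 12 mm high
- amber: bystander: amber bottle 56 mm in diameter, 100 mm high; origin under its centre
- dish: bystander: white porcelain dish 68 mm in diameter, 22 mm high; origin under its centre
- jar1: bystander: clear jar with red cap, 56 mm in diameter, 70 mm high; origin under its centre
- jar2: bystander: amber jar with red cap, 56 mm in diameter, 70 mm high; origin under its centre
- beaker: bystander: glass beaker 64 mm in diameter, 70 mm high; origin under its centre
Not all that is in view belongs to the job. Leave any turquoise look-alike of the wide3 alone. Leave any purple look-alike of the wide2 alone.

How it is judged:
By the outcome, as a careful person would: the job done as asked, in the order asked, and still so for the second after the job is handed in, with the robot touching nothing.
Of wide1, wide2, wide3, wide4 only 3 to 4 are there at a start; the rules pass over those that are not, and their reading is None.
Of slim1, slim2, slim3, slim4 only 2 to 4 are there at a start; the rules pass over those that are not, and their reading is None.
At some moment in a run one of paddle, wide1, wide2, wide3, wide4 may be knocked a few centimetres aside while the robot is not near it.
It also fails if it takes over 210 s, if anything falls off the work surface, if the arm or the gripper's body presses on something with over 40 N, if the wrist force passes 120 N, or if a joint passes its speed limit or range.

ROBOT

A 6-joint arm with a two-finger parallel gripper is mounted at the origin on the work surface. World frame = base frame: x ahead of the robot, y to its left, z up, the work surface at z = 0. Lengths are in mm, angles in rad, forces in N, time in s.
With the tool pointing down it reaches from about 350 to 775 mm from the base axis. Payload 7.3 kg.
Tool frame: the origin (TCP) lies between the finger pads; the fingertips stand bot.tip_extent ahead of it and the grasp point (between the pads) lies 6 mm ahead of it (bot.tip_extent is the distance from the TCP to the fingertips, in mm); x points along the fingers, y is the direction in which the jaws open and shut, and the axes are right-handed (so a half turn about x gives the same grasp; the last joint's range is limited). The gripper opens to 92 mm and grips with 3 to 60 N. Pads are 19 mm wide; open, the fingers measure 130 mm over their backs; the gripper's body (75 mm by 190 mm) begins 47 mm behind the grasp point.
Start: joints at [-1.341, 0.342, 1.524, -0, 1.275, -0.146], TCP at [192.707, -488.371, 251.741] pointing down, gripper open.
Joint ranges: [-2.53, 2.53], [-0.77, 2.02], [0.04, 2.7], [-1, 4.14], [0.28, 2.66], [-3.11, 3.11]. Speed limits (rad/s): [2.57, 2.57, 3.14, 3.14, 3.14, 3.14].

INTERFACE

Orientations are given as [roll, pitch, yaw] about the fixed x, y, z axes, in that order (R = Rz(yaw) Ry(pitch) Rx(roll)).
In Python, from plant import bot, capture, workorder gives the robot as it stands. The module is installed in compiled form; this text tells all that it offers.
- The arm moves only by the shell command python3 -m crank 'ROWS'. ROWS is JSON, a list of rows, each an object with "linear": the shift along the tool's x, y, z in cm, a list of three; "delta_rot": the turn, a rotation vector about the tool's x, y, z in degrees, a list of three; "fingers": the opening, from 0 (shut) to 1 (fully open). In form: [{"linear": [x, y, z], "delta_rot": [wx, wy, wz], "fingers": fingers}, ...]. A call has exactly 5 rows; each row shifts and turns the commanded pose from where the row before left it, along the tool's axes as they then stand; what a row does not reach is not made up. A row lasts 1/10 s, in which the tool goes at most 50 mm and 8.59 degrees, less where a joint would pass 70% of its speed; a pose out of reach is approached as far as the arm can. A call with a gripper value outside its range is refused whole. The fingers move at their own pace and stop on an object; the grip force is fixed at half the most. Time passes only in rows, so rows that do not move let the fingers close, or fill a call up. It gives the time, the measured TCP pose, the force and the opening at its end, in the units of the state.
- bot.get_obs(): the state, without advancing time (a new reading comes with each control period).
- capture(name): name is "side" or "top"; returns a dict with "image" (384x512x3 uint8, blue, green, red), "mtx" (3x3 intrinsics, pixels), "pose" (4x4, takes a point from camera to world coordinates). Camera axes: x right, y down, z forward; pixel columns grow to the right and rows downward; lengths in mm; the calibration is good to about 2 mm. A picture is of the moment at which its call begins. There is no depth.
- workorder.close_job(): hands the job in, once; it reports no verdict.
The state is a dict: "time": time; "joint_positions": joint angles; "dq": joint speeds; "tau": joint torques, N m; "tool_pos": TCP position; "tcp_rot": TCP orientation; "contact_force": force on the tool from outside, world axes, zero at the start; "moment": the same for the moment, N m; "grip_width": finger opening in mm.
Only numpy, scipy, OpenCV 4.12 (cv2) and the standard library are available. Lean on these libraries where they do the work, as an engineer would, in place of code of your own. Each camera call takes 0.05 s, during which the arm holds its last target. There are 200 camera calls.

## Working session

There is one attempt and no reset: what is moved stays moved. The work goes in short steps, Python scripts to look and compute and a shell command to move; the robot and the scene stay as the last step left them, time stands still between calls to the robot, and variables do not carry over. Pictures are saved under pics/ and viewed, on a budget of 14 in all, crops included, one or two more only if the job needs it, and the job is handed in when it is done.

```bash
mkdir -p pics
python3 - <<'E'
from plant import bot,capture
import cv2,json,numpy as np
for n in("top","side"):
    c=capture(n);cv2.imwrite(f"pics/{n}0.png",cv2.resize(c["image"],(800,600),interpolation=cv2.INTER_CUBIC))
    print(n,c["mtx"].round(1).tolist(),c["pose"].round(4).tolist())
print(bot.get_obs(),bot.tip_extent)
E
```

```text
top [[448.1, 0.0, 256.6], [0.0, 448.1, 199.4], [0.0, 0.0, 1.0]] [[-0.0161, -0.993, 0.1168, 390.7794], [-0.9999, 0.0162, 0.0001, -29.0612], [-0.002, -0.1168, -0.9932, 1332.3746], [0.0, 0.0, 0.0, 1.0]]
side [[401.2, 0.0, 255.3], [0.0, 401.2, 183.4], [0.0, 0.0, 1.0]] [[-0.9806, -0.1452, 0.1315, 409.7402], [-0.1958, 0.7503, -0.6314, 587.9996], [-0.007, -0.6449, -0.7642, 839.4814], [0.0, 0.0, 0.0, 1.0]]
{'time': 0.1, 'joint_positions': array([-1.34096557e+00,  3.42643665e-01,  1.52490109e+00,  3.26176379e-05,
        1.27543355e+00, -1.46033714e-01]), 'dq': array([-0.0005991 , -0.00185661, -0.00200114,  0.00027394, -0.00138743,
       -0.0002202 ]), 'tau': array([ 1.87231242e-03, -4.32004416e+01, -2.44693691e+01,  7.19974469e-02,
        5.25837368e-02, -5.62705270e-05]), 'tool_pos': array([ 192.65242764, -488.02134674,  251.12644183]), 'tcp_rot': array([-1.73933698,  1.56941033,  1.77811063]), 'contact_force': array([-0.28264979, -0.35339074, -0.60413618]), 'moment': array([-0.02749671, -0.03604739,  0.00036635]), 'grip_width': 91.802260102756} 25.0
```

View pics/top0.png

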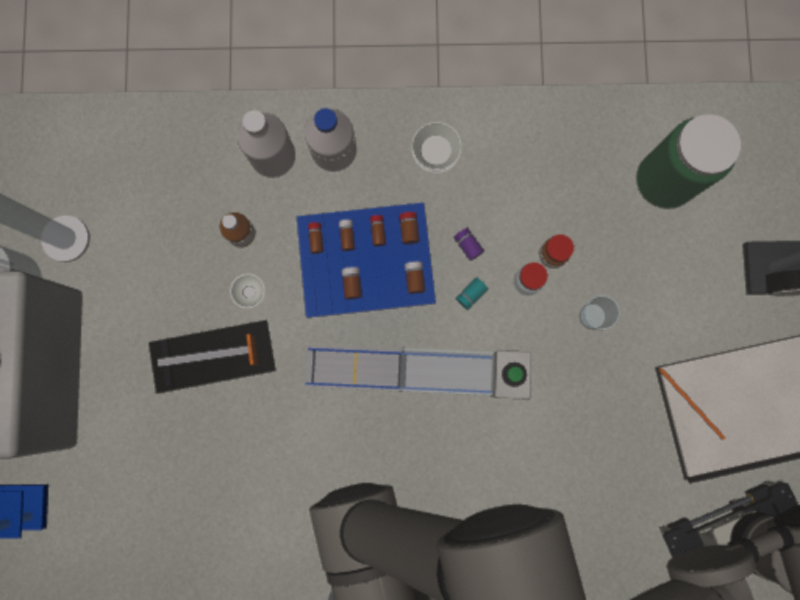

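View pics/side0.png

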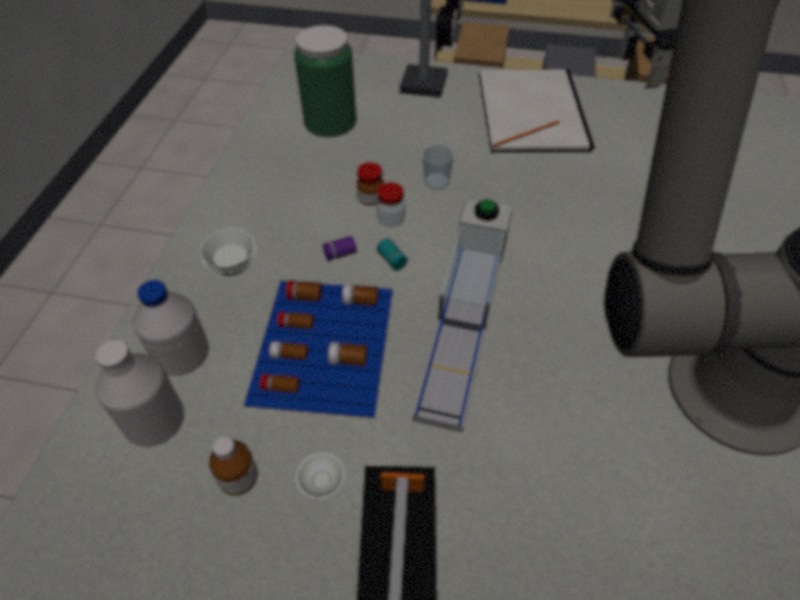

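```bash
cat > h.py <<'E'
import numpy as np,cv2
from plant import bot,capture
def px2w(c,u,v,z):
    d=c["pose"][:3,:3]@np.linalg.solve(c["mtx"],[u,v,1.]);o=c["pose"][:3,3]
    return (o+d*(z-o[2])/d[2])
def w2px(c,p):
    q=c["mtx"]@(c["pose"][:3,:3].T@(np.array(p,float)-c["pose"][:3,3]));return q[:2]/q[2]
def blob(c,mask,z,roi=None,minA=6):
    m=mask.astype(np.uint8)
    if roi: k=np.zeros_like(m);k[roi[1]:roi[3],roi[0]:roi[2]]=1;m&=k
    n,l,s,ce=cv2.connectedComponentsWithStats(m)
    for i in range(1,n):
        if s[i,4]>=minA:
            ys,xs=np.where(l==i);W=np.array([px2w(c,x,y,z)[:2] for x,y in zip(xs,ys)],np.float32)
            r=cv2.minAreaRect(W);print("px",ce[i].round(1),"A",s[i,4],"mean",W.mean(0).round(1),"rect c",np.round(r[0],1),"wh",np.round(r[1],1),"ang",round(r[2],1))
E
python3 - <<'E'
from h import *
c=capture("top");I=c["image"];np.save("top.npy",I)
a=cv2.resize(I[195:265,90:345],None,fx=3,fy=3,interpolation=cv2.INTER_CUBIC)
b=cv2.resize(I[125:207,185:285],None,fx=4.6,fy=4.6,interpolation=cv2.INTER_CUBIC)
d=cv2.resize(I[205:260,195:275],None,fx=3.8,fy=3.8,interpolation=cv2.INTER_CUBIC)
o=np.zeros((590,770,3),np.uint8);o[:a.shape[0],:a.shape[1]]=a;o[211:211+b.shape[0],:b.shape[1]]=b;o[211:211+d.shape[0],462:462+d.shape[1]]=d
cv2.imwrite("pics/crop1.png",o)
H=cv2.cvtColor(I,cv2.COLOR_BGR2HSV);h,s,v=[H[...,i].astype(int) for i in range(3)]
print("rack");blob(c,(h>105)&(h<130)&(s>150)&(v>60),6,(180,120,290,210),200)
R=(185,125,285,207)
print("amber");blob(c,(h>=3)&(h<20)&(s>100)&(v>40),18,R)
print("vials nonblue");blob(c,~((h>100)&(h<135)&(s>110)),18,(194,135,276,200),20)
print("pad");blob(c,(v<50),3,(90,200,180,255),100)
print("orange blade");blob(c,(h<15)&(s>150)&(v>80),42,(90,200,180,255))
print("handle");blob(c,(s<60)&(v>90),42,(101,220,158,240))
print("green");blob(c,(h>40)&(h<85)&(s>100),92,(300,220,350,260))
print("yellow");blob(c,(h>15)&(h<35)&(s>80),20,(215,220,240,250))
print("blue guides");blob(c,(h>105)&(h<130)&(s>90),26,(190,218,262,255),20)
print("box");blob(c,(s<40)&(v>125),88,(314,220,345,260),100)
E
```

```text
rack
px [232.2 168.1] A 3807 mean [642.9  42.9] rect c [650.2  38.4] wh [194.2 243.8] ang 5.4
amber
px [261.5 147.4] A 116 mean [701.8 -46.3] rect c [702.1 -46.5] wh [39.4 26.4] ang 6.1
px [241.6 149.3] A 82 mean [697.   13.5] rect c [697.6  13.8] wh [38.1 18.8] ang 5.6
px [221.7 152.3] A 81 mean [688.9  73.1] rect c [689.4  73.4] wh [38.2 18.8] ang 5.9
px [201.6 154. ] A 81 mean [684.5 133.2] rect c [684.6 133.4] wh [38.2 18.5] ang 6.1
px [265.3 179.5] A 118 mean [604.3 -55.8] rect c [604.4 -55.6] wh [39.5 26.1] ang 5.9
px [224.7 183.1] A 114 mean [595.6  64.8] rect c [595.8  65.5] wh [26.7 36.1] ang 89.5
vials nonblue
px [203.5 135.6] A 49 mean [740.8 127.4] rect c [739.5 118.5] wh [75.1  6.2] ang 89.1
px [261.5 145.2] A 231 mean [708.6 -46.1] rect c [708.6 -45.9] wh [62.9 34.3] ang 5.9
px [274.1 146.4] A 76 mean [704.2 -83.8] rect c [691.9 -81.9] wh [ 9.  94.6] ang 88.8
px [241.4 147.1] A 170 mean [703.6  13.9] rect c [704.  14.] wh [61.1 26.1] ang 5.5
px [221.6 149.9] A 175 mean [696.2  73.4] rect c [696.2  73.4] wh [61.7 26.2] ang 5.3
px [201.5 151.6] A 174 mean [692.  133.4] re
[... 273 characters left out ...]
4.1] wh [138.9  14.9] ang 89.1
pad
px [134.5 228.1] A 1911 mean [467.3 334.4] rect c [468.4 332.6] wh [ 95.3 224.3] ang 9.9
orange blade
px [159.8 223.7] A 55 mean [476.5 251. ] rect c [477.2 251.5] wh [55.7  8.5] ang 7.6
handle
px [129.  227.7] A 257 mean [466.5 339.7] rect c [466.5 339.6] wh [ 12.9 163.2] ang 7.5
green
px [329.3 239.1] A 72 mean [ 423.  -227.6] rect c [ 423.3 -228.2] wh [24.9 22. ] ang 89.1
yellow
px [226.7 236.2] A 31 mean [438.2  60. ] rect c [440.3  59.9] wh [ 4.3 55.6] ang 86.1
blue guides
px [221.5 224. ] A 20 mean [473.7  74.6] rect c [473.7  74.6] wh [55.4  0. ] ang 89.1
box
px [330.7 239.3] A 865 mean [ 422.6 -232.3] rect c [ 422.3 -227.7] wh [ 83.4 108.8] ang 88.2
```

View pics/crop1.png

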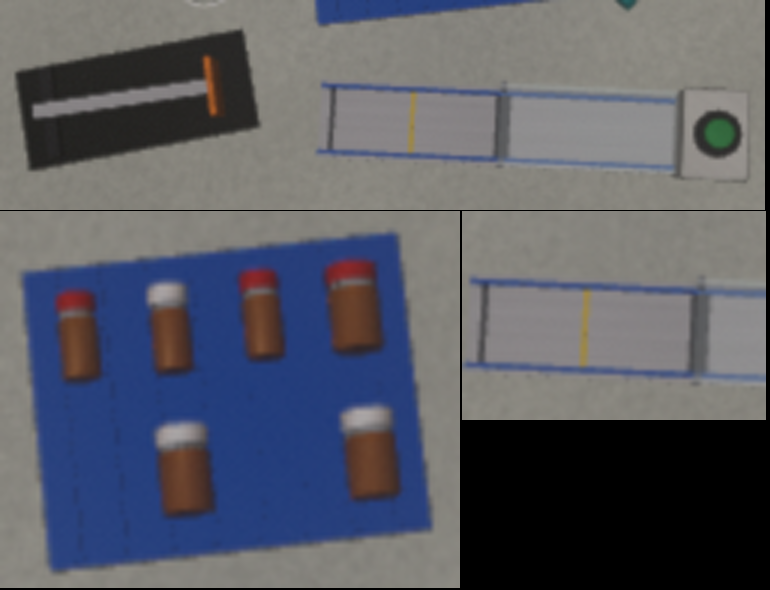

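The red-capped wide vial is at top px (261,146). The white-capped wide vials are at (224,181) and (265,177), and all three measure 34 mm across. The ones at (201,152), (222,150) and (241,147) measure 26 mm, so they are slim. The purple and turquoise look-alikes lie off the rack. Next I'll fit the reader precisely and work out the moves.

```bash
cat >> h.py <<'E'
from scipy.spatial.transform import Rotation as Ro
def go(x,y,z,a):
    "turn (deg, tool axes) to jaw angle a (deg, mod 180), then linear (cm) in turned tool axes"
    s=bot.get_obs();R=Ro.from_euler("xyz",s["tcp_rot"])
    best=None
    for k in(0,180):
        t=np.radians(a+k);T=Ro.from_matrix(np.array([[0,0,-1],[np.cos(t),np.sin(t),0],[np.sin(t),-np.cos(t),0]]).T)
        d=(R.inv()*T).as_rotvec(degrees=True)
        if best is None or np.linalg.norm(d)<np.linalg.norm(best[0]):best=(d,T)
    d,T=best;w=np.array([x,y,z])-s["tool_pos"]
    print("t",round(s["time"],2),"pos",s["tool_pos"].round(1),"F",s["contact_force"].round(1),"w",round(s["grip_width"],1),"| turn",d.round(1),"lin cm",(T.inv().apply(w)/10).round(2),"lin(unturned)",(R.inv().apply(w)/10).round(2))
    return s
E
python3 - <<'E'
from h import *
c=capture("top");I=c["image"].astype(int);B=I[...,0]-I[...,2]
def line(r0,r1,c0,c1,z):
    P=[]
    for u in range(c0,c1):
        w=np.clip(B[r0:r1,u]-15,0,None).astype(float)
        if w.sum()>10:P.append(px2w(c,u,(w*np.arange(r0,r1)).sum()/w.sum(),z)[:2])
    P=np.array(P);f=np.polyfit(P[:,1],P[:,0],1);print("x=%.4f*y+%.2f"%tuple(f),"n",len(P),"res",np.std(P[:,0]-np.polyval(f,P[:,1])).round(2),"y",P[:,1].min().round(),P[:,1].max().round());return f
a=line(219,231,200,255,26);b=line(241,253,200,255,26)
a2=line(221,234,262,312,26);b2=line(243,257,262,312,26)
m=(a+b)/2;print("mid",m,"yaw",np.degrees(np.arctan2(-1,-m[0])),"gap",(a-b))
# start edge / stop bar/yellow/ridge profile along the mid line, z=20
ys=np.arange(170,-60,-2.)
pr=[int(cv2.remap(c["image"],*[np.float32([[q]]) for q in w2px(c,(np.polyval(m,y),y,20))],cv2.INTER_LINEAR)[0,0].sum()) for y in ys]
print(list(zip(ys.astype(int),pr)))
s=go(650,0,200,95.4);print(Ro.from_euler("xyz",s["tcp_rot"]).as_matrix().round(2).tolist())
E
```

```text
x=0.0618*y+468.92 n 55 res 0.31 y -20.0 137.0
x=0.0617*y+404.83 n 55 res 0.25 y -19.0 137.0
x=0.0625*y+468.94 n 50 res 0.2 y -186.0 -43.0
x=0.0622*y+404.85 n 50 res 0.14 y -184.0 -42.0
mid [6.17187990e-02 4.36872475e+02] yaw -93.53174685621117 gap [8.95558097e-05 6.40927501e+01]
[(np.int64(170), 388), (np.int64(168), 387), (np.int64(166), 388), (np.int64(164), 391), (np.int64(162), 385), (np.int64(160), 387), (np.int64(158), 388), (np.int64(156), 393), (np.int64(154), 395), (np.int64(152), 398), (np.int64(150), 396), (np.int64(148), 400), (np.int64(146), 400), (np.int64(144), 398), (np.int64(142), 365), (np.int64(140), 311), (np.int64(138), 245), (np.int64(136), 301), (np.int64(134), 352), (np.int64(132), 391), (np.int64(130), 397), (np.int64(128), 399), (np.int64(126), 401), (np.int64(124), 401), (np.int64(122), 403), (np.int64(120), 403), (np.int64(118), 403), (np.int64(116), 402), (np.int64(114), 402), (np.int64(112), 402), (np.int64(110), 402), (np.int64(108), 402), (np.int64(106), 403), (np.int64(104), 402), (np.int64(102), 404), (np.int64(100), 405), (np.int64(98), 405), (np.in
[... 1164 characters left out ...]
6), (np.int64(-16), 396), (np.int64(-18), 389), (np.int64(-20), 365), (np.int64(-22), 271), (np.int64(-24), 246), (np.int64(-26), 251), (np.int64(-28), 269), (np.int64(-30), 275), (np.int64(-32), 287), (np.int64(-34), 311), (np.int64(-36), 373), (np.int64(-38), 415), (np.int64(-40), 428), (np.int64(-42), 428), (np.int64(-44), 428), (np.int64(-46), 428), (np.int64(-48), 429), (np.int64(-50), 429), (np.int64(-52), 429), (np.int64(-54), 429), (np.int64(-56), 428), (np.int64(-58), 426)]
t 0.2 pos [ 192.7 -488.2  251.3] F [ 0.9 -0.6 -0.1] w 92.2 | turn [16.1 -0.   0. ] lin cm [  5.13 -44.3  -50.13] lin(unturned) [  5.16 -28.62 -60.46]
[[-0.0, 0.37, -0.93], [0.0, -0.93, -0.37], [-1.0, -0.0, -0.0]]
```

```bash
R='{"linear":[0.67,-3.42,-3.06],"delta_rot":[0,0,0],"fingers":0.6}'
python3 -m crank '[{"linear":[0,0,0],"delta_rot":[8,0,0],"fingers":0.6},{"linear":[0,0,0],"delta_rot":[8.1,0,0],"fingers":0.6},{"linear":[0.67,-2,-2],"delta_rot":[0,0,0],"fingers":0.6},{"linear":[0.67,-3.4,-3.05],"delta_rot":[0,0,0],"fingers":0.6},{"linear":[0.67,-3.4,-3.05],"delta_rot":[0,0,0],"fingers":0.6}]'
python3 -m crank '[{"linear":[0.67,-3.4,-3.05],"delta_rot":[0,0,0],"fingers":0.6},{"linear":[0.67,-3.4,-3.05],"delta_rot":[0,0,0],"fingers":0.6},{"linear":[0.67,-3.4,-3.05],"delta_rot":[0,0,0],"fingers":0.6},{"linear":[0.67,-3.4,-3.05],"delta_rot":[0,0,0],"fingers":0.6},{"linear":[0.67,-3.4,-3.05],"delta_rot":[0,0,0],"fingers":0.6}]'
python3 -m crank '[{"linear":[0.67,-3.4,-3.05],"delta_rot":[0,0,0],"fingers":0.6},{"linear":[0.67,-3.4,-3.05],"delta_rot":[0,0,0],"fingers":0.6},{"linear":[0.67,-3.4,-3.05],"delta_rot":[0,0,0],"fingers":0.6},{"linear":[0.67,-3.4,-3.05],"delta_rot":[0,0,0],"fingers":0.6},{"linear":[0.67,-3.4,-3.05],"delta_rot":[0,0,0],"fingers":0.6}]'
python3 -c "
from h import *
go(601.8,64.9,100,95.4)"
```

```text
time: 0.7
tool_pos: [265.3, -392.1, 231.1]
tcp_rot: [-1.65, 1.57, 1.585]
contact_force: [0.1, 0.0, -0.1]
grip_width: 57.3
time: 1.2
tool_pos: [401.5, -207.8, 198.0]
tcp_rot: [2.223, 1.57, -0.824]
contact_force: [0.4, -0.7, -0.7]
grip_width: 54.8
time: 1.7
tool_pos: [537.3, -24.0, 164.3]
tcp_rot: [1.273, 1.571, -1.774]
contact_force: [0.6, -0.8, 0.0]
grip_width: 55.1
t 1.7 pos [537.3 -24.  164.3] F [ 0.6 -0.8  0. ] w 55.1 | turn [ 0.  0. -0.] lin cm [ 6.43 -8.24 -7.26] lin(unturned) [ 6.42 -8.23 -7.26]
```

```bash
python3 -m crank '[{"linear":[1,-2.74,-2.42],"delta_rot":[0,0,0],"fingers":0.6},{"linear":[1,-2.75,-2.42],"delta_rot":[0,0,0],"fingers":0.6},{"linear":[2,-2.75,-2.42],"delta_rot":[0,0,0],"fingers":0.6},{"linear":[2.4,0,0],"delta_rot":[0,0,0],"fingers":0.6},{"linear":[0,0,0],"delta_rot":[0,0,0],"fingers":0.6}]'
python3 -c "
from h import *
go(601.8,64.9,36,95.4)
c=capture('top');I=c['image'];H=cv2.cvtColor(I,cv2.COLOR_BGR2HSV);h,s,v=[H[...,i].astype(int) for i in range(3)]
blob(c,~((h>100)&(h<135)&(s>110)),18,(194,135,276,200),20)"
```

```text
time: 2.2
tool_pos: [598.8, 64.2, 96.9]
tcp_rot: [-0.091, 1.563, -3.136]
contact_force: [-0.6, -0.2, -0.3]
grip_width: 55.0
t 2.2 pos [598.8  64.2  96.9] F [-0.6 -0.2 -0.3] w 55.0 | turn [0.1 0.4 0. ] lin cm [ 6.09 -0.05 -0.3 ] lin(unturned) [ 6.09 -0.04 -0.35]
px [223.2 167.3] A 3607 mean [643.4  68.9] rect c [644.4  36.3] wh [242.6 193.7] ang 89.1
px [261.5 145.2] A 231 mean [708.6 -46.1] rect c [708.6 -45.9] wh [62.9 34.3] ang 5.9
px [274.1 146.6] A 77 mean [703.7 -83.8] rect c [691.9 -81.9] wh [ 9.  94.6] ang 88.8
px [265.2 177. ] A 233 mean [611.7 -55.4] rect c [612.  -55.5] wh [61.5 33.9] ang 4.2
```

```bash
python3 -m crank '[{"linear":[2.5,0,-0.1],"delta_rot":[0,0,0],"fingers":0.6},{"linear":[2.5,0,-0.1],"delta_rot":[0,0,0],"fingers":0.6},{"linear":[1.0,0,0],"delta_rot":[0,0,0],"fingers":0.6},{"linear":[0,0,0],"delta_rot":[0,0,0],"fingers":0.6},{"linear":[0,0,0],"delta_rot":[0,0,0],"fingers":0.3}]'
python3 -m crank '[{"linear":[0,0,0],"delta_rot":[0,0,0],"fingers":0.1},{"linear":[0,0,0],"delta_rot":[0,0,0],"fingers":0.1},{"linear":[0,0,0],"delta_rot":[0,0,0],"fingers":0.1},{"linear":[0,0,0],"delta_rot":[0,0,0],"fingers":0.1},{"linear":[0,0,0],"delta_rot":[0,0,0],"fingers":0.1}]'
python3 -m crank '[{"linear":[-1,0,0],"delta_rot":[0,0,0],"fingers":0.1},{"linear":[-2,0,0],"delta_rot":[0,0,0],"fingers":0.1},{"linear":[-3,0,0],"delta_rot":[0,0,0],"fingers":0.1},{"linear":[0,0,0],"delta_rot":[8.5,0,0],"fingers":0.1},{"linear":[0,0,0],"delta_rot":[0.4,0,0],"fingers":0.1}]'
python3 -c "
from h import *
go(443.4,105.2,80,86.5)"
```

```text
time: 2.75
tool_pos: [603.7, 62.9, 42.1]
tcp_rot: [2.98, 1.569, -0.068]
contact_force: [0.0, 0.1, 0.5]
grip_width: 50.7
time: 3.25
tool_pos: [603.6, 64.0, 41.9]
tcp_rot: [-2.935, 1.569, 0.302]
contact_force: [-1.9, 4.0, 5.6]
grip_width: 32.9
time: 3.75
tool_pos: [603.4, 63.0, 102.1]
tcp_rot: [2.934, 1.569, -0.27]
contact_force: [-0.1, -0.3, -0.8]
grip_width: 33.4
t 3.75 pos [603.4  63.  102.1] F [-0.1 -0.3 -0.8] w 33.4 | turn [-0.1 -0.1 -0. ] lin cm [ 2.21 -3.23 16.23] lin(unturned) [ 2.17 -3.21 16.24]
```

```bash
python3 -m crank '[{"linear":[0.5,-0.8,4.06],"delta_rot":[0,0,0],"fingers":0.1},{"linear":[0.5,-0.8,4.06],"delta_rot":[0,0,0],"fingers":0.1},{"linear":[0.5,-0.8,4.06],"delta_rot":[0,0,0],"fingers":0.1},{"linear":[0.7,-0.8,4.05],"delta_rot":[0,0,0],"fingers":0.1},{"linear":[0.3,0,0],"delta_rot":[0,0,0],"fingers":0.1}]'
python3 -m crank '[{"linear":[0,0,0],"delta_rot":[0,0,0],"fingers":0.1},{"linear":[0,0,0],"delta_rot":[0,0,0],"fingers":0.1},{"linear":[0,0,0],"delta_rot":[0,0,0],"fingers":0.1},{"linear":[0,0,0],"delta_rot":[0,0,0],"fingers":0.1},{"linear":[0,0,0],"delta_rot":[0,0,0],"fingers":0.1}]'
python3 - <<'E'
from h import *
go(443.4,105.2,56,86.5)
t=capture("top")["image"][195:265,180:270];s=capture("side")["image"][190:290,250:320]
a=cv2.resize(t,None,fx=5,fy=5,interpolation=cv2.INTER_CUBIC);b=cv2.resize(s,None,fx=4.8,fy=4.8,interpolation=cv2.INTER_CUBIC)
o=np.zeros((480,790,3),np.uint8);o[:350,:450]=a;o[:480,452:788]=b;cv2.imwrite("pics/hov1.png",o)
E
```

```text
time: 4.25
tool_pos: [435.7, 105.7, 74.2]
tcp_rot: [0.129, 1.561, -3.068]
contact_force: [1.2, -0.2, -0.1]
grip_width: 33.2
time: 4.75
tool_pos: [443.4, 104.9, 75.6]
tcp_rot: [2.863, 1.571, -0.339]
contact_force: [0.5, 0.3, -0.6]
grip_width: 33.3
t 4.75 pos [443.4 104.9  75.6] F [ 0.5  0.3 -0.6] w 33.3 | turn [ 0. -0. -0.] lin cm [ 1.96 -0.03 -0.  ] lin(unturned) [ 1.96 -0.03 -0.  ]
```

View pics/hov1.png

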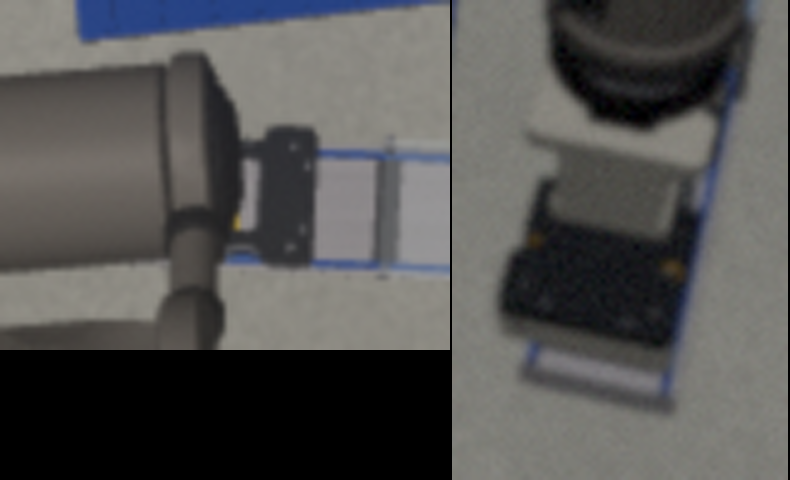

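```bash
python3 -m crank '[{"linear":[0.2,0,-0.19],"delta_rot":[0,0,0],"fingers":0.1},{"linear":[0.4,0,0],"delta_rot":[0,0,0],"fingers":0.1},{"linear":[0.4,0,0],"delta_rot":[0,0,0],"fingers":0.1},{"linear":[0,0,0],"delta_rot":[0,0,0],"fingers":0.1},{"linear":[0,0,0],"delta_rot":[0,0,0],"fingers":0.1}]'
python3 -m crank '[{"linear":[0.2,0,0],"delta_rot":[0,0,0],"fingers":0.1},{"linear":[0.2,0,0],"delta_rot":[0,0,0],"fingers":0.1},{"linear":[0.2,0,0],"delta_rot":[0,0,0],"fingers":0.1},{"linear":[0,0,0],"delta_rot":[0,0,0],"fingers":0.1},{"linear":[0,0,0],"delta_rot":[0,0,0],"fingers":0.1}]'
python3 -m crank '[{"linear":[0.15,0,0],"delta_rot":[0,0,0],"fingers":0.1},{"linear":[0.15,0,0],"delta_rot":[0,0,0],"fingers":0.1},{"linear":[0,0,0],"delta_rot":[0,0,0],"fingers":0.1},{"linear":[0,0,0],"delta_rot":[0,0,0],"fingers":0.1},{"linear":[0,0,0],"delta_rot":[0,0,0],"fingers":0.1}]'
```

```text
time: 5.35
tool_pos: [444.6, 105.0, 65.4]
tcp_rot: [0.243, 1.57, -2.959]
contact_force: [-0.6, 1.0, -1.3]
grip_width: 33.0
time: 5.85
tool_pos: [444.7, 105.0, 59.5]
tcp_rot: [0.657, 1.571, -2.545]
contact_force: [0.3, 0.3, -0.5]
grip_width: 33.4
time: 6.35
tool_pos: [444.8, 105.0, 56.6]
tcp_rot: [2.521, 1.571, -0.681]
contact_force: [-0.1, 0.2, -0.8]
grip_width: 33.0
```

```bash
python3 -m crank '[{"linear":[0.05,0,0],"delta_rot":[0,0,0],"fingers":0.1},{"linear":[0,0,0],"delta_rot":[0,0,0],"fingers":0.4},{"linear":[0,0,0],"delta_rot":[0,0,0],"fingers":0.45},{"linear":[0,0,0],"delta_rot":[0,0,0],"fingers":0.55},{"linear":[0,0,0],"delta_rot":[0,0,0],"fingers":0.6}]'
python3 -m crank '[{"linear":[-1,0,0],"delta_rot":[0,0,0],"fingers":0.6},{"linear":[-3,0,0],"delta_rot":[0,0,0],"fingers":0.6},{"linear":[-4,0,0],"delta_rot":[8.5,0,0],"fingers":0.6},{"linear":[-1.5,0,0],"delta_rot":[8.5,0,0],"fingers":0.6},{"linear":[0,0,0],"delta_rot":[8.5,0,0],"fingers":0.8}]'
python3 -c "
from h import *
go(466,345,120,7)"
```

```text
time: 6.85
tool_pos: [444.8, 105.0, 56.1]
tcp_rot: [2.636, 1.571, -0.567]
contact_force: [0.5, 0.3, 0.4]
grip_width: 52.5
time: 7.35
tool_pos: [446.3, 105.1, 154.5]
tcp_rot: [-2.581, 1.564, 0.049]
contact_force: [-0.2, 0.2, -0.5]
grip_width: 59.5
t 7.35 pos [446.3 105.1 154.5] F [-0.2  0.2 -0.5] w 59.5 | turn [53.7 -0.2  0.3] lin cm [ 3.45 -4.88 23.57] lin(unturned) [  3.47 -21.87  10.04]
```

```bash
sed -i 's/for k in(0,180):/for k in(0,):/; s/jaw angle a (deg, mod 180)/jaw angle a (deg; vials -84.6 rack, -93.5 track; paddle 7\/-3.5)/' h.py
python3 -m crank '[{"linear":[0,0,0],"delta_rot":[-8.5,0,0],"fingers":0.8},{"linear":[0,0,0],"delta_rot":[-8.5,0,0],"fingers":0.8},{"linear":[0,0,0],"delta_rot":[-8.5,0,0],"fingers":0.8},{"linear":[0,0,0],"delta_rot":[-8.5,0,0],"fingers":0.8},{"linear":[0,0,0],"delta_rot":[-8.5,0,0],"fingers":0.8}]'
python3 -m crank '[{"linear":[0,0,0],"delta_rot":[-8.5,0,0],"fingers":0.8},{"linear":[0,0,0],"delta_rot":[-8.5,0,0],"fingers":0.8},{"linear":[0,0,0],"delta_rot":[-8.5,0,0],"fingers":0.8},{"linear":[0,0,0],"delta_rot":[-8.5,0,0],"fingers":0.8},{"linear":[0,0,0],"delta_rot":[-8.5,0,0],"fingers":0.8}]'
python3 -m crank '[{"linear":[0,0,0],"delta_rot":[-8.5,0,0],"fingers":0.8},{"linear":[0,0,0],"delta_rot":[-8.5,0,0],"fingers":0.8},{"linear":[0,0,0],"delta_rot":[-8.5,0,0],"fingers":0.8},{"linear":[0,0,0],"delta_rot":[-8.5,0,0],"fingers":0.8},{"linear":[0,0,0],"delta_rot":[-7,0,0],"fingers":0.8}]'
python3 -c "
from h import *
go(466,365,120,7)"
```

```text
time: 7.85
tool_pos: [444.8, 105.0, 151.9]
tcp_rot: [2.878, 1.57, -0.021]
contact_force: [0.4, 0.3, 0.2]
grip_width: 73.4
time: 8.35
tool_pos: [444.8, 105.0, 151.9]
tcp_rot: [2.051, 1.57, -0.106]
contact_force: [-0.3, -0.0, 0.5]
grip_width: 73.4
time: 8.85
tool_pos: [444.7, 105.0, 151.8]
tcp_rot: [1.355, 1.57, -0.088]
contact_force: [0.5, -0.1, -0.2]
grip_width: 73.3
t 8.85 pos [444.7 105.  151.8] F [ 0.5 -0.1 -0.2] w 73.3 | turn [ 0.4  0.  -0. ] lin cm [  3.18   5.28 -25.55] lin(unturned) [  3.18   5.44 -25.51]
```

```bash
python3 -m crank '[{"linear":[0,0.8,-4.2],"delta_rot":[0,0,0],"fingers":0.8},{"linear":[0,0.83,-4.22],"delta_rot":[0,0,0],"fingers":0.8},{"linear":[1,0.83,-4.22],"delta_rot":[0,0,0],"fingers":0.8},{"linear":[1,0.83,-4.22],"delta_rot":[0,0,0],"fingers":0.8},{"linear":[1.5,0.83,-4.22],"delta_rot":[0,0,0],"fingers":0.7}]'
python3 -m crank '[{"linear":[2,0.83,-4.22],"delta_rot":[0,0,0],"fingers":0.6},{"linear":[0,0,0],"delta_rot":[0,0,0],"fingers":0.6},{"linear":[0,0,0],"delta_rot":[0,0,0],"fingers":0.6},{"linear":[0,0,0],"delta_rot":[0,0,0],"fingers":0.6},{"linear":[0,0,0],"delta_rot":[0,0,0],"fingers":0.6}]'
python3 -c "
from h import *
go(463,362,43,7.5)
s=capture('side');t=capture('top')
a=cv2.resize(t['image'][190:270,80:280],None,fx=4,fy=4,interpolation=cv2.INTER_CUBIC);b=cv2.resize(s['image'][190:290,230:330],None,fx=2.5,fy=2.5,interpolation=cv2.INTER_CUBIC)
o=np.zeros((570,800,3),np.uint8);o[:320]=a;o[320:570,:250]=b;cv2.imwrite('pics/pad1.png',o)"
```

```text
time: 9.35
tool_pos: [460.2, 321.3, 117.2]
tcp_rot: [1.848, 1.568, 0.4]
contact_force: [1.4, -0.4, -0.6]
grip_width: 69.3
time: 9.85
tool_pos: [463.5, 361.2, 97.2]
tcp_rot: [1.779, 1.57, 0.329]
contact_force: [0.3, -0.7, -0.4]
grip_width: 55.0
t 9.85 pos [463.5 361.2  97.2] F [ 0.3 -0.7 -0.4] w 55.0 | turn [-0.6 -0.  -0.1] lin cm [ 5.42 -0.03 -0.09] lin(unturned) [ 5.42 -0.04 -0.09]
```

View pics/pad1.png

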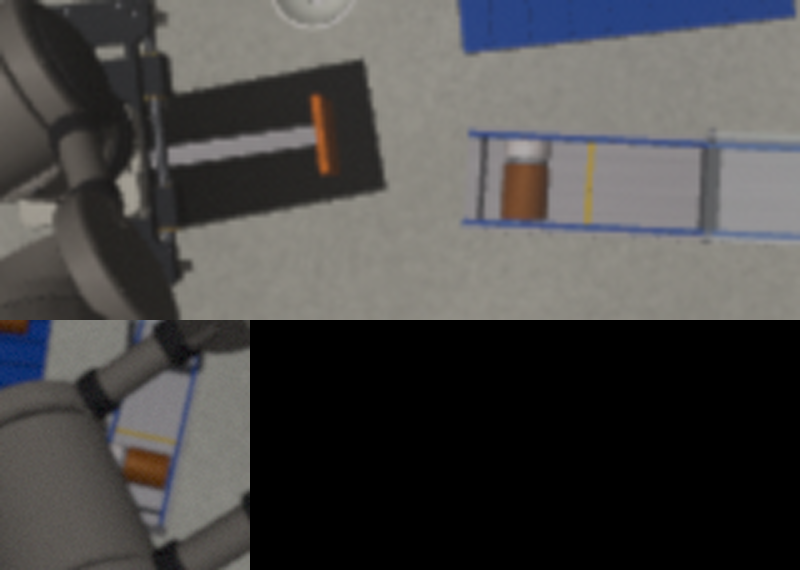

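The vial lies squarely between the guides at crop (524,180), before the yellow line. The paddle is still on its pad under the gripper, so I'll take it.

```bash
python3 -m crank '[{"linear":[2,0,0],"delta_rot":[-0.6,0,0],"fingers":0.5},{"linear":[2,0,0],"delta_rot":[0,0,0],"fingers":0.4},{"linear":[1.4,0,0],"delta_rot":[0,0,0],"fingers":0.4},{"linear":[0,0,0],"delta_rot":[0,0,0],"fingers":0.4},{"linear":[0,0,0],"delta_rot":[0,0,0],"fingers":0.2}]'
python3 -m crank '[{"linear":[0,0,0],"delta_rot":[0,0,0],"fingers":0.02},{"linear":[0,0,0],"delta_rot":[0,0,0],"fingers":0.02},{"linear":[0,0,0],"delta_rot":[0,0,0],"fingers":0.02},{"linear":[0,0,0],"delta_rot":[0,0,0],"fingers":0.02},{"linear":[0,0,0],"delta_rot":[0,0,0],"fingers":0.02}]'
python3 -c "
from h import *
go(463,362,43,7.5);print(bot.get_obs()['joint_positions'].round(2))"
python3 -m crank '[{"linear":[-1,0,0],"delta_rot":[0,0,0],"fingers":0.02},{"linear":[-2,0,0],"delta_rot":[0,0,0],"fingers":0.02},{"linear":[-2,0,0],"delta_rot":[0,0,0],"fingers":0.02},{"linear":[-3,0,0],"delta_rot":[0,0,0],"fingers":0.02},{"linear":[0,0,0],"delta_rot":[0,0,0],"fingers":0.02}]'
python3 -m crank '[{"linear":[0,0,0],"delta_rot":[6,0,0],"fingers":0.02},{"linear":[0,0,0],"delta_rot":[5.2,0,0],"fingers":0.02},{"linear":[0,0,0],"delta_rot":[0,0,0],"fingers":0.02},{"linear":[0,0,0],"delta_rot":[0,0,0],"fingers":0.02},{"linear":[0,0,0],"delta_rot":[0,0,0],"fingers":0.02}]'
python3 -c "
from h import *
L=np.array([443.4,105.2]);d=np.array([-.0616,-.9981])
p=L+d*(-160);print(p);go(p[0],p[1],120,-3.5)"
```

```text
time: 10.45
tool_pos: [463.2, 362.0, 42.4]
tcp_rot: [1.602, 1.571, 0.164]
contact_force: [0.5, 1.0, -0.1]
grip_width: 32.5
time: 10.95
tool_pos: [463.4, 362.4, 42.9]
tcp_rot: [1.929, 1.569, 0.491]
contact_force: [-0.5, -0.7, 6.0]
grip_width: 13.6
t 10.95 pos [463.4 362.4  42.9] F [-0.5 -0.7  6. ] w 13.6 | turn [ 0.1 -0.  -0.1] lin cm [-0.01 -0.04  0.03] lin(unturned) [-0.01 -0.04  0.03]
[ 0.53  0.69  1.58 -0.    0.88  0.4 ]
time: 11.45
tool_pos: [464.7, 363.3, 126.3]
tcp_rot: [1.967, 1.563, 0.53]
contact_force: [0.7, -0.4, -1.7]
grip_width: 13.8
time: 11.95
tool_pos: [462.8, 362.0, 121.7]
tcp_rot: [-0.882, 1.57, -2.513]
contact_force: [0.2, 0.5, -0.7]
grip_width: 13.7
[453.256 264.896]
t 11.95 pos [462.8 362.  121.7] F [ 0.2  0.5 -0.7] w 13.7 | turn [0. 0. 0.] lin cm [ 0.17 -0.36  9.75] lin(unturned) [ 0.18 -0.36  9.75]
```

```bash
python3 -m crank '[{"linear":[0,-0.1,2],"delta_rot":[0,0,0],"fingers":0.02},{"linear":[0,-0.1,4],"delta_rot":[0,0,0],"fingers":0.02},{"linear":[0,-0.16,4.2],"delta_rot":[0,0,0],"fingers":0.02},{"linear":[0,0,0],"delta_rot":[0,0,0],"fingers":0.02},{"linear":[0,0,0],"delta_rot":[0,0,0],"fingers":0.02}]'
python3 -m crank '[{"linear":[2,0,0],"delta_rot":[0,0,0],"fingers":0.02},{"linear":[2,0,0],"delta_rot":[0,0,0],"fingers":0.02},{"linear":[1.2,0,0],"delta_rot":[0,0,0],"fingers":0.02},{"linear":[0,0,0],"delta_rot":[0,0,0],"fingers":0.02},{"linear":[0,0,0],"delta_rot":[0,0,0],"fingers":0.02}]'
cat >> h.py <<'E'
L=np.array([443.4,105.2]);D=np.array([-.0616,-.9981]);N=np.array([.9981,-.0616])
def pad(a=-3.5,rx=-155,z=69):
    p=L+D*rx;s=go(p[0],p[1],z,a);q=s["tool_pos"][:2]-L;print("reader x",(q@D).round(1),"y",(q@N).round(1),"front",(q@D+113).round(1),"feet z",(s["tool_pos"][2]-39.9).round(1))
E
python3 -c "
from h import *
pad()
t=capture('top');s=capture('side')
a=cv2.resize(t['image'][195:265,130:290],None,fx=5,fy=5,interpolation=cv2.INTER_CUBIC);b=cv2.resize(s['image'][200:300,230:330],None,fx=2.2,fy=2.2,interpolation=cv2.INTER_CUBIC)
o=np.zeros((570,800,3),np.uint8);o[:350]=a;o[350:570,:220]=b;cv2.imwrite('pics/push1.png',o)"
```

```text
time: 12.45
tool_pos: [453.3, 260.0, 122.3]
tcp_rot: [2.293, 1.57, 0.659]
contact_force: [0.3, -0.6, -0.7]
grip_width: 13.5
time: 12.95
tool_pos: [453.2, 261.2, 70.3]
tcp_rot: [1.959, 1.571, 0.326]
contact_force: [-0.3, 0.1, -2.0]
grip_width: 13.8
t 12.95 pos [453.2 261.2  70.3] F [-0.3  0.1 -2. ] w 13.8 | turn [-0. -0. -0.] lin cm [ 0.13 -0.02  0.13] lin(unturned) [ 0.13 -0.02  0.13]
reader x -156.3 y 0.2 front -43.3 feet z 30.4
```

View pics/push1.png

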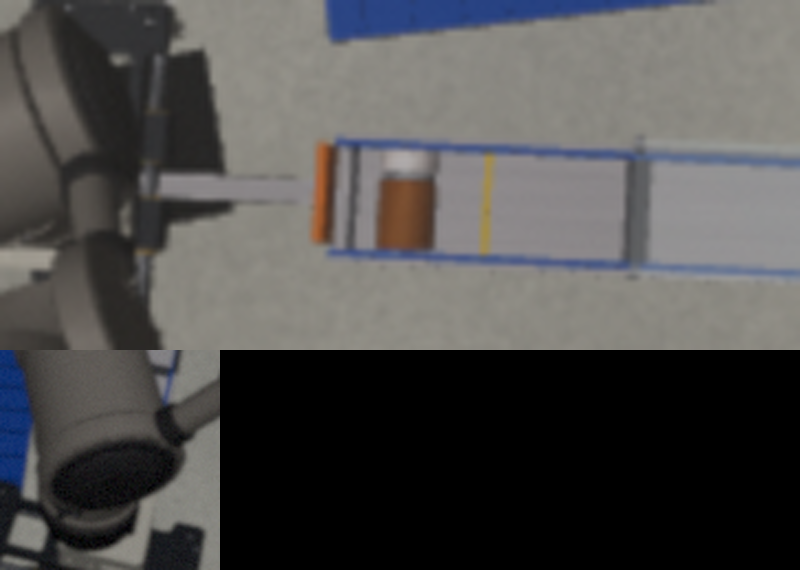

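```bash
python3 -m crank '[{"linear":[0.1,0,0.4],"delta_rot":[0,0,0],"fingers":0.02},{"linear":[0,0,0.4],"delta_rot":[0,0,0],"fingers":0.02},{"linear":[0,0,0.4],"delta_rot":[0,0,0],"fingers":0.02},{"linear":[0,0,0.4],"delta_rot":[0,0,0],"fingers":0.02},{"linear":[0,0,0.4],"delta_rot":[0,0,0],"fingers":0.02}]'
for i in 1; do python3 -m crank '[{"linear":[0,0,0.4],"delta_rot":[0,0,0],"fingers":0.02},{"linear":[0,0,0.5],"delta_rot":[0,0,0],"fingers":0.02},{"linear":[0,0,0.5],"delta_rot":[0,0,0],"fingers":0.02},{"linear":[0,0,0.5],"delta_rot":[0,0,0],"fingers":0.02},{"linear":[0,0,0.5],"delta_rot":[0,0,0],"fingers":0.02}]'; done
python3 -m crank '[{"linear":[0,0,0.5],"delta_rot":[0,0,0],"fingers":0.02},{"linear":[0,0,0.5],"delta_rot":[0,0,0],"fingers":0.02},{"linear":[0,0,0.5],"delta_rot":[0,0,0],"fingers":0.02},{"linear":[0,0,0.5],"delta_rot":[0,0,0],"fingers":0.02},{"linear":[0,0,0.5],"delta_rot":[0,0,0],"fingers":0.02}]'
python3 -m crank '[{"linear":[0,0,0.5],"delta_rot":[0,0,0],"fingers":0.02},{"linear":[0,0,0.5],"delta_rot":[0,0,0],"fingers":0.02},{"linear":[0,0,0.5],"delta_rot":[0,0,0],"fingers":0.02},{"linear":[0,0,0.5],"delta_rot":[0,0,0],"fingers":0.02},{"linear":[0,0,0.5],"delta_rot":[0,0,0],"fingers":0.02}]'
python3 -c "
from h import *
pad()
t=capture('top')
cv2.imwrite('pics/push2.png',cv2.resize(t['image'][195:265,130:290],None,fx=5,fy=5,interpolation=cv2.INTER_CUBIC))
I=t['image'];H=cv2.cvtColor(I,cv2.COLOR_BGR2HSV);h,s,v=[H[...,i].astype(int) for i in range(3)]
blob(t,(h>=3)&(h<22)&(s>90)&(v>40),37,(190,215,330,260))"
```

```text
time: 13.55
tool_pos: [451.7, 240.1, 69.2]
tcp_rot: [1.064, 1.571, -0.57]
contact_force: [-0.7, 0.3, -1.4]
grip_width: 13.8
time: 14.05
tool_pos: [450.2, 216.2, 69.1]
tcp_rot: [-0.042, 1.571, -1.675]
contact_force: [-0.5, 0.1, -2.2]
grip_width: 13.6
time: 14.55
tool_pos: [448.6, 191.3, 69.1]
tcp_rot: [0.353, 1.571, -1.28]
contact_force: [-0.6, -0.2, -1.1]
grip_width: 13.5
time: 15.05
tool_pos: [447.1, 166.3, 69.1]
tcp_rot: [0.327, 1.571, -1.306]
contact_force: [0.5, -0.0, -1.5]
grip_width: 13.8
t 15.05 pos [447.1 166.3  69.1] F [ 0.5 -0.  -1.5] w 13.8 | turn [-0.1  0.  -0. ] lin cm [ 0.01  0.01 -9.38] lin(unturned) [ 0.01  0.   -9.38]
reader x -61.2 y -0.1 front 51.8 feet z 29.2
px [232.1 237.5] A 206 mean [433.6  43.3] rect c [440.9  42.2] wh [37.5 57.7] ang 89.3
```

View pics/push2.png

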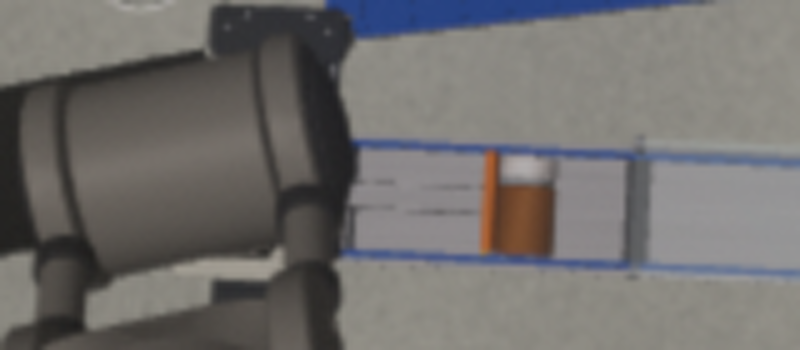

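```bash
python3 -m crank '[{"linear":[0,0,0.5],"delta_rot":[0,0,0],"fingers":0.02},{"linear":[0,0,0.5],"delta_rot":[0,0,0],"fingers":0.02},{"linear":[0,0,0.5],"delta_rot":[0,0,0],"fingers":0.02},{"linear":[0,0,0.5],"delta_rot":[0,0,0],"fingers":0.02},{"linear":[0,0,0.5],"delta_rot":[0,0,0],"fingers":0.02}]'
python3 -m crank '[{"linear":[0,0,0.5],"delta_rot":[0,0,0],"fingers":0.02},{"linear":[0,0,0.5],"delta_rot":[0,0,0],"fingers":0.02},{"linear":[0,0,0.5],"delta_rot":[0,0,0],"fingers":0.02},{"linear":[0,0,0.5],"delta_rot":[0,0,0],"fingers":0.02},{"linear":[0,0,0.4],"delta_rot":[0,0,0],"fingers":0.02}]'
python3 -m crank '[{"linear":[0,0,0.4],"delta_rot":[0,0,0],"fingers":0.02},{"linear":[0,0,0.4],"delta_rot":[0,0,0],"fingers":0.02},{"linear":[0,0,0.4],"delta_rot":[0,0,0],"fingers":0.02},{"linear":[0,0,0.4],"delta_rot":[0,0,0],"fingers":0.02},{"linear":[0,0,0.4],"delta_rot":[0,0,0],"fingers":0.02}]'
python3 -m crank '[{"linear":[0,0,0.4],"delta_rot":[0,0,0],"fingers":0.02},{"linear":[0,0,0.4],"delta_rot":[0,0,0],"fingers":0.02},{"linear":[0,0,0.4],"delta_rot":[0,0,0],"fingers":0.02},{"linear":[0,0,0.4],"delta_rot":[0,0,0],"fingers":0.02},{"linear":[0,0,0.4],"delta_rot":[0,0,0],"fingers":0.02}]'
python3 -m crank '[{"linear":[0,0,0.4],"delta_rot":[0,0,0],"fingers":0.02},{"linear":[0,0,0.4],"delta_rot":[0,0,0],"fingers":0.02},{"linear":[0,0,0.4],"delta_rot":[0,0,0],"fingers":0.02},{"linear":[0,0,0.4],"delta_rot":[0,0,0],"fingers":0.02},{"linear":[0,0,0.4],"delta_rot":[0,0,0],"fingers":0.02}]'
python3 -c "
from h import *
pad()
t=capture('top')
cv2.imwrite('pics/push3.png',cv2.resize(t['image'][195:265,190:350],None,fx=5,fy=5,interpolation=cv2.INTER_CUBIC))
I=t['image'];H=cv2.cvtColor(I,cv2.COLOR_BGR2HSV);h,s,v=[H[...,i].astype(int) for i in range(3)]
blob(t,(h>=3)&(h<22)&(s>60)&(v>40),37,(190,215,330,260))"
```

```text
time: 15.6
tool_pos: [445.5, 141.3, 69.1]
tcp_rot: [-0.029, 1.571, -1.662]
contact_force: [0.3, 1.0, -1.1]
grip_width: 13.9
time: 16.1
tool_pos: [444.1, 117.4, 69.1]
tcp_rot: [0.101, 1.571, -1.532]
contact_force: [0.9, 0.1, -1.1]
grip_width: 13.7
time: 16.6
tool_pos: [442.8, 97.6, 69.1]
tcp_rot: [1.132, 1.571, -0.501]
contact_force: [0.6, 0.5, -1.0]
grip_width: 13.7
time: 17.1
tool_pos: [441.6, 77.6, 69.1]
tcp_rot: [0.366, 1.571, -1.267]
contact_force: [0.4, 0.3, -1.3]
grip_width: 13.5
time: 17.6
tool_pos: [440.3, 57.6, 69.1]
tcp_rot: [0.656, 1.571, -0.977]
contact_force: [0.1, 0.1, 0.2]
grip_width: 13.8
t 17.6 pos [440.3  57.6  69.1] F [0.1 0.1 0.2] w 13.8 | turn [-0.1  0.  -0. ] lin cm [ 1.000e-02  2.000e-02 -2.027e+01] lin(unturned) [ 1.000e-02 -0.000e+00 -2.027e+01]
reader x 47.7 y -0.1 front 160.7 feet z 29.2
px [265.9 235.9] A 50 mean [436.7 -54. ] rect c [435.  -54.3] wh [ 5.8 54.6] ang 88.9
px [282.  240.7] A 148 mean [ 422.2 -100.2] rect c [ 422.7 -100.2] wh [28.8 37.4] ang 88.8
```

View pics/push3.png

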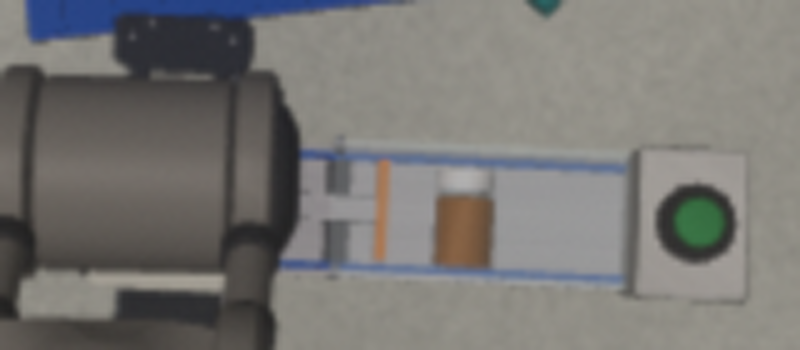

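The vial is over the ridge at crop (463,215), reader x≈206. I'll push it a bit deeper to leave room for the others, then withdraw.

```bash
python3 -m crank '[{"linear":[0,0,0.5],"delta_rot":[0,0,0],"fingers":0.02},{"linear":[0,0,0.5],"delta_rot":[0,0,0],"fingers":0.02},{"linear":[0,0,0.5],"delta_rot":[0,0,0],"fingers":0.02},{"linear":[0,0,0.5],"delta_rot":[0,0,0],"fingers":0.02},{"linear":[0,0,0.4],"delta_rot":[0,0,0],"fingers":0.02}]'
python3 -m crank '[{"linear":[0,0,0.4],"delta_rot":[0,0,0],"fingers":0.02},{"linear":[0,0,0.4],"delta_rot":[0,0,0],"fingers":0.02},{"linear":[0,0,0.4],"delta_rot":[0,0,0],"fingers":0.02},{"linear":[0,0,0.4],"delta_rot":[0,0,0],"fingers":0.02},{"linear":[0,0,0.4],"delta_rot":[0,0,0],"fingers":0.02}]'
python3 -m crank '[{"linear":[0,0,0.3],"delta_rot":[0,0,0],"fingers":0.02},{"linear":[0,0,0.3],"delta_rot":[0,0,0],"fingers":0.02},{"linear":[0,0,0.2],"delta_rot":[0,0,0],"fingers":0.02},{"linear":[0,0,0],"delta_rot":[0,0,0],"fingers":0.02},{"linear":[0,0,0],"delta_rot":[0,0,0],"fingers":0.02}]'
python3 -m crank '[{"linear":[0,0,-1],"delta_rot":[0,0,0],"fingers":0.02},{"linear":[0,0,-3],"delta_rot":[0,0,0],"fingers":0.02},{"linear":[0,0,-4],"delta_rot":[0,0,0],"fingers":0.02},{"linear":[0,0,-4],"delta_rot":[0,0,0],"fingers":0.02},{"linear":[0,0,-4],"delta_rot":[0,0,0],"fingers":0.02}]'
python3 -m crank '[{"linear":[0,0,-4],"delta_rot":[0,0,0],"fingers":0.02},{"linear":[0,0,-4],"delta_rot":[0,0,0],"fingers":0.02},{"linear":[0,0,-3],"delta_rot":[0,0,0],"fingers":0.02},{"linear":[-2,0,0],"delta_rot":[0,0,0],"fingers":0.02},{"linear":[-3,0,0],"delta_rot":[0,0,0],"fingers":0.02}]'
python3 -c "
from h import *
pad()
go(463.3,362.2,120,7.5)
t=capture('top')
I=t['image'];H=cv2.cvtColor(I,cv2.COLOR_BGR2HSV);h,s,v=[H[...,i].astype(int) for i in range(3)]
blob(t,(h>=3)&(h<22)&(s>60)&(v>40),37,(260,215,330,260))"
```

```text
time: 18.15
tool_pos: [438.8, 33.5, 69.1]
tcp_rot: [0.74, 1.571, -0.893]
contact_force: [-0.2, 0.6, -1.3]
grip_width: 14.1
time: 18.65
tool_pos: [437.6, 13.7, 69.1]
tcp_rot: [0.234, 1.571, -1.399]
contact_force: [-0.4, -0.6, -1.0]
grip_width: 13.6
time: 19.15
tool_pos: [437.1, 6.0, 69.1]
tcp_rot: [0.421, 1.571, -1.212]
contact_force: [-0.4, 0.6, 0.2]
grip_width: 13.7
time: 19.65
tool_pos: [446.7, 168.0, 69.1]
tcp_rot: [2.324, 1.571, 0.691]
contact_force: [0.8, 0.1, -0.9]
grip_width: 14.0
time: 20.15
tool_pos: [451.9, 277.0, 117.8]
tcp_rot: [-1.116, 1.566, -2.746]
contact_force: [0.4, 0.2, -1.2]
grip_width: 13.8
t 20.15 pos [451.9 277.  117.8] F [ 0.4  0.2 -1.2] w 13.8 | turn [0.1 0.1 0.2] lin cm [4.88 0.21 1.7 ] lin(unturned) [4.88 0.22 1.69]
reader x -172.0 y -2.1 front -59.0 feet z 77.9
t 20.15 pos [451.9 277.  117.8] F [ 0.4  0.2 -1.2] w 13.8 | turn [-10.9   0.1   0.2] lin cm [-0.22  2.24 -8.3 ] lin(unturned) [-0.24  0.63 -8.58]
px [291.1 241.1] A 141 mean [ 420.6 -126.3] rect c [ 420.9 -126.1] wh [28.8 34.6] ang 88.6
```

```bash
python3 -m crank '[{"linear":[0,0,0],"delta_rot":[-6,0,0],"fingers":0.02},{"linear":[0,0,0],"delta_rot":[-5,0,0],"fingers":0.02},{"linear":[0,0.74,-2.77],"delta_rot":[0,0,0],"fingers":0.02},{"linear":[0,0.74,-2.77],"delta_rot":[0,0,0],"fingers":0.02},{"linear":[0,0.74,-2.76],"delta_rot":[0,0,0],"fingers":0.02}]'
python3 -m crank '[{"linear":[2.5,0,0],"delta_rot":[0,0,0],"fingers":0.02},{"linear":[2,0,0],"delta_rot":[0,0,0],"fingers":0.02},{"linear":[0,0,0],"delta_rot":[0,0,0],"fingers":0.02},{"linear":[0,0,0],"delta_rot":[0,0,0],"fingers":0.02},{"linear":[0,0,0],"delta_rot":[0,0,0],"fingers":0.02}]'
python3 -c "
from h import *
go(463.3,362.2,43,7.5)"
```

```text
time: 20.7
tool_pos: [464.8, 362.2, 119.0]
tcp_rot: [-2.648, 1.571, 2.194]
contact_force: [-0.6, 0.3, -0.6]
grip_width: 13.5
time: 21.2
tool_pos: [465.7, 361.2, 75.2]
tcp_rot: [1.954, 1.569, 0.513]
contact_force: [0.3, -0.7, -1.2]
grip_width: 13.4
t 21.2 pos [465.7 361.2  75.2] F [ 0.3 -0.7 -1.2] w 13.4 | turn [-0.1 -0.  -0.1] lin cm [ 3.22 -0.23 -0.13] lin(unturned) [ 3.22 -0.23 -0.13]
```

```bash
python3 -m crank '[{"linear":[1.5,-0.23,-0.1],"delta_rot":[0,0,0],"fingers":0.02},{"linear":[1,0,0],"delta_rot":[0,0,0],"fingers":0.02},{"linear":[0.4,0,0],"delta_rot":[0,0,0],"fingers":0.02},{"linear":[0.3,0,0],"delta_rot":[0,0,0],"fingers":0.02},{"linear":[0,0,0],"delta_rot":[0,0,0],"fingers":0.02}]'
python3 -m crank '[{"linear":[0.05,0,0],"delta_rot":[0,0,0],"fingers":0.02},{"linear":[0,0,0],"delta_rot":[0,0,0],"fingers":0.1},{"linear":[0,0,0],"delta_rot":[0,0,0],"fingers":0.25},{"linear":[0,0,0],"delta_rot":[0,0,0],"fingers":0.5},{"linear":[0,0,0],"delta_rot":[0,0,0],"fingers":0.5}]'
python3 -m crank '[{"linear":[-2,0,0],"delta_rot":[0,0,0],"fingers":0.5},{"linear":[-4,0,0],"delta_rot":[0,0,0],"fingers":0.5},{"linear":[-4,0,0],"delta_rot":[0,0,0],"fingers":0.5},{"linear":[0,0,0],"delta_rot":[8.5,0,0],"fingers":0.6},{"linear":[0,0,0],"delta_rot":[8.5,0,0],"fingers":0.6}]'
python3 -m crank '[{"linear":[0,0,0],"delta_rot":[8.5,0,0],"fingers":0.6},{"linear":[0,0,0],"delta_rot":[8.5,0,0],"fingers":0.6},{"linear":[0,0,0],"delta_rot":[8.5,0,0],"fingers":0.6},{"linear":[0,0,0],"delta_rot":[8.5,0,0],"fingers":0.6},{"linear":[0,0,0],"delta_rot":[8.5,0,0],"fingers":0.6}]'
python3 -m crank '[{"linear":[0,0,0],"delta_rot":[8.5,0,0],"fingers":0.6},{"linear":[0,0,0],"delta_rot":[8.5,0,0],"fingers":0.6},{"linear":[0,0,0],"delta_rot":[8.5,0,0],"fingers":0.6},{"linear":[0,0,0],"delta_rot":[7.1,0,0],"fingers":0.6},{"linear":[0,0,0],"delta_rot":[0,0,0],"fingers":0.6}]'
cat > meas.py <<'E'
from h import *
t=capture('top');I=t['image'];H=cv2.cvtColor(I,cv2.COLOR_BGR2HSV);h,s,v=[H[...,i].astype(int) for i in range(3)]
print("rack items");blob(t,~((h>100)&(h<135)&(s>110)),18,(194,137,272,192),60)
print("loose ambers");blob(t,(h>=3)&(h<20)&(s>100)&(v>40),23,(170,120,300,265),40)
print("blade");blob(t,(h<15)&(s>150)&(v>80),45,(90,200,180,255))
print("handle");blob(t,(s<60)&(v>90),45,(101,220,158,240))
E
python3 meas.py; python3 -c "
from h import *
go(610.8,-55.3,100,-84.6)"
```

```text
time: 21.7
tool_pos: [463.1, 361.4, 42.9]
tcp_rot: [1.8, 1.57, 0.359]
contact_force: [-2.1, -1.1, 3.5]
grip_width: 13.9
time: 22.2
tool_pos: [463.0, 361.4, 41.6]
tcp_rot: [1.739, 1.57, 0.298]
contact_force: [0.1, -0.3, 0.4]
grip_width: 33.0
time: 22.7
tool_pos: [463.5, 361.8, 143.2]
tcp_rot: [2.251, 1.567, 0.508]
contact_force: [0.3, 0.0, -0.7]
grip_width: 54.3
time: 23.2
tool_pos: [462.8, 361.4, 141.4]
tcp_rot: [0.274, 1.571, -2.211]
contact_force: [-0.7, 0.6, -0.9]
grip_width: 55.3
time: 23.7
tool_pos: [462.8, 361.4, 141.4]
tcp_rot: [0.833, 1.571, -2.217]
contact_force: [-0.4, 0.2, 0.2]
grip_width: 54.6
rack items
px [241.4 147.1] A 170 mean [703.6  13.9] rect c [704.  14.] wh [61.1 26.1] ang 5.5
px [261.4 145.9] A 216 mean [706.5 -46. ] rect c [706.3 -46.2] wh [58.3 34.2] ang 6.1
px [221.6 149.9] A 175 mean [696.2  73.4] rect c [696.2  73.4] wh [61.7 26.2] ang 5.3
px [201.5 151.7] A 172 mean [691.8 133.5] rect c [692.3 133.5] wh [26.9 58.3] ang 90.0
px [265.1 177.1] A 232 mean [611.6 -55.4] rect c [612.  -55.5] wh [61.5 33.9] ang 4.2
loose ambers
px [261.5 147.4] A 116 mean [700.6
[... 200 characters left out ...]
h [17.9 36.6] ang 89.6
px [201.7 154. ] A 82 mean [683.3 132.5] rect c [683.5 132.6] wh [38.1 18.7] ang 6.2
px [265.3 179.5] A 117 mean [603.7 -55.6] rect c [603.6 -55.5] wh [39.3 26.1] ang 5.9
px [291.  241.1] A 115 mean [ 420.9 -127.1] rect c [ 421.2 -127.1] wh [23.3 34.9] ang 88.6
blade
px [160.2 223.1] A 53 mean [478.  249.5] rect c [477.2 249.4] wh [55.6  8.1] ang 8.6
handle
px [148.5 224.9] A 82 mean [473.4 283. ] rect c [473.5 283. ] wh [12.7 50.4] ang 7.2
px [112.6 229.4] A 13 mean [462.1 385.9] rect c [461.8 386.2] wh [8.7 8.6] ang 89.1
t 23.75 pos [462.8 361.4 141.5] F [ 0.4  0.4 -0.7] w 54.9 | turn [ 0.1  0.  -0. ] lin cm [  4.15  42.88 -10.81] lin(unturned) [  4.15  42.89 -10.75]
```

```bash
python3 -m crank '[{"linear":[0,2.5,-0.6],"delta_rot":[0,0,0],"fingers":0.6},{"linear":[0,4.5,-1.15],"delta_rot":[0,0,0],"fingers":0.6},{"linear":[0,4.5,-1.15],"delta_rot":[0,0,0],"fingers":0.6},{"linear":[0,4.5,-1.15],"delta_rot":[0,0,0],"fingers":0.6},{"linear":[0,4.5,-1.15],"delta_rot":[0,0,0],"fingers":0.6}]'
python3 -m crank '[{"linear":[0.5,4.5,-1.15],"delta_rot":[0,0,0],"fingers":0.6},{"linear":[0.5,4.5,-1.15],"delta_rot":[0,0,0],"fingers":0.6},{"linear":[1,4.5,-1.15],"delta_rot":[0,0,0],"fingers":0.6},{"linear":[1,4.5,-1.15],"delta_rot":[0,0,0],"fingers":0.6},{"linear":[1,4.38,-1.0],"delta_rot":[0,0,0],"fingers":0.6}]'
python3 -m crank '[{"linear":[0,0,0],"delta_rot":[0,0,0],"fingers":0.6},{"linear":[0,0,0],"delta_rot":[0,0,0],"fingers":0.6},{"linear":[0,0,0],"delta_rot":[0,0,0],"fingers":0.6},{"linear":[0,0,0],"delta_rot":[0,0,0],"fingers":0.6},{"linear":[0,0,0],"delta_rot":[0,0,0],"fingers":0.6}]'
python3 -c "
from h import *
go(610.4,-55.3,41,-84.6)"
```

```text
time: 24.25
tool_pos: [534.0, 160.5, 141.7]
tcp_rot: [3.026, 1.57, -0.019]
contact_force: [0.4, -0.2, -0.2]
grip_width: 55.3
time: 24.75
tool_pos: [610.7, -57.6, 101.3]
tcp_rot: [2.734, 1.57, -0.311]
contact_force: [-0.5, 0.3, -0.3]
grip_width: 55.2
time: 25.25
tool_pos: [610.1, -54.2, 102.1]
tcp_rot: [2.832, 1.57, -0.214]
contact_force: [-0.6, -0.1, -1.6]
grip_width: 54.6
t 25.25 pos [610.1 -54.2 102.1] F [-0.6 -0.1 -1.6] w 54.6 | turn [ 0.1 -0.  -0. ] lin cm [ 6.11  0.11 -0.02] lin(unturned) [ 6.11  0.11 -0.01]
```

```bash
python3 -m crank '[{"linear":[2.5,0.1,0],"delta_rot":[0,0,0],"fingers":0.6},{"linear":[2.5,0,0],"delta_rot":[0,0,0],"fingers":0.6},{"linear":[1.1,0,0],"delta_rot":[0,0,0],"fingers":0.6},{"linear":[0,0,0],"delta_rot":[0,0,0],"fingers":0.6},{"linear":[0,0,0],"delta_rot":[0,0,0],"fingers":0.3}]'
python3 -m crank '[{"linear":[0,0,0],"delta_rot":[0,0,0],"fingers":0.1},{"linear":[0,0,0],"delta_rot":[0,0,0],"fingers":0.1},{"linear":[0,0,0],"delta_rot":[0,0,0],"fingers":0.1},{"linear":[0,0,0],"delta_rot":[0,0,0],"fingers":0.1},{"linear":[0,0,0],"delta_rot":[0,0,0],"fingers":0.1}]'
python3 -c "
from h import *
go(610.4,-55.3,41,-84.6)"
python3 -m crank '[{"linear":[-1,0,0],"delta_rot":[0,0,0],"fingers":0.1},{"linear":[-2,0,0],"delta_rot":[0,0,0],"fingers":0.1},{"linear":[-3,0,0],"delta_rot":[0,0,0],"fingers":0.1},{"linear":[0,0,0],"delta_rot":[8.5,0,0],"fingers":0.1},{"linear":[0,0,0],"delta_rot":[0.4,0,0],"fingers":0.1}]'
python3 -c "
from h import *
go(443.4,105.2,80,-93.5)"
```

```text
time: 25.75
tool_pos: [610.8, -56.3, 41.4]
tcp_rot: [2.768, 1.57, -0.28]
contact_force: [-0.2, 0.4, 1.0]
grip_width: 50.7
time: 26.25
tool_pos: [610.9, -55.8, 41.8]
tcp_rot: [-2.961, 1.569, 0.274]
contact_force: [-0.9, 3.5, 6.0]
grip_width: 33.0
t 26.25 pos [610.9 -55.8  41.8] F [-0.9  3.5  6. ] w 33.0 | turn [-0.1 -0.1  0. ] lin cm [ 0.08 -0.06  0.04] lin(unturned) [ 0.08 -0.06  0.04]
time: 26.75
tool_pos: [610.7, -57.1, 102.1]
tcp_rot: [2.724, 1.568, -0.482]
contact_force: [-0.2, -0.1, -0.3]
grip_width: 33.1
t 26.75 pos [610.7 -57.1 102.1] F [-0.2 -0.1 -0.3] w 33.1 | turn [-0.2 -0.1 -0.1] lin cm [  2.21 -15.18  17.69] lin(unturned) [  2.16 -15.12  17.74]
```

```bash
python3 -m crank '[{"linear":[0,-1.6,1.85],"delta_rot":[0,0,0],"fingers":0.1},{"linear":[0,-3,3.5],"delta_rot":[0,0,0],"fingers":0.1},{"linear":[0,-3,3.5],"delta_rot":[0,0,0],"fingers":0.1},{"linear":[0.5,-3,3.5],"delta_rot":[0,0,0],"fingers":0.1},{"linear":[0.7,-3,3.5],"delta_rot":[0,0,0],"fingers":0.1}]'
python3 -m crank '[{"linear":[1,-1.58,1.8],"delta_rot":[0,0,0],"fingers":0.1},{"linear":[0.3,0,0],"delta_rot":[0,0,0],"fingers":0.1},{"linear":[0,0,0],"delta_rot":[0,0,0],"fingers":0.1},{"linear":[0,0,0],"delta_rot":[0,0,0],"fingers":0.1},{"linear":[0,0,0],"delta_rot":[0,0,0],"fingers":0.1}]'
python3 -c "
from h import *
go(443.8,105.2,56.3,-93.5)"
```

```text
time: 27.25
tool_pos: [458.9, 89.7, 88.4]
tcp_rot: [1.22, 1.57, -1.98]
contact_force: [1.3, 0.5, -0.2]
grip_width: 33.1
time: 27.75
tool_pos: [444.6, 105.2, 75.8]
tcp_rot: [3.04, 1.57, -0.165]
contact_force: [-0.1, -0.3, 0.2]
grip_width: 33.3
t 27.75 pos [444.6 105.2  75.8] F [-0.1 -0.3  0.2] w 33.3 | turn [-0.1 -0.1 -0. ] lin cm [1.95 0.01 0.08] lin(unturned) [1.95 0.   0.09]
```

```bash
python3 -m crank '[{"linear":[0.5,0,0.08],"delta_rot":[0,0,0],"fingers":0.1},{"linear":[0.4,0,0],"delta_rot":[0,0,0],"fingers":0.1},{"linear":[0.2,0,0],"delta_rot":[0,0,0],"fingers":0.1},{"linear":[0,0,0],"delta_rot":[0,0,0],"fingers":0.1},{"linear":[0,0,0],"delta_rot":[0,0,0],"fingers":0.1}]'
python3 -m crank '[{"linear":[0.2,0,0],"delta_rot":[0,0,0],"fingers":0.1},{"linear":[0.2,0,0],"delta_rot":[0,0,0],"fingers":0.1},{"linear":[0.2,0,0],"delta_rot":[0,0,0],"fingers":0.1},{"linear":[0,0,0],"delta_rot":[0,0,0],"fingers":0.1},{"linear":[0,0,0],"delta_rot":[0,0,0],"fingers":0.1}]'
python3 -m crank '[{"linear":[0.2,0,0],"delta_rot":[0,0,0],"fingers":0.1},{"linear":[0.05,0,0],"delta_rot":[0,0,0],"fingers":0.1},{"linear":[0,0,0],"delta_rot":[0,0,0],"fingers":0.1},{"linear":[0,0,0],"delta_rot":[0,0,0],"fingers":0.1},{"linear":[0,0,0],"delta_rot":[0,0,0],"fingers":0.1}]'
python3 -c "
from h import *
go(443.8,105.2,56.3,-93.5)"
```

```text
time: 28.25
tool_pos: [442.7, 106.0, 64.5]
tcp_rot: [0.568, 1.571, -2.636]
contact_force: [-0.2, -0.3, 0.2]
grip_width: 33.5
time: 28.75
tool_pos: [442.7, 106.0, 58.5]
tcp_rot: [0.883, 1.571, -2.321]
contact_force: [-0.1, 0.3, -1.2]
grip_width: 33.4
time: 29.25
tool_pos: [442.8, 106.0, 56.1]
tcp_rot: [2.5, 1.571, -0.704]
contact_force: [-0.6, -0.5, -1.1]
grip_width: 33.3
t 29.25 pos [442.8 106.   56.1] F [-0.6 -0.5 -1.1] w 33.3 | turn [-0.1 -0.  -0. ] lin cm [-0.02  0.08 -0.11] lin(unturned) [-0.02  0.08 -0.11]
```

```bash
python3 -m crank '[{"linear":[0,0,0],"delta_rot":[0,0,0],"fingers":0.1},{"linear":[0,0,0],"delta_rot":[0,0,0],"fingers":0.4},{"linear":[0,0,0],"delta_rot":[0,0,0],"fingers":0.45},{"linear":[0,0,0],"delta_rot":[0,0,0],"fingers":0.55},{"linear":[0,0,0],"delta_rot":[0,0,0],"fingers":0.6}]'
python3 -m crank '[{"linear":[-1,0,0],"delta_rot":[0,0,0],"fingers":0.6},{"linear":[-3,0,0],"delta_rot":[0,0,0],"fingers":0.6},{"linear":[-4,0,0],"delta_rot":[-8.5,0,0],"fingers":0.6},{"linear":[-1.5,0,0],"delta_rot":[-8.5,0,0],"fingers":0.6},{"linear":[0,0,0],"delta_rot":[-8.5,0,0],"fingers":0.6}]'
python3 -m crank '[{"linear":[0,0,0],"delta_rot":[-8.5,0,0],"fingers":0.6},{"linear":[0,0,0],"delta_rot":[-8.5,0,0],"fingers":0.6},{"linear":[0,0,0],"delta_rot":[-8.5,0,0],"fingers":0.6},{"linear":[0,0,0],"delta_rot":[-8.5,0,0],"fingers":0.6},{"linear":[0,0,0],"delta_rot":[-8.5,0,0],"fingers":0.6}]'
python3 -m crank '[{"linear":[0,0,0],"delta_rot":[-8.5,0,0],"fingers":0.6},{"linear":[0,0,0],"delta_rot":[-8.5,0,0],"fingers":0.6},{"linear":[0,0,0],"delta_rot":[-8.5,0,0],"fingers":0.6},{"linear":[0,0,0],"delta_rot":[-7.5,0,0],"fingers":0.6},{"linear":[0,0,0],"delta_rot":[0,0,0],"fingers":0.6}]'
python3 -c "
from h import *
go(463,361.4,97,7.5)"
```

```text
time: 29.75
tool_pos: [442.8, 106.0, 56.1]
tcp_rot: [2.695, 1.571, -0.509]
contact_force: [-0.2, 0.2, 0.2]
grip_width: 52.4
time: 30.25
tool_pos: [444.3, 106.2, 154.5]
tcp_rot: [2.81, 1.564, 0.058]
contact_force: [-0.1, -0.4, -0.6]
grip_width: 55.1
time: 30.75
tool_pos: [442.7, 106.0, 151.8]
tcp_rot: [1.911, 1.57, -0.1]
contact_force: [0.8, -0.1, -0.4]
grip_width: 55.2
time: 31.25
tool_pos: [442.8, 106.0, 151.7]
tcp_rot: [1.333, 1.57, -0.107]
contact_force: [1.0, -0.0, -0.7]
grip_width: 55.1
t 31.25 pos [442.8 106.  151.7] F [ 1.  -0.  -0.7] w 55.1 | turn [-0.  0. -0.] lin cm [  5.47   5.34 -25.05] lin(unturned) [  5.47   5.34 -25.05]
```

```bash
python3 -m crank '[{"linear":[0,0.5,-2.5],"delta_rot":[0,0,0],"fingers":0.6},{"linear":[0,0.9,-4.3],"delta_rot":[0,0,0],"fingers":0.6},{"linear":[0,0.9,-4.3],"delta_rot":[0,0,0],"fingers":0.6},{"linear":[1,0.9,-4.3],"delta_rot":[0,0,0],"fingers":0.6},{"linear":[1.5,0.9,-4.3],"delta_rot":[0,0,0],"fingers":0.6}]'
python3 -m crank '[{"linear":[2,0.9,-4.1],"delta_rot":[0,0,0],"fingers":0.6},{"linear":[1,0.34,-1.25],"delta_rot":[0,0,0],"fingers":0.6},{"linear":[0,0,0],"delta_rot":[0,0,0],"fingers":0.6},{"linear":[0,0,0],"delta_rot":[0,0,0],"fingers":0.6},{"linear":[0,0,0],"delta_rot":[0,0,0],"fingers":0.6}]'
python3 -c "
from h import *
go(463,361.4,43,7.5)"; python3 meas.py
```

```text
time: 31.75
tool_pos: [458.4, 308.8, 127.2]
tcp_rot: [1.859, 1.568, 0.413]
contact_force: [0.1, -0.9, 0.3]
grip_width: 55.2
time: 32.25
tool_pos: [463.8, 360.1, 97.0]
tcp_rot: [1.517, 1.57, 0.074]
contact_force: [0.8, -0.4, 0.0]
grip_width: 54.9
t 32.25 pos [463.8 360.1  97. ] F [ 0.8 -0.4  0. ] w 54.9 | turn [-0.2  0.  -0. ] lin cm [ 5.4  -0.06 -0.13] lin(unturned) [ 5.4  -0.06 -0.13]
rack items
px [241.4 147.1] A 170 mean [703.6  13.9] rect c [704.  14.] wh [61.1 26.1] ang 5.5
px [261.4 145.8] A 215 mean [706.6 -46. ] rect c [706.1 -44.7] wh [36.  55.1] ang 89.1
px [221.6 149.8] A 174 mean [696.4  73.4] rect c [696.4  73.4] wh [61.4 26.2] ang 5.3
px [201.5 151.7] A 171 mean [691.8 133.4] rect c [692.1 133.4] wh [59.7 26.2] ang 5.6
loose ambers
px [261.5 147.4] A 116 mean [700.6 -46.2] rect c [700.9 -46.4] wh [39.3 26.3] ang 6.1
px [241.7 149.2] A 80 mean [695.9  13.1] rect c [696.4  13.4] wh [38.  18.4] ang 5.6
px [221.8 152.3] A 80 mean [687.6  72.6] rect c [688.6  71.8] wh [17.9 36.6] ang 89.6
px [201.6 154. ] A 81 mean [683.4 132.6] rect c [683.5 132.8] wh [38.  18.4] ang 6.1
px [210.2 237.5] A 129 mean [435.2 107.9] rect c [435.1 108.5] wh [29.  37.8] ang 89.1
px [290.9 241.1] A 113 mean [ 420.9 -126.9] rect c [ 421.2 -127.1] wh [23.3 34.9] ang 88.6
blade
px [160.1 223.1] A 55 mean [478.  249.6] rect c [477.1 249.8] wh [55.6  8.5] ang 7.6
handle
px [140.  226.1] A 161 mean [470.3 307.4] rect c [470.  308.4] wh [ 13.1 101.6] ang 7.2
px [112.8 234.3] A 48 mean [447.9 385. ] rect c [450.1 386. ] wh [31.6 14.3] ang 1.2
px [119.1 229.8] A 9 mean [460.7 367.2] rect c [460.1 367.5] wh [11.7  5.7] ang 1.1
```

```bash
python3 -m crank '[{"linear":[2,-0.06,-0.1],"delta_rot":[0,0,0],"fingers":0.5},{"linear":[2,0,0],"delta_rot":[0,0,0],"fingers":0.4},{"linear":[1.4,0,0],"delta_rot":[0,0,0],"fingers":0.4},{"linear":[0,0,0],"delta_rot":[0,0,0],"fingers":0.4},{"linear":[0,0,0],"delta_rot":[0,0,0],"fingers":0.2}]'
python3 -m crank '[{"linear":[0,0,0],"delta_rot":[0,0,0],"fingers":0.02},{"linear":[0,0,0],"delta_rot":[0,0,0],"fingers":0.02},{"linear":[0,0,0],"delta_rot":[0,0,0],"fingers":0.02},{"linear":[0,0,0],"delta_rot":[0,0,0],"fingers":0.02},{"linear":[0,0,0],"delta_rot":[0,0,0],"fingers":0.02}]'
python3 -m crank '[{"linear":[-1,0,0],"delta_rot":[0,0,0],"fingers":0.02},{"linear":[-2,0,0],"delta_rot":[0,0,0],"fingers":0.02},{"linear":[-2,0,0],"delta_rot":[0,0,0],"fingers":0.02},{"linear":[-3,0,0],"delta_rot":[0,0,0],"fingers":0.02},{"linear":[0,0,0],"delta_rot":[0,0,0],"fingers":0.02}]'
python3 -m crank '[{"linear":[0,0,0],"delta_rot":[6,0,0],"fingers":0.02},{"linear":[0,0,0],"delta_rot":[5,0,0],"fingers":0.02},{"linear":[0,0,0],"delta_rot":[0,0,0],"fingers":0.02},{"linear":[0,0,0],"delta_rot":[0,0,0],"fingers":0.02},{"linear":[0,0,0],"delta_rot":[0,0,0],"fingers":0.02}]'
python3 -c "
from h import *
pad()"
```

```text
time: 32.8
tool_pos: [463.0, 361.9, 42.6]
tcp_rot: [1.706, 1.57, 0.264]
contact_force: [0.4, -0.1, 1.1]
grip_width: 32.1
time: 33.3
tool_pos: [463.0, 362.5, 42.9]
tcp_rot: [1.856, 1.569, 0.415]
contact_force: [-0.6, -1.1, 5.8]
grip_width: 13.7
time: 33.8
tool_pos: [464.3, 363.5, 126.3]
tcp_rot: [1.975, 1.563, 0.534]
contact_force: [0.1, 0.3, -1.0]
grip_width: 13.6
time: 34.3
tool_pos: [462.4, 362.1, 121.7]
tcp_rot: [-0.882, 1.57, -2.513]
contact_force: [-0.3, 0.1, -1.3]
grip_width: 13.3
t 34.3 pos [462.4 362.1 121.7] F [-0.3  0.1 -1.3] w 13.3 | turn [0. 0. 0.] lin cm [ 5.27 -0.32 10.26] lin(unturned) [ 5.28 -0.32 10.26]
reader x -257.6 y 3.1 front -144.6 feet z 81.8
```

```bash
python3 -m crank '[{"linear":[0,-0.1,2],"delta_rot":[0,0,0],"fingers":0.02},{"linear":[0,-0.1,4],"delta_rot":[0,0,0],"fingers":0.02},{"linear":[0,-0.12,4.2],"delta_rot":[0,0,0],"fingers":0.02},{"linear":[0,0,0],"delta_rot":[0,0,0],"fingers":0.02},{"linear":[0,0,0],"delta_rot":[0,0,0],"fingers":0.02}]'
python3 -m crank '[{"linear":[2,0,0],"delta_rot":[0,0,0],"fingers":0.02},{"linear":[2,0,0],"delta_rot":[0,0,0],"fingers":0.02},{"linear":[1.3,0,0],"delta_rot":[0,0,0],"fingers":0.02},{"linear":[0,0,0],"delta_rot":[0,0,0],"fingers":0.02},{"linear":[0,0,0],"delta_rot":[0,0,0],"fingers":0.02}]'
python3 -c "
from h import *
pad()"
python3 -m crank '[{"linear":[0,0,0.4],"delta_rot":[0,0,0],"fingers":0.02},{"linear":[0,0,0.4],"delta_rot":[0,0,0],"fingers":0.02},{"linear":[0,0,0.4],"delta_rot":[0,0,0],"fingers":0.02},{"linear":[0,0,0.4],"delta_rot":[0,0,0],"fingers":0.02},{"linear":[0,0,0.4],"delta_rot":[0,0,0],"fingers":0.02}]'
python3 -m crank '[{"linear":[0,0,0.4],"delta_rot":[0,0,0],"fingers":0.02},{"linear":[0,0,0.5],"delta_rot":[0,0,0],"fingers":0.02},{"linear":[0,0,0.5],"delta_rot":[0,0,0],"fingers":0.02},{"linear":[0,0,0.5],"delta_rot":[0,0,0],"fingers":0.02},{"linear":[0,0,0.5],"delta_rot":[0,0,0],"fingers":0.02}]'
python3 -m crank '[{"linear":[0,0,0.5],"delta_rot":[0,0,0],"fingers":0.02},{"linear":[0,0,0.5],"delta_rot":[0,0,0],"fingers":0.02},{"linear":[0,0,0.5],"delta_rot":[0,0,0],"fingers":0.02},{"linear":[0,0,0.5],"delta_rot":[0,0,0],"fingers":0.02},{"linear":[0,0,0.5],"delta_rot":[0,0,0],"fingers":0.02}]'
python3 -m crank '[{"linear":[0,0,0.5],"delta_rot":[0,0,0],"fingers":0.02},{"linear":[0,0,0.5],"delta_rot":[0,0,0],"fingers":0.02},{"linear":[0,0,0.5],"delta_rot":[0,0,0],"fingers":0.02},{"linear":[0,0,0.5],"delta_rot":[0,0,0],"fingers":0.02},{"linear":[0,0,0.5],"delta_rot":[0,0,0],"fingers":0.02}]'
python3 meas.py | sed -n '/loose/,/blade/p'; python3 -c "
from h import *
pad()"
```

```text
time: 34.8
tool_pos: [453.3, 260.1, 122.3]
tcp_rot: [2.272, 1.57, 0.638]
contact_force: [-0.1, 0.9, -0.9]
grip_width: 13.6
time: 35.3
tool_pos: [453.2, 261.5, 69.2]
tcp_rot: [2.125, 1.571, 0.493]
contact_force: [-0.4, -0.4, -0.8]
grip_width: 13.8
t 35.3 pos [453.2 261.5  69.2] F [-0.4 -0.4 -0.8] w 13.8 | turn [ 0. -0. -0.] lin cm [ 0.02 -0.02  0.16] lin(unturned) [ 0.02 -0.02  0.16]
reader x -156.6 y 0.2 front -43.6 feet z 29.3
time: 35.8
tool_pos: [451.9, 240.2, 69.3]
tcp_rot: [1.694, 1.57, 0.061]
contact_force: [-0.3, 0.7, -1.1]
grip_width: 13.7
time: 36.3
tool_pos: [450.3, 216.3, 69.1]
tcp_rot: [-0.129, 1.571, -1.762]
contact_force: [0.2, -0.9, -0.4]
grip_width: 14.0
time: 36.8
tool_pos: [448.7, 191.4, 69.1]
tcp_rot: [0.469, 1.571, -1.164]
contact_force: [0.0, 0.2, -1.2]
grip_width: 13.4
time: 37.3
tool_pos: [447.1, 166.4, 69.1]
tcp_rot: [0.323, 1.571, -1.31]
contact_force: [0.1, -0.8, -0.9]
grip_width: 13.9
loose ambers
px [261.6 147.4] A 115 mean [700.5 -46.3] rect c [700.9 -46.4] wh [39.3 26.3] ang 6.1
px [241.7 149.2] A 80 mean [695.9  13.1] rect c [696.4  13.4] wh [38.  18.4] ang 5.6
px [221.8 152.3] A 80 mean [687.6  72.6] rect c [688.6  71.8] wh [17.9 36.6] ang 89.6
px [201.6 154. ] A 81 mean [683.6 132.6] rect c [683.7 132.6] wh [37.7 18.7] ang 6.2
px [232.4 237.7] A 196 mean [433.5  43.4] rect c [440.2  41.1] wh [39.7 58.4] ang 85.4
px [291.  241.2] A 114 mean [ 420.7 -127. ] rect c [ 421.2 -127.1] wh [23.3 34.9] ang 88.6
blade
t 37.35 pos [447.  165.8  69. ] F [-0.3 -0.1 -1.2] w 13.5 | turn [-0.1  0.   0. ] lin cm [ 0.    0.02 -9.42] lin(unturned) [-0.    0.   -9.42]
reader x -60.8 y -0.1 front 52.2 feet z 29.1
```

```bash
python3 -m crank '[{"linear":[0,0,0.5],"delta_rot":[0,0,0],"fingers":0.02},{"linear":[0,0,0.5],"delta_rot":[0,0,0],"fingers":0.02},{"linear":[0,0,0.5],"delta_rot":[0,0,0],"fingers":0.02},{"linear":[0,0,0.5],"delta_rot":[0,0,0],"fingers":0.02},{"linear":[0,0,0.5],"delta_rot":[0,0,0],"fingers":0.02}]'
python3 -m crank '[{"linear":[0,0,0.4],"delta_rot":[0,0,0],"fingers":0.02},{"linear":[0,0,0.4],"delta_rot":[0,0,0],"fingers":0.02},{"linear":[0,0,0.4],"delta_rot":[0,0,0],"fingers":0.02},{"linear":[0,0,0.3],"delta_rot":[0,0,0],"fingers":0.02},{"linear":[0,0,0.3],"delta_rot":[0,0,0],"fingers":0.02}]'
python3 -m crank '[{"linear":[0,0,0.3],"delta_rot":[0,0,0],"fingers":0.02},{"linear":[0,0,0.3],"delta_rot":[0,0,0],"fingers":0.02},{"linear":[0,0,0.3],"delta_rot":[0,0,0],"fingers":0.02},{"linear":[0,0,0.3],"delta_rot":[0,0,0],"fingers":0.02},{"linear":[0,0,0.3],"delta_rot":[0,0,0],"fingers":0.02}]'
python3 -m crank '[{"linear":[0,0,0.3],"delta_rot":[0,0,0],"fingers":0.02},{"linear":[0,0,0.3],"delta_rot":[0,0,0],"fingers":0.02},{"linear":[0,0,0.3],"delta_rot":[0,0,0],"fingers":0.02},{"linear":[0,0,0.3],"delta_rot":[0,0,0],"fingers":0.02},{"linear":[0,0,0.3],"delta_rot":[0,0,0],"fingers":0.02}]'
python3 -m crank '[{"linear":[0,0,0.3],"delta_rot":[0,0,0],"fingers":0.02},{"linear":[0,0,0.3],"delta_rot":[0,0,0],"fingers":0.02},{"linear":[0,0,0],"delta_rot":[0,0,0],"fingers":0.02},{"linear":[0,0,0],"delta_rot":[0,0,0],"fingers":0.02},{"linear":[0,0,0],"delta_rot":[0,0,0],"fingers":0.02}]'
sed -i 's/(170,120,300,265),40/(170,120,330,265),20/;s/(s>100)&(v>40),23/(s>60)\&(v>40),23/' meas.py
python3 meas.py | sed -n '/loose/,/blade/p'; python3 -c "
from h import *
pad()"
```

```text
time: 37.85
tool_pos: [445.6, 141.4, 69.1]
tcp_rot: [0.219, 1.571, -1.414]
contact_force: [-1.0, -1.2, -0.3]
grip_width: 13.8
time: 38.35
tool_pos: [444.5, 123.7, 69.1]
tcp_rot: [0.744, 1.571, -0.889]
contact_force: [-0.1, 0.1, -2.1]
grip_width: 13.8
time: 38.85
tool_pos: [443.6, 108.7, 69.1]
tcp_rot: [1.532, 1.571, -0.101]
contact_force: [0.0, 1.5, -0.2]
grip_width: 13.5
time: 39.35
tool_pos: [442.6, 93.7, 69.1]
tcp_rot: [-0.582, 1.571, -2.215]
contact_force: [0.0, -0.4, -0.6]
grip_width: 13.4
time: 39.85
tool_pos: [442.3, 88.0, 69.1]
tcp_rot: [0.814, 1.571, -0.819]
contact_force: [0.1, 0.1, -0.9]
grip_width: 13.6
loose ambers
px [261.6 147.3] A 124 mean [700.8 -46.4] rect c [700.3 -46.1] wh [26.9 39.6] ang 89.1
px [241.6 149.1] A 87 mean [696.3  13.3] rect c [696.6  13.4] wh [38.5 19.6] ang 6.3
px [221.7 152.2] A 87 mean [688.1  72.7] rect c [688.5  72.8] wh [38.4 19.7] ang 5.9
px [201.7 154.1] A 89 mean [683.2 132.4] rect c [683.5 133. ] wh [20.9 36.7] ang 89.9
px [255.6 236.1] A 54 mean [437.1 -24.3] rect c [436.  -24.3] wh [ 7.6 55.5] ang 84.7
px [277.9 240.7] A 148 mean [422.7 -89. ] rect c [423.2 -89.3] wh [29.1 37.8] ang 88.8
px [291.1 241.1] A 143 mean [ 420.9 -127.3] rect c [ 419.8 -127.1] wh [29.1 37.7] ang 88.6
blade
t 39.9 pos [442.3  88.1  69.1] F [ 0.6  0.  -1.6] w 13.9 | turn [-0.1  0.  -0. ] lin cm [ 1.000e-02  2.000e-02 -1.722e+01] lin(unturned) [ 1.000e-02 -0.000e+00 -1.722e+01]
reader x 17.2 y -0.1 front 130.2 feet z 29.2
```

```bash
python3 -m crank '[{"linear":[0,0,0.5],"delta_rot":[0,0,0],"fingers":0.02},{"linear":[0,0,0.5],"delta_rot":[0,0,0],"fingers":0.02},{"linear":[0,0,0.5],"delta_rot":[0,0,0],"fingers":0.02},{"linear":[0,0,0.5],"delta_rot":[0,0,0],"fingers":0.02},{"linear":[0,0,0.5],"delta_rot":[0,0,0],"fingers":0.02}]'
python3 -m crank '[{"linear":[0,0,0.5],"delta_rot":[0,0,0],"fingers":0.02},{"linear":[0,0,0.5],"delta_rot":[0,0,0],"fingers":0.02},{"linear":[0,0,0.3],"delta_rot":[0,0,0],"fingers":0.02},{"linear":[0,0,0.3],"delta_rot":[0,0,0],"fingers":0.02},{"linear":[0,0,0.3],"delta_rot":[0,0,0],"fingers":0.02}]'
python3 -m crank '[{"linear":[0,0,0.3],"delta_rot":[0,0,0],"fingers":0.02},{"linear":[0,0,0.3],"delta_rot":[0,0,0],"fingers":0.02},{"linear":[0,0,0.3],"delta_rot":[0,0,0],"fingers":0.02},{"linear":[0,0,0.3],"delta_rot":[0,0,0],"fingers":0.02},{"linear":[0,0,0.2],"delta_rot":[0,0,0],"fingers":0.02}]'
python3 -m crank '[{"linear":[0,0,0],"delta_rot":[0,0,0],"fingers":0.02},{"linear":[0,0,-1],"delta_rot":[0,0,0],"fingers":0.02},{"linear":[0,0,-3],"delta_rot":[0,0,0],"fingers":0.02},{"linear":[0,0,-4],"delta_rot":[0,0,0],"fingers":0.02},{"linear":[0,0,-4],"delta_rot":[0,0,0],"fingers":0.02}]'
python3 -m crank '[{"linear":[0,0,-4],"delta_rot":[0,0,0],"fingers":0.02},{"linear":[0,0,-4],"delta_rot":[0,0,0],"fingers":0.02},{"linear":[0,0,-4],"delta_rot":[0,0,0],"fingers":0.02},{"linear":[-2,0,0],"delta_rot":[0,0,0],"fingers":0.02},{"linear":[-3,0,0],"delta_rot":[0,0,0],"fingers":0.02}]'
python3 -m crank '[{"linear":[0,0,0],"delta_rot":[-6,0,0],"fingers":0.02},{"linear":[0,0,0],"delta_rot":[-5,0,0],"fingers":0.02},{"linear":[0,0,0],"delta_rot":[0,0,0],"fingers":0.02},{"linear":[0,0,0],"delta_rot":[0,0,0],"fingers":0.02},{"linear":[0,0,0],"delta_rot":[0,0,0],"fingers":0.02}]'
python3 meas.py | sed -n '/loose/,/blade/p'; python3 -c "
from h import *
go(463,362,43,7.5)"
```

```text
time: 40.4
tool_pos: [440.7, 62.5, 69.1]
tcp_rot: [0.541, 1.571, -1.093]
contact_force: [-0.6, -0.1, -1.4]
grip_width: 13.7
time: 40.9
tool_pos: [439.5, 43.8, 69.1]
tcp_rot: [0.837, 1.571, -0.796]
contact_force: [-0.5, -0.8, -1.6]
grip_width: 13.7
time: 41.4
tool_pos: [438.6, 29.8, 69.1]
tcp_rot: [0.275, 1.571, -1.358]
contact_force: [0.5, 0.4, -0.8]
grip_width: 13.6
time: 41.9
tool_pos: [446.0, 151.6, 69.1]
tcp_rot: [2.139, 1.571, 0.504]
contact_force: [1.3, -0.1, -1.4]
grip_width: 13.8
time: 42.4
tool_pos: [451.6, 271.3, 117.8]
tcp_rot: [-1.126, 1.566, -2.756]
contact_force: [0.3, -0.1, -0.9]
grip_width: 13.9
time: 42.9
tool_pos: [453.3, 269.8, 118.8]
tcp_rot: [-1.198, 1.57, -2.64]
contact_force: [-0.9, 0.2, -1.3]
grip_width: 13.7
loose ambers
px [261.6 147.3] A 124 mean [700.8 -46.4] rect c [700.3 -46.1] wh [26.9 39.6] ang 89.1
px [241.6 149.2] A 89 mean [696.1  13.2] rect c [696.   13.2] wh [39.6 20. ] ang 6.3
px [221.7 152.2] A 88 mean [687.8  72.8] rect c [687.9  72.8] wh [39.6 19.7] ang 5.9
px [201.7 154.1] A 90 mean [683.3 132.2] rect c [683.5 133. ] wh [20.9 36.7] ang 89.9
px [188.7 224.6] A 98 mean [473.7 170.6] rect c [474.4 170.6] wh [62.6 13.4] ang 7.2
px [289.  241.1] A 301 mean [ 420.8 -121.3] rect c [ 419.9 -121.3] wh [64.1 37.8] ang 88.8
blade
t 42.95 pos [453.4 269.7 118.9] F [ 0.7  0.1 -0.8] w 14.0 | turn [-0.1  0.   0. ] lin cm [ 7.59  2.16 -9.02] lin(unturned) [ 7.58  2.14 -9.03]
```

```bash
python3 -m crank '[{"linear":[0,0.72,-3],"delta_rot":[0,0,0],"fingers":0.02},{"linear":[0,0.72,-3],"delta_rot":[0,0,0],"fingers":0.02},{"linear":[0,0.72,-3],"delta_rot":[0,0,0],"fingers":0.02},{"linear":[2.2,0,0],"delta_rot":[0,0,0],"fingers":0.02},{"linear":[2,0,0],"delta_rot":[0,0,0],"fingers":0.02}]'
python3 -m crank '[{"linear":[0,0,0],"delta_rot":[0,0,0],"fingers":0.02},{"linear":[0,0,0],"delta_rot":[0,0,0],"fingers":0.02},{"linear":[0,0,0],"delta_rot":[0,0,0],"fingers":0.02},{"linear":[0,0,0],"delta_rot":[0,0,0],"fingers":0.02},{"linear":[0,0,0],"delta_rot":[0,0,0],"fingers":0.02}]'
python3 -c "
from h import *
go(463,362,43,7.5)"
```

```text
time: 43.45
tool_pos: [463.4, 362.7, 76.5]
tcp_rot: [1.904, 1.57, 0.463]
contact_force: [0.5, 0.4, -1.5]
grip_width: 14.3
time: 43.95
tool_pos: [463.8, 361.7, 78.0]
tcp_rot: [1.903, 1.569, 0.461]
contact_force: [0.2, -0.1, -1.8]
grip_width: 13.6
t 43.95 pos [463.8 361.7  78. ] F [ 0.2 -0.1 -1.8] w 13.6 | turn [-0.1 -0.  -0.1] lin cm [ 3.5  -0.07 -0.04] lin(unturned) [ 3.5  -0.08 -0.04]
```

```bash
python3 -m crank '[{"linear":[1.5,0,0],"delta_rot":[0,0,0],"fingers":0.02},{"linear":[1.3,0,0],"delta_rot":[0,0,0],"fingers":0.02},{"linear":[0.4,0,0],"delta_rot":[0,0,0],"fingers":0.02},{"linear":[0.3,0,0],"delta_rot":[0,0,0],"fingers":0.02},{"linear":[0,0,0],"delta_rot":[0,0,0],"fingers":0.02}]'
python3 -m crank '[{"linear":[0.05,0,0],"delta_rot":[0,0,0],"fingers":0.02},{"linear":[0,0,0],"delta_rot":[0,0,0],"fingers":0.1},{"linear":[0,0,0],"delta_rot":[0,0,0],"fingers":0.25},{"linear":[0,0,0],"delta_rot":[0,0,0],"fingers":0.5},{"linear":[0,0,0],"delta_rot":[0,0,0],"fingers":0.5}]'
python3 -m crank '[{"linear":[-2,0,0],"delta_rot":[0,0,0],"fingers":0.5},{"linear":[-4,0,0],"delta_rot":[0,0,0],"fingers":0.5},{"linear":[-4,0,0],"delta_rot":[0,0,0],"fingers":0.5},{"linear":[0,0,0],"delta_rot":[8.5,0,0],"fingers":0.48},{"linear":[0,0,0],"delta_rot":[8.5,0,0],"fingers":0.48}]'
python3 -m crank '[{"linear":[0,0,0],"delta_rot":[8.5,0,0],"fingers":0.48},{"linear":[0,0,0],"delta_rot":[8.5,0,0],"fingers":0.48},{"linear":[0,0,0],"delta_rot":[8.5,0,0],"fingers":0.48},{"linear":[0,0,0],"delta_rot":[8.5,0,0],"fingers":0.48},{"linear":[0,0,0],"delta_rot":[8.5,0,0],"fingers":0.48}]'
python3 -m crank '[{"linear":[0,0,0],"delta_rot":[8.5,0,0],"fingers":0.48},{"linear":[0,0,0],"delta_rot":[8.5,0,0],"fingers":0.48},{"linear":[0,0,0],"delta_rot":[8.5,0,0],"fingers":0.48},{"linear":[0,0,0],"delta_rot":[7.1,0,0],"fingers":0.48},{"linear":[0,0,0],"delta_rot":[0,0,0],"fingers":0.48}]'
python3 meas.py; python3 -c "
from h import *
go(706.2,-46,100,-84.6)"
```

```text
time: 44.45
tool_pos: [463.0, 361.4, 42.9]
tcp_rot: [-0.964, 1.57, -2.405]
contact_force: [-3.6, -2.6, 6.3]
grip_width: 13.8
time: 44.95
tool_pos: [463.6, 361.7, 41.6]
tcp_rot: [1.711, 1.57, 0.27]
contact_force: [0.4, 0.3, -0.2]
grip_width: 33.2
time: 45.45
tool_pos: [464.1, 362.1, 143.2]
tcp_rot: [2.252, 1.567, 0.509]
contact_force: [0.7, 0.0, 0.5]
grip_width: 44.0
time: 45.95
tool_pos: [463.4, 361.6, 141.4]
tcp_rot: [0.466, 1.571, -2.02]
contact_force: [0.0, -0.4, 0.1]
grip_width: 44.2
time: 46.45
tool_pos: [463.4, 361.6, 141.4]
tcp_rot: [0.799, 1.571, -2.251]
contact_force: [-0.5, -1.2, -1.0]
grip_width: 44.2
rack items
px [241.4 147.1] A 170 mean [703.6  13.9] rect c [704.  14.] wh [61.1 26.1] ang 5.5
px [261.4 145.8] A 215 mean [706.6 -46. ] rect c [706.1 -44.7] wh [36.  55.1] ang 89.1
px [221.6 149.9] A 174 mean [696.2  73.4] rect c [696.2  73.6] wh [61.7 25.9] ang 5.1
px [201.5 151.6] A 173 mean [691.9 133.5] rect c [692.3 133.5] wh [26.9 58.3] ang 90.0
loose ambers
px [261.6 147.3] A 124 mean [700.8 -46.4] rect c [700.3 -46.1] wh [26.9 39.6] ang 89.1
px [241.6 149.3] A 90 mean [695.8  13.2] rect c [695.8  13.2] wh [40. 20.] ang 6.3
px [221.7 152.2] A 89 mean [687.9  72.7] rect c [687.9  72.6] wh [39.6 20.1] ang 5.9
px [201.7 154.1] A 90 mean [683.3 132.2] rect c [683.5 133. ] wh [20.9 36.7] ang 89.9
px [280.5 241. ] A 129 mean [421.5 -96.7] rect c [421.7 -96.6] wh [26.2 34.9] ang 88.8
px [294.9 241.3] A 146 mean [ 420.2 -138.5] rect c [ 419.6 -138.7] wh [29.1 37.8] ang 88.6
blade
px [160.5 223.2] A 53 mean [477.6 248.5] rect c [477.1 248.5] wh [55.1  8.2] ang 7.6
handle
px [148.5 224.9] A 82 mean [473.4 283. ] rect c [473.5 283. ] wh [12.7 50.4] ang 7.2
t 46.5 pos [463.4 361.7 141.4] F [ 0.2 -0.3  0.4] w 44.2 | turn [ 0.1  0.  -0. ] lin cm [  4.14  42.87 -20.34] lin(unturned) [  4.15  42.9  -20.27]
```

```bash
python3 -m crank '[{"linear":[0,2.2,-1.0],"delta_rot":[0,0,0],"fingers":0.48},{"linear":[0,4.4,-2.1],"delta_rot":[0,0,0],"fingers":0.48},{"linear":[0,4.4,-2.1],"delta_rot":[0,0,0],"fingers":0.48},{"linear":[0,4.4,-2.1],"delta_rot":[0,0,0],"fingers":0.48},{"linear":[0,4.4,-2.1],"delta_rot":[0,0,0],"fingers":0.48}]'
python3 -m crank '[{"linear":[0,4.4,-2.1],"delta_rot":[0,0,0],"fingers":0.48},{"linear":[0,4.4,-2.1],"delta_rot":[0,0,0],"fingers":0.48},{"linear":[1,4.4,-2.1],"delta_rot":[0,0,0],"fingers":0.48},{"linear":[1,4.4,-2.1],"delta_rot":[0,0,0],"fingers":0.48},{"linear":[1,4.4,-2.1],"delta_rot":[0,0,0],"fingers":0.48}]'
python3 -m crank '[{"linear":[1,1.1,-0.6],"delta_rot":[0,0,0],"fingers":0.48},{"linear":[0,0,0],"delta_rot":[0,0,0],"fingers":0.48},{"linear":[0,0,0],"delta_rot":[0,0,0],"fingers":0.48},{"linear":[0,0,0],"delta_rot":[0,0,0],"fingers":0.48},{"linear":[0,0,0],"delta_rot":[0,0,0],"fingers":0.48}]'
python3 -c "
from h import *
go(707.2,-46,41,-84.6)"
```

```text
time: 47.0
tool_pos: [576.2, 171.6, 141.7]
tcp_rot: [3.11, 1.57, 0.065]
contact_force: [0.9, 0.1, -0.1]
grip_width: 44.1
time: 47.5
tool_pos: [701.2, -37.9, 111.3]
tcp_rot: [2.992, 1.57, -0.053]
contact_force: [1.2, 0.1, 0.6]
grip_width: 44.2
time: 48.0
tool_pos: [707.3, -44.6, 102.7]
tcp_rot: [2.947, 1.57, -0.099]
contact_force: [0.4, -0.8, 0.5]
grip_width: 43.8
t 48.0 pos [707.3 -44.6 102.7] F [ 0.4 -0.8  0.5] w 43.8 | turn [ 0.1 -0.1 -0. ] lin cm [6.17 0.14 0.02] lin(unturned) [6.17 0.14 0.03]
```

```bash
python3 -m crank '[{"linear":[1,0.14,0],"delta_rot":[0,0,0],"fingers":0.48},{"linear":[2.5,0,0],"delta_rot":[0,0,0],"fingers":0.48},{"linear":[1.6,0,0],"delta_rot":[0,0,0],"fingers":0.48},{"linear":[1.1,0,0],"delta_rot":[0,0,0],"fingers":0.48},{"linear":[0,0,0],"delta_rot":[0,0,0],"fingers":0.48}]'
python3 -m crank '[{"linear":[0,0,0],"delta_rot":[0,0,0],"fingers":0.1},{"linear":[0,0,0],"delta_rot":[0,0,0],"fingers":0.1},{"linear":[0,0,0],"delta_rot":[0,0,0],"fingers":0.1},{"linear":[0,0,0],"delta_rot":[0,0,0],"fingers":0.1},{"linear":[0,0,0],"delta_rot":[0,0,0],"fingers":0.1}]'
python3 -c "
from h import *
go(707.2,-46,41,-84.6)"
python3 -m crank '[{"linear":[-1,0,0],"delta_rot":[0,0,0],"fingers":0.1},{"linear":[-2,0,0],"delta_rot":[0,0,0],"fingers":0.1},{"linear":[-3,0,0],"delta_rot":[0,0,0],"fingers":0.1},{"linear":[0,0,0],"delta_rot":[8.5,0,0],"fingers":0.1},{"linear":[0,0,0],"delta_rot":[0.4,0,0],"fingers":0.1}]'
python3 -c "
from h import *
go(443.4,105.2,80,-93.5)"
```

```text
time: 48.5
tool_pos: [706.2, -47.5, 37.2]
tcp_rot: [-0.247, 1.567, 2.988]
contact_force: [-0.2, -0.1, -0.9]
grip_width: 44.0
time: 49.0
tool_pos: [708.0, -46.9, 40.8]
tcp_rot: [-2.826, 1.569, 0.409]
contact_force: [-0.8, 4.9, 3.6]
grip_width: 33.1
t 49.0 pos [708.  -46.9  40.8] F [-0.8  4.9  3.6] w 33.1 | turn [-0.1 -0.1  0. ] lin cm [-0.02 -0.1   0.08] lin(unturned) [-0.02 -0.1   0.08]
time: 49.5
tool_pos: [708.2, -48.7, 101.7]
tcp_rot: [2.746, 1.567, -0.46]
contact_force: [-0.2, -0.1, -1.7]
grip_width: 33.3
t 49.5 pos [708.2 -48.7 101.7] F [-0.2 -0.1 -1.7] w 33.3 | turn [-0.2 -0.2 -0.1] lin cm [  2.17 -13.75  27.37] lin(unturned) [  2.06 -13.66  27.42]
```

```bash
python3 -m crank '[{"linear":[0,-1,2],"delta_rot":[0,0,0],"fingers":0.1},{"linear":[0,-2.2,4.38],"delta_rot":[0,0,0],"fingers":0.1},{"linear":[0,-2.2,4.38],"delta_rot":[0,0,0],"fingers":0.1},{"linear":[0,-2.2,4.38],"delta_rot":[0,0,0],"fingers":0.1},{"linear":[0,-2.2,4.38],"delta_rot":[0,0,0],"fingers":0.1}]'
python3 -m crank '[{"linear":[0.5,-2.2,4.38],"delta_rot":[0,0,0],"fingers":0.1},{"linear":[1,-1.75,3.39],"delta_rot":[0,0,0],"fingers":0.1},{"linear":[1,0,0],"delta_rot":[0,0,0],"fingers":0.1},{"linear":[0,0,0],"delta_rot":[0,0,0],"fingers":0.1},{"linear":[0,0,0],"delta_rot":[0,0,0],"fingers":0.1}]'
python3 -m crank '[{"linear":[0,0,0],"delta_rot":[0,0,0],"fingers":0.1},{"linear":[0,0,0],"delta_rot":[0,0,0],"fingers":0.1},{"linear":[0,0,0],"delta_rot":[0,0,0],"fingers":0.1},{"linear":[0,0,0],"delta_rot":[0,0,0],"fingers":0.1},{"linear":[0,0,0],"delta_rot":[0,0,0],"fingers":0.1}]'
python3 -c "
from h import *
go(444.0,105.2,55.2,-93.5)"
```

```text
time: 50.0
tool_pos: [516.5, 62.4, 99.3]
tcp_rot: [0.611, 1.57, -2.589]
contact_force: [0.0, 0.4, -1.3]
grip_width: 33.5
time: 50.5
tool_pos: [442.9, 107.3, 77.0]
tcp_rot: [-1.613, 1.57, 1.47]
contact_force: [-12.1, 6.2, 31.3]
grip_width: 32.9
time: 51.0
tool_pos: [442.9, 107.2, 77.0]
tcp_rot: [-1.446, 1.57, 1.637]
contact_force: [-11.8, 5.5, 31.9]
grip_width: 33.5
t 51.0 pos [442.9 107.2  77. ] F [-11.8   5.5  31.9] w 33.5 | turn [0.1 0.  0.1] lin cm [ 2.18  0.19 -0.12] lin(unturned) [ 2.18  0.2  -0.12]
```

Unexpected contact at TCP z=77, 32 N upward, so something is under the vial. I'll lift and look.

```bash
python3 -m crank '[{"linear":[-2,0,0],"delta_rot":[0,0,0],"fingers":0.1},{"linear":[-4,0,0],"delta_rot":[0,0,0],"fingers":0.1},{"linear":[-4,0,0],"delta_rot":[0,0,0],"fingers":0.1},{"linear":[0,0,0],"delta_rot":[0,0,0],"fingers":0.1},{"linear":[0,0,0],"delta_rot":[0,0,0],"fingers":0.1}]'
python3 -c "
from h import *
go(444.0,105.2,55.2,-93.5)
t=capture('top')['image'];s=capture('side')['image']
o=np.zeros((590,800,3),np.uint8)
a=cv2.resize(t[195:265,80:340],None,fx=3.07,fy=3.07,interpolation=cv2.INTER_CUBIC);o[:a.shape[0],:a.shape[1]]=a[:,:800]
b=cv2.resize(s[130:330,150:410],None,fx=1.85,fy=1.85,interpolation=cv2.INTER_CUBIC);o[216:216+b.shape[0],:b.shape[1]]=b
cv2.imwrite('pics/bump.png',o)"; python3 meas.py
```

```text
time: 51.5
tool_pos: [443.7, 106.1, 175.0]
tcp_rot: [2.931, 1.569, -0.271]
contact_force: [-0.6, 0.5, -0.5]
grip_width: 33.1
t 51.5 pos [443.7 106.1 175. ] F [-0.6  0.5 -0.5] w 33.1 | turn [ 0.1 -0.1 -0. ] lin cm [11.98  0.09 -0.03] lin(unturned) [ 1.198e+01  8.000e-02 -1.000e-02]
rack items
px [241.4 147.2] A 169 mean [703.4  14. ] rect c [704.  14.] wh [61.1 26.1] ang 5.5
px [221.6 149.8] A 174 mean [696.4  73.4] rect c [696.4  73.4] wh [61.4 26.2] ang 5.3
px [201.6 151.6] A 172 mean [691.9 133.4] rect c [692.1 133.4] wh [59.7 26.2] ang 5.6
loose ambers
px [241.6 149.2] A 88 mean [696.   13.3] rect c [695.9  13.3] wh [40.  19.4] ang 7.2
px [221.7 152.2] A 88 mean [687.8  72.8] rect c [687.9  72.8] wh [39.6 19.7] ang 5.9
px [201.7 154. ] A 89 mean [683.5 132.4] rect c [683.5 132.9] wh [20.9 36.7] ang 90.0
px [294.9 241.3] A 146 mean [ 420.2 -138.5] rect c [ 419.6 -138.7] wh [29.1 37.8] ang 88.6
blade
handle
px [154.8 228.7] A 105 mean [462.1 264.7] rect c [459.9 265.6] wh [54.9 14.4] ang 0.6
px [125.7 228.2] A 221 mean [464.9 348.3] rect c [464.9 348.8] wh [ 13.1 136.8] ang 7.2
```

View pics/bump.png

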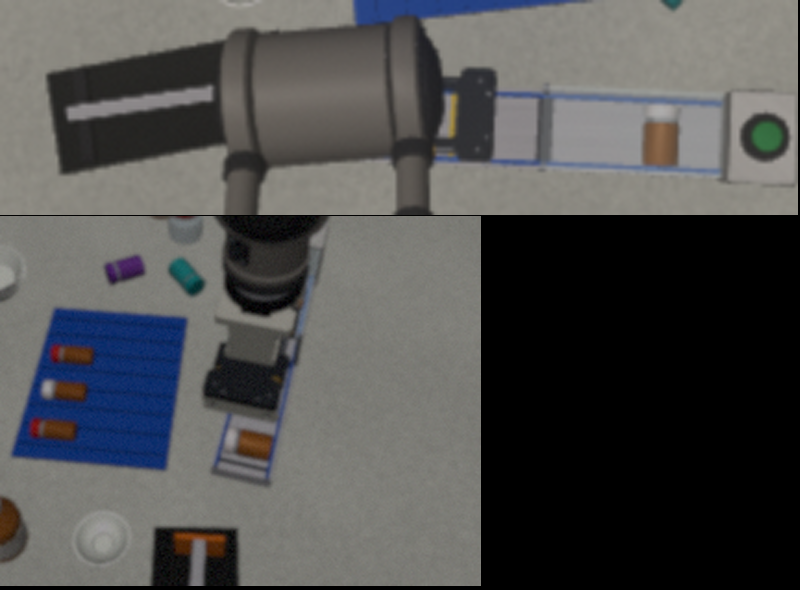

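One white vial, vial 2, has been thrown back from the bay onto the track start at side crop (250,443), and only one vial remains in the bay. I'll set the red vial back in its groove, feed the white one again, then return to the red.

```bash
python3 -m crank '[{"linear":[0,0,0],"delta_rot":[-8.5,0,0],"fingers":0.1},{"linear":[0,0,0],"delta_rot":[-0.4,0,0],"fingers":0.1},{"linear":[0,0,0],"delta_rot":[0,0,0],"fingers":0.1},{"linear":[0,0,0],"delta_rot":[0,0,0],"fingers":0.1},{"linear":[0,0,0],"delta_rot":[0,0,0],"fingers":0.1}]'
python3 -c "
from h import *
go(708,-46.9,90,-84.6)"
```

```text
time: 52.15
tool_pos: [443.6, 106.4, 174.3]
tcp_rot: [0.193, 1.57, -2.857]
contact_force: [-0.3, 0.3, -0.8]
grip_width: 32.9
t 52.15 pos [443.6 106.4 174.3] F [-0.3  0.3 -0.8] w 32.9 | turn [-0.2  0.  -0. ] lin cm [  8.43  17.75 -24.88] lin(unturned) [  8.42  17.68 -24.94]
```

```bash
python3 -m crank '[{"linear":[0,1.5,-2.1],"delta_rot":[0,0,0],"fingers":0.1},{"linear":[0,2.8,-3.9],"delta_rot":[0,0,0],"fingers":0.1},{"linear":[0,2.8,-3.9],"delta_rot":[0,0,0],"fingers":0.1},{"linear":[0,2.8,-3.9],"delta_rot":[0,0,0],"fingers":0.1},{"linear":[1,2.8,-3.9],"delta_rot":[0,0,0],"fingers":0.1}]'
python3 -m crank '[{"linear":[2,2.8,-3.9],"delta_rot":[0,0,0],"fingers":0.1},{"linear":[3,2.2,-3.3],"delta_rot":[0,0,0],"fingers":0.1},{"linear":[2.4,0,0],"delta_rot":[0,0,0],"fingers":0.1},{"linear":[0,0,0],"delta_rot":[0,0,0],"fingers":0.1},{"linear":[0,0,0],"delta_rot":[0,0,0],"fingers":0.1}]'
python3 -m crank '[{"linear":[0,0,0],"delta_rot":[0,0,0],"fingers":0.1},{"linear":[0,0,0],"delta_rot":[0,0,0],"fingers":0.1},{"linear":[0,0,0],"delta_rot":[0,0,0],"fingers":0.1},{"linear":[0,0,0],"delta_rot":[0,0,0],"fingers":0.1},{"linear":[0,0,0],"delta_rot":[0,0,0],"fingers":0.1}]'
python3 -c "
from h import *
go(708,-46.9,41,-84.6)"
```

```text
time: 52.65
tool_pos: [634.0, -4.8, 165.7]
tcp_rot: [2.916, 1.568, -0.133]
contact_force: [0.3, 0.7, 0.2]
grip_width: 33.1
time: 53.15
tool_pos: [706.0, -45.4, 91.3]
tcp_rot: [-0.288, 1.569, 2.946]
contact_force: [0.1, -0.4, -1.4]
grip_width: 33.2
time: 53.65
tool_pos: [706.5, -45.7, 92.0]
tcp_rot: [2.715, 1.57, -0.333]
contact_force: [0.1, -0.5, -1.3]
grip_width: 33.3
t 53.65 pos [706.5 -45.7  92. ] F [ 0.1 -0.5 -1.3] w 33.3 | turn [-0.1 -0.  -0. ] lin cm [ 5.1   0.13 -0.14] lin(unturned) [ 5.1   0.13 -0.14]
```

```bash
python3 -m crank '[{"linear":[1.5,0.13,-0.14],"delta_rot":[0,0,0],"fingers":0.1},{"linear":[2,0,0],"delta_rot":[0,0,0],"fingers":0.1},{"linear":[0.7,0,0],"delta_rot":[0,0,0],"fingers":0.1},{"linear":[0,0,0],"delta_rot":[0,0,0],"fingers":0.1},{"linear":[0,0,0],"delta_rot":[0,0,0],"fingers":0.1}]'
python3 -m crank '[{"linear":[0.3,0,0],"delta_rot":[0,0,0],"fingers":0.1},{"linear":[0.2,0,0],"delta_rot":[0,0,0],"fingers":0.1},{"linear":[0.2,0,0],"delta_rot":[0,0,0],"fingers":0.1},{"linear":[0,0,0],"delta_rot":[0,0,0],"fingers":0.1},{"linear":[0,0,0],"delta_rot":[0,0,0],"fingers":0.1}]'
```

```text
time: 54.15
tool_pos: [708.2, -47.0, 49.4]
tcp_rot: [2.557, 1.571, -0.491]
contact_force: [-0.1, 0.4, -1.7]
grip_width: 33.1
time: 54.65
tool_pos: [707.9, -46.9, 42.4]
tcp_rot: [1.946, 1.571, -1.102]
contact_force: [-0.4, -0.2, -1.6]
grip_width: 33.0
```

```bash
python3 -m crank '[{"linear":[0.15,0,0],"delta_rot":[0,0,0],"fingers":0.1},{"linear":[0,0,0],"delta_rot":[0,0,0],"fingers":0.1},{"linear":[0,0,0],"delta_rot":[0,0,0],"fingers":0.1},{"linear":[0,0,0],"delta_rot":[0,0,0],"fingers":0.1},{"linear":[0,0,0],"delta_rot":[0,0,0],"fingers":0.1}]'
python3 -m crank '[{"linear":[0,0,0],"delta_rot":[0,0,0],"fingers":0.4},{"linear":[0,0,0],"delta_rot":[0,0,0],"fingers":0.48},{"linear":[0,0,0],"delta_rot":[0,0,0],"fingers":0.48},{"linear":[0,0,0],"delta_rot":[0,0,0],"fingers":0.48},{"linear":[-1,0,0],"delta_rot":[0,0,0],"fingers":0.48}]'
python3 -m crank '[{"linear":[-3,0,0],"delta_rot":[0,0,0],"fingers":0.48},{"linear":[-4,0,0],"delta_rot":[0,0,0],"fingers":0.48},{"linear":[-2,0,0],"delta_rot":[-8.5,0,0],"fingers":0.6},{"linear":[0,0,0],"delta_rot":[-8.5,0,0],"fingers":0.6},{"linear":[0,0,0],"delta_rot":[-8.5,0,0],"fingers":0.6}]'
python3 -m crank '[{"linear":[0,0,0],"delta_rot":[-8.5,0,0],"fingers":0.6},{"linear":[0,0,0],"delta_rot":[-8.5,0,0],"fingers":0.6},{"linear":[0,0,0],"delta_rot":[-8.5,0,0],"fingers":0.6},{"linear":[0,0,0],"delta_rot":[-8.5,0,0],"fingers":0.6},{"linear":[0,0,0],"delta_rot":[-8.5,0,0],"fingers":0.6}]'
python3 -m crank '[{"linear":[0,0,0],"delta_rot":[-8.5,0,0],"fingers":0.6},{"linear":[0,0,0],"delta_rot":[-8.5,0,0],"fingers":0.6},{"linear":[0,0,0],"delta_rot":[-7,0,0],"fingers":0.6},{"linear":[0,0,0],"delta_rot":[0,0,0],"fingers":0.6},{"linear":[0,0,0],"delta_rot":[0,0,0],"fingers":0.6}]'
python3 meas.py; python3 -c "
from h import *
go(463,361.5,97,7.5)"
```

```text
time: 55.15
tool_pos: [708.0, -47.0, 40.9]
tcp_rot: [2.181, 1.571, -0.868]
contact_force: [-0.6, -0.3, -0.6]
grip_width: 33.6
time: 55.65
tool_pos: [706.9, -46.8, 49.7]
tcp_rot: [-0.244, 1.568, 2.991]
contact_force: [-1.1, -0.5, -0.3]
grip_width: 43.9
time: 56.15
tool_pos: [708.5, -47.0, 143.3]
tcp_rot: [2.39, 1.568, -0.207]
contact_force: [-0.5, -0.4, 0.8]
grip_width: 54.7
time: 56.65
tool_pos: [708.1, -47.0, 141.9]
tcp_rot: [1.544, 1.57, -0.311]
contact_force: [-0.0, 0.1, 1.0]
grip_width: 55.4
time: 57.15
tool_pos: [708.0, -47.0, 141.5]
tcp_rot: [1.189, 1.57, -0.257]
contact_force: [-0.5, -0.5, -0.6]
grip_width: 54.8
rack items
px [245.3 164.2] A 2825 mean [651.5   3. ] rect c [652.7   7.1] wh [162.  163.6] ang 89.1
px [201.5 151.7] A 174 mean [691.7 133.5] rect c [692.3 133.5] wh [26.9 58.3] ang 90.0
loose ambers
px [220.  151.2] A 41 mean [691.1  77.9] rect c [688.   79.9] wh [11.8 39.9] ang 80.3
px [201.7 154.1] A 90 mean [683.3 132.2] rect c [683.5 133. ] wh [20.9 36.7] ang 89.9
px [205.9 231.8] A 20 mean [451.9 120.5] rect c [451.3 121.7] wh [20.5  5.8] ang 89.1
px [294.9 241.3] A 146 mean [ 420.2 -138.5] rect c [ 419.6 -138.7] wh [29.1 37.8] ang 88.6
blade
px [160.  218.3] A 26 mean [491.9 250.2] rect c [491.3 249.8] wh [26.7  7.9] ang 11.8
handle
px [118.1 229.2] A 158 mean [462.3 370.1] rect c [462.3 368.9] wh [13.6 96.4] ang 7.5
px [142.  236.7] A 148 mean [439.9 301.1] rect c [441.7 296.8] wh [77.6 17.2] ang 89.1
t 57.2 pos [708.  -47.  141.4] F [ 0.8 -0.7 -0.5] w 55.2 | turn [-0.3  0.  -0. ] lin cm [  4.44 -18.96 -43.69] lin(unturned) [  4.42 -19.22 -43.58]
```

```bash
python3 -m crank '[{"linear":[0,-0.9,-2.1],"delta_rot":[0,0,0],"fingers":0.6},{"linear":[0,-1.9,-4.4],"delta_rot":[0,0,0],"fingers":0.6},{"linear":[0,-1.9,-4.4],"delta_rot":[0,0,0],"fingers":0.6},{"linear":[0,-1.9,-4.4],"delta_rot":[0,0,0],"fingers":0.6},{"linear":[0,-1.9,-4.4],"delta_rot":[0,0,0],"fingers":0.6}]'
python3 -m crank '[{"linear":[0,-1.9,-4.4],"delta_rot":[0,0,0],"fingers":0.6},{"linear":[0,-1.9,-4.4],"delta_rot":[0,0,0],"fingers":0.6},{"linear":[0,-1.9,-4.4],"delta_rot":[0,0,0],"fingers":0.6},{"linear":[1,-1.9,-4.4],"delta_rot":[0,0,0],"fingers":0.6},{"linear":[1,-1.9,-4.4],"delta_rot":[0,0,0],"fingers":0.6}]'
python3 -m crank '[{"linear":[2.4,-0.9,-2],"delta_rot":[0,0,0],"fingers":0.6},{"linear":[0,0,0],"delta_rot":[0,0,0],"fingers":0.6},{"linear":[0,0,0],"delta_rot":[0,0,0],"fingers":0.6},{"linear":[0,0,0],"delta_rot":[0,0,0],"fingers":0.6},{"linear":[0,0,0],"delta_rot":[0,0,0],"fingers":0.6}]'
python3 meas.py; python3 -c "
from h import *
go(463,361.5,43,7.5)
t=capture('top')
cv2.imwrite('pics/re1.png',cv2.resize(t['image'][120:265,80:340],None,fx=3,fy=3,interpolation=cv2.INTER_CUBIC))"
```

```text
time: 57.7
tool_pos: [597.4, 138.9, 141.2]
tcp_rot: [1.512, 1.57, 0.066]
contact_force: [-0.2, 0.1, 0.6]
grip_width: 55.6
time: 58.2
tool_pos: [475.3, 345.4, 121.4]
tcp_rot: [1.906, 1.569, 0.461]
contact_force: [0.5, 0.3, -0.4]
grip_width: 55.3
time: 58.7
tool_pos: [466.1, 361.5, 97.9]
tcp_rot: [1.867, 1.569, 0.421]
contact_force: [1.0, 0.3, 0.2]
grip_width: 54.8
rack items
px [241.4 147.1] A 170 mean [703.6  13.9] rect c [704.  14.] wh [61.1 26.1] ang 5.5
px [261.4 145.6] A 211 mean [707.4 -45.9] rect c [707.1 -46.3] wh [57.  34.4] ang 5.3
px [221.6 149.9] A 175 mean [696.2  73.4] rect c [696.2  73.4] wh [61.7 26.2] ang 5.3
px [201.5 151.6] A 173 mean [691.8 133.5] rect c [692.3 133.5] wh [26.9 58.3] ang 90.0
loose ambers
px [261.7 146.5] A 127 mean [703.2 -46.6] rect c [703.4 -46.2] wh [26.9 39.6] ang 89.1
px [241.7 149.2] A 89 mean [696.1  13.2] rect c [695.8  13.2] wh [40. 20.] ang 6.3
px [221.8 152.3] A 88 mean [687.8  72.6] rect c [687.8  72.5] wh [39.6 19.9] ang 5.2
px [201.7 154.1] A 90 mean [683.3 132.2] rect c [683.5 133. ] wh [20.9 36.7] ang 89.9
px [206.2 237.3] A 152 mean [435.9 119.8] rect c [435.3 119. ] wh [32.2 37.8] ang 89.1
px [294.9 241.3] A 146 mean [ 420.2 -138.5] rect c [ 419.6 -138.7] wh [29.1 37.8] ang 88.6
blade
px [160.6 223.6] A 53 mean [476.6 248.2] rect c [477.1 248.5] wh [55.1  8.2] ang 7.6
handle
px [139.8 226.2] A 166 mean [470.1 308. ] rect c [470.  308.7] wh [ 13.1 102.2] ang 7.2
px [112.2 233.9] A 53 mean [449.1 387. ] rect c [451.6 388.9] wh [34.4 14.3] ang 1.2
px [118.5 228.5] A 8 mean [464.4 369.1] rect c [464.4 369.1] wh [14.3  2.9] ang 1.1
t 58.75 pos [466.  361.6  97.8] F [-0.   0.7 -0.8] w 55.2 | turn [-0.3 -0.  -0.1] lin cm [ 5.48 -0.3  -0.03] lin(unturned) [ 5.48 -0.3  -0.03]
```

View pics/re1.png

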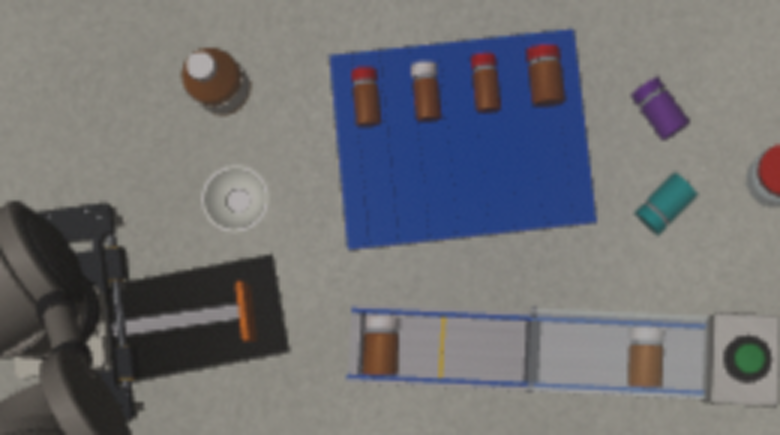

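```bash
python3 -m crank '[{"linear":[2,-0.3,0],"delta_rot":[0,0,0],"fingers":0.5},{"linear":[2,0,0],"delta_rot":[0,0,0],"fingers":0.4},{"linear":[1.45,0,0],"delta_rot":[0,0,0],"fingers":0.4},{"linear":[0,0,0],"delta_rot":[0,0,0],"fingers":0.4},{"linear":[0,0,0],"delta_rot":[0,0,0],"fingers":0.2}]'
python3 -m crank '[{"linear":[0,0,0],"delta_rot":[0,0,0],"fingers":0.02},{"linear":[0,0,0],"delta_rot":[0,0,0],"fingers":0.02},{"linear":[0,0,0],"delta_rot":[0,0,0],"fingers":0.02},{"linear":[0,0,0],"delta_rot":[0,0,0],"fingers":0.02},{"linear":[0,0,0],"delta_rot":[0,0,0],"fingers":0.02}]'
python3 -m crank '[{"linear":[-1,0,0],"delta_rot":[0,0,0],"fingers":0.02},{"linear":[-2,0,0],"delta_rot":[0,0,0],"fingers":0.02},{"linear":[-2,0,0],"delta_rot":[0,0,0],"fingers":0.02},{"linear":[-3,0,0],"delta_rot":[0,0,0],"fingers":0.02},{"linear":[0,0,0],"delta_rot":[0,0,0],"fingers":0.02}]'
python3 -m crank '[{"linear":[0,0,0],"delta_rot":[6,0,0],"fingers":0.02},{"linear":[0,0,0],"delta_rot":[5,0,0],"fingers":0.02},{"linear":[0,0,0],"delta_rot":[0,0,0],"fingers":0.02},{"linear":[0,0,0],"delta_rot":[0,0,0],"fingers":0.02},{"linear":[0,0,0],"delta_rot":[0,0,0],"fingers":0.02}]'
python3 -c "
from h import *
pad(rx=-170)"
```

```text
time: 59.3
tool_pos: [462.1, 361.9, 42.6]
tcp_rot: [1.433, 1.571, -0.011]
contact_force: [0.4, -0.4, 0.4]
grip_width: 33.0
time: 59.8
tool_pos: [462.3, 362.3, 43.2]
tcp_rot: [1.891, 1.569, 0.449]
contact_force: [0.5, -0.6, 5.5]
grip_width: 13.5
time: 60.3
tool_pos: [463.4, 363.2, 126.5]
tcp_rot: [1.984, 1.564, 0.542]
contact_force: [0.3, 0.5, -0.9]
grip_width: 13.8
time: 60.8
tool_pos: [461.5, 361.9, 122.0]
tcp_rot: [-0.878, 1.57, -2.511]
contact_force: [-0.4, -0.3, -0.4]
grip_width: 13.7
t 60.8 pos [461.5 361.9 122. ] F [-0.4 -0.3 -0.4] w 13.7 | turn [-0.1  0.   0. ] lin cm [ 5.3  -0.23  8.73] lin(unturned) [ 5.3  -0.22  8.73]
reader x -257.3 y 2.3 front -144.3 feet z 82.1
```

```bash
python3 -m crank '[{"linear":[0,-0.07,2],"delta_rot":[0,0,0],"fingers":0.02},{"linear":[0,-0.08,4],"delta_rot":[0,0,0],"fingers":0.02},{"linear":[0,-0.08,2.7],"delta_rot":[0,0,0],"fingers":0.02},{"linear":[0,0,0],"delta_rot":[0,0,0],"fingers":0.02},{"linear":[0,0,0],"delta_rot":[0,0,0],"fingers":0.02}]'
python3 -m crank '[{"linear":[2,0,0],"delta_rot":[0,0,0],"fingers":0.02},{"linear":[2,0,0],"delta_rot":[0,0,0],"fingers":0.02},{"linear":[1.3,0,0],"delta_rot":[0,0,0],"fingers":0.02},{"linear":[0,0,0],"delta_rot":[0,0,0],"fingers":0.02},{"linear":[0,0,0],"delta_rot":[0,0,0],"fingers":0.02}]'
python3 -c "
from h import *
pad()"
python3 -m crank '[{"linear":[0,0,0.4],"delta_rot":[0,0,0],"fingers":0.02},{"linear":[0,0,0.4],"delta_rot":[0,0,0],"fingers":0.02},{"linear":[0,0,0.4],"delta_rot":[0,0,0],"fingers":0.02},{"linear":[0,0,0.4],"delta_rot":[0,0,0],"fingers":0.02},{"linear":[0,0,0.4],"delta_rot":[0,0,0],"fingers":0.02}]'
python3 -m crank '[{"linear":[0,0,0.4],"delta_rot":[0,0,0],"fingers":0.02},{"linear":[0,0,0.5],"delta_rot":[0,0,0],"fingers":0.02},{"linear":[0,0,0.5],"delta_rot":[0,0,0],"fingers":0.02},{"linear":[0,0,0.5],"delta_rot":[0,0,0],"fingers":0.02},{"linear":[0,0,0.5],"delta_rot":[0,0,0],"fingers":0.02}]'
python3 -m crank '[{"linear":[0,0,0.5],"delta_rot":[0,0,0],"fingers":0.02},{"linear":[0,0,0.5],"delta_rot":[0,0,0],"fingers":0.02},{"linear":[0,0,0.5],"delta_rot":[0,0,0],"fingers":0.02},{"linear":[0,0,0.5],"delta_rot":[0,0,0],"fingers":0.02},{"linear":[0,0,0.5],"delta_rot":[0,0,0],"fingers":0.02}]'
python3 -m crank '[{"linear":[0,0,0.5],"delta_rot":[0,0,0],"fingers":0.02},{"linear":[0,0,0.5],"delta_rot":[0,0,0],"fingers":0.02},{"linear":[0,0,0.5],"delta_rot":[0,0,0],"fingers":0.02},{"linear":[0,0,0.5],"delta_rot":[0,0,0],"fingers":0.02},{"linear":[0,0,0.5],"delta_rot":[0,0,0],"fingers":0.02}]'
python3 meas.py | sed -n '/loose/,/blade/p'; python3 -c "
from h import *
pad()"
```

```text
time: 61.3
tool_pos: [454.2, 275.2, 122.6]
tcp_rot: [2.397, 1.57, 0.761]
contact_force: [0.3, -0.4, -1.2]
grip_width: 13.4
time: 61.8
tool_pos: [454.1, 275.9, 69.5]
tcp_rot: [1.989, 1.571, 0.355]
contact_force: [1.2, -0.3, -0.6]
grip_width: 13.8
t 61.8 pos [454.1 275.9  69.5] F [ 1.2 -0.3 -0.6] w 13.8 | turn [-0.1 -0.  -0. ] lin cm [ 0.05 -0.01  1.6 ] lin(unturned) [ 0.05 -0.01  1.6 ]
reader x -171.0 y 0.1 front -58.0 feet z 29.6
time: 62.3
tool_pos: [452.7, 254.9, 69.6]
tcp_rot: [1.721, 1.57, 0.086]
contact_force: [0.2, -0.3, -0.7]
grip_width: 13.9
time: 62.8
tool_pos: [451.0, 231.0, 69.4]
tcp_rot: [0.239, 1.571, -1.396]
contact_force: [-0.6, 0.8, -1.0]
grip_width: 13.8
time: 63.3
tool_pos: [449.4, 206.0, 69.3]
tcp_rot: [-0.028, 1.571, -1.662]
contact_force: [0.9, -0.3, -1.8]
grip_width: 13.8
time: 63.8
tool_pos: [447.8, 181.1, 69.4]
tcp_rot: [0.655, 1.571, -0.979]
contact_force: [0.1, 0.7, -1.9]
grip_width: 14.1
loose ambers
px [261.7 146.6] A 126 mean [703.1 -46.7] rect c [703.4 -46.2] wh [26.9 39.6] ang 89.1
px [241.6 149.2] A 88 mean [696.1  13.3] rect c [695.8  13.3] wh [40.  19.6] ang 6.3
px [221.7 152.2] A 89 mean [687.9  72.7] rect c [687.9  72.6] wh [39.6 20.1] ang 5.9
px [201.7 154.1] A 90 mean [683.3 132.2] rect c [683.5 133. ] wh [20.9 36.7] ang 89.9
px [227.9 237.3] A 223 mean [434.8  56.3] rect c [440.8  54.2] wh [42.7 57.4] ang 85.2
px [294.9 241.3] A 146 mean [ 420.2 -138.5] rect c [ 419.6 -138.7] wh [29.1 37.8] ang 88.6
blade
t 63.85 pos [447.7 180.5  69.3] F [ 0.1 -0.4 -1.2] w 13.8 | turn [-0.2  0.   0. ] lin cm [ 0.03  0.04 -7.95] lin(unturned) [ 0.03  0.01 -7.95]
reader x -75.5 y -0.3 front 37.5 feet z 29.4
```

```bash
python3 -m crank '[{"linear":[0,0,0.5],"delta_rot":[0,0,0],"fingers":0.02},{"linear":[0,0,0.5],"delta_rot":[0,0,0],"fingers":0.02},{"linear":[0,0,0.5],"delta_rot":[0,0,0],"fingers":0.02},{"linear":[0,0,0.5],"delta_rot":[0,0,0],"fingers":0.02},{"linear":[0,0,0.5],"delta_rot":[0,0,0],"fingers":0.02}]'
python3 -m crank '[{"linear":[0,0,0.5],"delta_rot":[0,0,0],"fingers":0.02},{"linear":[0,0,0.5],"delta_rot":[0,0,0],"fingers":0.02},{"linear":[0,0,0.5],"delta_rot":[0,0,0],"fingers":0.02},{"linear":[0,0,0.5],"delta_rot":[0,0,0],"fingers":0.02},{"linear":[0,0,0.4],"delta_rot":[0,0,0],"fingers":0.02}]'
python3 -m crank '[{"linear":[0,0,0.4],"delta_rot":[0,0,0],"fingers":0.02},{"linear":[0,0,0.3],"delta_rot":[0,0,0],"fingers":0.02},{"linear":[0,0,0.3],"delta_rot":[0,0,0],"fingers":0.02},{"linear":[0,0,0.3],"delta_rot":[0,0,0],"fingers":0.02},{"linear":[0,0,0.3],"delta_rot":[0,0,0],"fingers":0.02}]'
python3 -m crank '[{"linear":[0,0,0.3],"delta_rot":[0,0,0],"fingers":0.02},{"linear":[0,0,0.3],"delta_rot":[0,0,0],"fingers":0.02},{"linear":[0,0,0.3],"delta_rot":[0,0,0],"fingers":0.02},{"linear":[0,0,0.3],"delta_rot":[0,0,0],"fingers":0.02},{"linear":[0,0,0.3],"delta_rot":[0,0,0],"fingers":0.02}]'
python3 -m crank '[{"linear":[0,0,0.3],"delta_rot":[0,0,0],"fingers":0.02},{"linear":[0,0,0.3],"delta_rot":[0,0,0],"fingers":0.02},{"linear":[0,0,0.3],"delta_rot":[0,0,0],"fingers":0.02},{"linear":[0,0,0],"delta_rot":[0,0,0],"fingers":0.02},{"linear":[0,0,0],"delta_rot":[0,0,0],"fingers":0.02}]'
python3 meas.py | sed -n '/loose/,/blade/p'; python3 -c "
from h import *
pad()"
```

```text
time: 64.35
tool_pos: [446.2, 156.1, 69.4]
tcp_rot: [0.205, 1.571, -1.43]
contact_force: [0.7, -0.1, -1.6]
grip_width: 13.9
time: 64.85
tool_pos: [444.7, 132.2, 69.4]
tcp_rot: [-0.193, 1.571, -1.828]
contact_force: [-0.3, 0.5, -1.5]
grip_width: 14.0
time: 65.35
tool_pos: [443.7, 116.4, 69.4]
tcp_rot: [0.586, 1.571, -1.049]
contact_force: [0.2, 0.1, -1.6]
grip_width: 13.6
time: 65.85
tool_pos: [442.7, 101.4, 69.4]
tcp_rot: [0.433, 1.571, -1.202]
contact_force: [0.2, 0.5, -0.5]
grip_width: 14.2
time: 66.35
tool_pos: [442.2, 92.6, 69.4]
tcp_rot: [0.928, 1.571, -0.707]
contact_force: [-0.4, -0.5, -1.8]
grip_width: 14.0
loose ambers
px [261.7 146.6] A 126 mean [703.1 -46.7] rect c [703.4 -46.2] wh [26.9 39.6] ang 89.1
px [241.6 149.3] A 90 mean [695.8  13.2] rect c [695.8  13.2] wh [40. 20.] ang 6.3
px [221.7 152.1] A 88 mean [688.1  72.6] rect c [688.6  73.3] wh [20.9 36.6] ang 89.6
px [201.7 154.1] A 90 mean [683.3 132.2] rect c [683.5 133. ] wh [20.9 36.7] ang 89.9
px [254.4 236.6] A 57 mean [435.6 -20.7] rect c [436.  -20.6] wh [ 7.9 55.7] ang 85.0
px [264.9 240.1] A 146 mean [424.9 -51.3] rect c [423.9 -50.1] wh [32.  37.8] ang 88.9
px [294.9 241.3] A 146 mean [ 420.2 -138.5] rect c [ 419.6 -138.7] wh [29.1 37.8] ang 88.6
blade
t 66.4 pos [442.2  92.7  69.4] F [-0.5 -1.  -1.2] w 13.9 | turn [-0.2  0.  -0. ] lin cm [  0.04   0.05 -16.76] lin(unturned) [  0.03   0.   -16.76]
reader x 12.6 y -0.4 front 125.6 feet z 29.5
```

```bash
python3 -m crank '[{"linear":[0,0,0.3],"delta_rot":[0,0,0],"fingers":0.02},{"linear":[0,0,0.4],"delta_rot":[0,0,0],"fingers":0.02},{"linear":[0,0,0.4],"delta_rot":[0,0,0],"fingers":0.02},{"linear":[0,0,0.4],"delta_rot":[0,0,0],"fingers":0.02},{"linear":[0,0,0.4],"delta_rot":[0,0,0],"fingers":0.02}]'
python3 -m crank '[{"linear":[0,0,0.4],"delta_rot":[0,0,0],"fingers":0.02},{"linear":[0,0,0.4],"delta_rot":[0,0,0],"fingers":0.02},{"linear":[0,0,0.4],"delta_rot":[0,0,0],"fingers":0.02},{"linear":[0,0,0.4],"delta_rot":[0,0,0],"fingers":0.02},{"linear":[0,0,0.4],"delta_rot":[0,0,0],"fingers":0.02}]'
python3 -m crank '[{"linear":[0,0,0.4],"delta_rot":[0,0,0],"fingers":0.02},{"linear":[0,0,0.4],"delta_rot":[0,0,0],"fingers":0.02},{"linear":[0,0,0.4],"delta_rot":[0,0,0],"fingers":0.02},{"linear":[0,0,0.4],"delta_rot":[0,0,0],"fingers":0.02},{"linear":[0,0,0.4],"delta_rot":[0,0,0],"fingers":0.02}]'
python3 -m crank '[{"linear":[0,0,0.3],"delta_rot":[0,0,0],"fingers":0.02},{"linear":[0,0,0.2],"delta_rot":[0,0,0],"fingers":0.02},{"linear":[0,0,0],"delta_rot":[0,0,0],"fingers":0.02},{"linear":[0,0,-1],"delta_rot":[0,0,0],"fingers":0.02},{"linear":[0,0,-3],"delta_rot":[0,0,0],"fingers":0.02}]'
python3 -m crank '[{"linear":[0,0,-4],"delta_rot":[0,0,0],"fingers":0.02},{"linear":[0,0,-4],"delta_rot":[0,0,0],"fingers":0.02},{"linear":[0,0,-4],"delta_rot":[0,0,0],"fingers":0.02},{"linear":[0,0,-4],"delta_rot":[0,0,0],"fingers":0.02},{"linear":[0,0,-4],"delta_rot":[0,0,0],"fingers":0.02}]'
python3 -m crank '[{"linear":[-2,0,0],"delta_rot":[0,0,0],"fingers":0.02},{"linear":[-3,0,0],"delta_rot":[-6,0,0],"fingers":0.02},{"linear":[0,0,0],"delta_rot":[-5,0,0],"fingers":0.02},{"linear":[0,0,0],"delta_rot":[0,0,0],"fingers":0.02},{"linear":[0,0,0],"delta_rot":[0,0,0],"fingers":0.02}]'
python3 meas.py | sed -n '/loose/,/blade/p'; python3 -c "
from h import *
go(463,362,43,7.5)"
```

```text
time: 66.9
tool_pos: [440.9, 73.3, 69.4]
tcp_rot: [0.795, 1.571, -0.84]
contact_force: [1.0, 0.3, -0.9]
grip_width: 13.4
time: 67.4
tool_pos: [439.7, 53.4, 69.4]
tcp_rot: [0.682, 1.571, -0.952]
contact_force: [0.7, -0.3, -1.1]
grip_width: 14.1
time: 67.9
tool_pos: [438.4, 33.5, 69.4]
tcp_rot: [0.098, 1.571, -1.537]
contact_force: [-0.7, -0.4, -0.4]
grip_width: 13.9
time: 68.4
tool_pos: [440.9, 68.4, 69.4]
tcp_rot: [0.631, 1.57, -1.007]
contact_force: [-0.6, 0.9, -0.9]
grip_width: 13.5
time: 68.9
tool_pos: [452.8, 270.9, 69.3]
tcp_rot: [-1.017, 1.571, -2.652]
contact_force: [0.8, -0.7, -0.7]
grip_width: 13.7
time: 69.4
tool_pos: [452.7, 268.7, 118.9]
tcp_rot: [-1.295, 1.57, -2.739]
contact_force: [-0.3, 0.9, -1.5]
grip_width: 13.8
loose ambers
px [261.6 146.5] A 126 mean [703.4 -46.5] rect c [703.4 -46.2] wh [26.9 39.6] ang 89.1
px [241.6 149.2] A 88 mean [696.1  13.3] rect c [695.8  13.2] wh [40. 20.] ang 6.3
px [221.7 152.2] A 89 mean [687.9  72.7] rect c [687.9  72.6] wh [39.6 20.1] ang 5.9
px [201.7 154.1] A 89 mean [683.2 132.4] rect c [683.5 132.9] wh [20.9 36.7] ang 90.0
px [189.5 225.1] A 92 mean [472.2 168.3] rect c [472.8 168.2] wh [59.7 13.4] ang 7.2
px [289.8 241.2] A 297 mean [ 420.7 -123.5] rect c [ 419.8 -122.8] wh [67.2 37.7] ang 89.1
blade
t 69.45 pos [452.8 268.5 118.7] F [ 0.7 -0.1 -1.3] w 13.7 | turn [-0.3  0.   0.1] lin cm [ 7.57  2.24 -9.14] lin(unturned) [ 7.56  2.2  -9.15]
```

```bash
python3 -m crank '[{"linear":[0,0.74,-3.1],"delta_rot":[0,0,0],"fingers":0.02},{"linear":[0,0.75,-3.1],"delta_rot":[0,0,0],"fingers":0.02},{"linear":[0,0.75,-3.1],"delta_rot":[-0.3,0,0],"fingers":0.02},{"linear":[2.2,0,0],"delta_rot":[0,0,0],"fingers":0.02},{"linear":[2,0,0],"delta_rot":[0,0,0],"fingers":0.02}]'
python3 -m crank '[{"linear":[0,0,0],"delta_rot":[0,0,0],"fingers":0.02},{"linear":[1.3,0,0],"delta_rot":[0,0,0],"fingers":0.02},{"linear":[1,0,0],"delta_rot":[0,0,0],"fingers":0.02},{"linear":[0.5,0,0],"delta_rot":[0,0,0],"fingers":0.02},{"linear":[0,0,0],"delta_rot":[0,0,0],"fingers":0.02}]'
python3 -c "
from h import *
go(463,363.5,43,7.5)"
```

```text
time: 69.95
tool_pos: [463.3, 364.4, 76.1]
tcp_rot: [-1.028, 1.57, -2.466]
contact_force: [-0.2, -0.9, -1.1]
grip_width: 13.4
time: 70.45
tool_pos: [463.5, 363.1, 48.7]
tcp_rot: [-1.104, 1.57, -2.542]
contact_force: [-0.3, -0.3, -0.9]
grip_width: 13.6
t 70.45 pos [463.5 363.1  48.7] F [-0.3 -0.3 -0.9] w 13.6 | turn [0.1 0.  0.1] lin cm [ 0.57 -0.05 -0.05] lin(unturned) [ 0.57 -0.05 -0.05]
```

```bash
python3 -m crank '[{"linear":[0.3,0,0],"delta_rot":[0,0,0],"fingers":0.02},{"linear":[0.25,0,0],"delta_rot":[0,0,0],"fingers":0.02},{"linear":[0.1,0,0],"delta_rot":[0,0,0],"fingers":0.02},{"linear":[0,0,0],"delta_rot":[0,0,0],"fingers":0.02},{"linear":[0,0,0],"delta_rot":[0,0,0],"fingers":0.02}]'
python3 -m crank '[{"linear":[0,0,0],"delta_rot":[0,0,0],"fingers":0.02},{"linear":[0,0,0],"delta_rot":[0,0,0],"fingers":0.1},{"linear":[0,0,0],"delta_rot":[0,0,0],"fingers":0.25},{"linear":[0,0,0],"delta_rot":[0,0,0],"fingers":0.48},{"linear":[0,0,0],"delta_rot":[0,0,0],"fingers":0.48}]'
python3 -m crank '[{"linear":[-2,0,0],"delta_rot":[0,0,0],"fingers":0.48},{"linear":[-4,0,0],"delta_rot":[0,0,0],"fingers":0.48},{"linear":[-4,0,0],"delta_rot":[0,0,0],"fingers":0.48},{"linear":[0,0,0],"delta_rot":[8.5,0,0],"fingers":0.48},{"linear":[0,0,0],"delta_rot":[8.5,0,0],"fingers":0.48}]'
python3 -m crank '[{"linear":[0,0,0],"delta_rot":[8.5,0,0],"fingers":0.48},{"linear":[0,0,0],"delta_rot":[8.5,0,0],"fingers":0.48},{"linear":[0,0,0],"delta_rot":[8.5,0,0],"fingers":0.48},{"linear":[0,0,0],"delta_rot":[8.5,0,0],"fingers":0.48},{"linear":[0,0,0],"delta_rot":[8.5,0,0],"fingers":0.48}]'
python3 -m crank '[{"linear":[0,0,0],"delta_rot":[8.5,0,0],"fingers":0.48},{"linear":[0,0,0],"delta_rot":[8.5,0,0],"fingers":0.48},{"linear":[0,0,0],"delta_rot":[8.5,0,0],"fingers":0.48},{"linear":[0,0,0],"delta_rot":[7.1,0,0],"fingers":0.48},{"linear":[0,0,0],"delta_rot":[0,0,0],"fingers":0.48}]'
python3 meas.py; python3 -c "
from h import *
go(708.5,-46.4,100,-84.6)"
```

```text
time: 70.95
tool_pos: [463.8, 363.5, 43.2]
tcp_rot: [1.647, 1.57, 0.21]
contact_force: [-0.2, -1.5, 2.0]
grip_width: 13.7
time: 71.45
tool_pos: [463.8, 363.4, 42.6]
tcp_rot: [-0.61, 1.571, -2.047]
contact_force: [0.6, -0.1, 0.4]
grip_width: 33.6
time: 71.95
tool_pos: [464.4, 363.9, 144.5]
tcp_rot: [2.26, 1.567, 0.52]
contact_force: [-0.9, -0.2, -0.1]
grip_width: 43.9
time: 72.45
tool_pos: [463.8, 363.4, 142.6]
tcp_rot: [0.152, 1.571, -2.33]
contact_force: [-0.2, -0.7, 0.5]
grip_width: 43.7
time: 72.95
tool_pos: [463.7, 363.4, 142.6]
tcp_rot: [0.732, 1.571, -2.314]
contact_force: [0.1, 0.2, 0.5]
grip_width: 44.4
rack items
px [241.4 147.1] A 170 mean [703.6  13.9] rect c [704.  14.] wh [61.1 26.1] ang 5.5
px [261.4 145.6] A 211 mean [707.4 -45.9] rect c [707.1 -46.3] wh [57.  34.4] ang 5.3
px [221.6 149.8] A 174 mean [696.4  73.4] rect c [696.4  73.4] wh [61.4 26.2] ang 5.3
px [201.5 151.7] A 172 mean [691.8 133.5] rect c [692.3 133.5] wh [26.9 58.3] ang 90.0
loose ambers
px [261.7 146.6] A 126 mean [703.1 -46.7] rect c [703.4 -46.2] wh [26.9 39.6] ang 89.1
px [241.6 149.3] A 89 mean [695.8  13.3] rect c [695.8  13.3] wh [40.  19.6] ang 6.3
px [221.7 152.2] A 89 mean [687.9  72.7] rect c [687.9  72.6] wh [39.6 20.1] ang 5.9
px [201.7 154.1] A 90 mean [683.3 132.2] rect c [683.5 133. ] wh [20.9 36.7] ang 89.9
px [289.7 241.2] A 295 mean [ 420.8 -123.4] rect c [ 419.8 -122.8] wh [67.2 37.7] ang 89.1
blade
px [160.1 222.6] A 54 mean [479.3 249.7] rect c [479.7 250.1] wh [56.   8.5] ang 7.6
handle
px [148.2 224.4] A 86 mean [474.7 283.8] rect c [474.5 284.2] wh [13.  53.3] ang 7.9
t 73.0 pos [463.7 363.4 142.7] F [-0.2 -0.8  0.2] w 44.3 | turn [ 0.3  0.  -0. ] lin cm [  4.27  43.1  -20.51] lin(unturned) [  4.27  43.21 -20.29]
```

```bash
python3 -m crank '[{"linear":[0,0,0],"delta_rot":[0.3,0,0],"fingers":0.48},{"linear":[0,3.3,-1.6],"delta_rot":[0,0,0],"fingers":0.48},{"linear":[0,4.4,-2.1],"delta_rot":[0,0,0],"fingers":0.48},{"linear":[0,4.4,-2.1],"delta_rot":[0,0,0],"fingers":0.48},{"linear":[0,4.4,-2.1],"delta_rot":[0,0,0],"fingers":0.48}]'
python3 -m crank '[{"linear":[0,4.4,-2.1],"delta_rot":[0,0,0],"fingers":0.48},{"linear":[0,4.4,-2.1],"delta_rot":[0,0,0],"fingers":0.48},{"linear":[0,4.4,-2.1],"delta_rot":[0,0,0],"fingers":0.48},{"linear":[1,4.4,-2.1],"delta_rot":[0,0,0],"fingers":0.48},{"linear":[1,4.4,-2.1],"delta_rot":[0,0,0],"fingers":0.48}]'
python3 -m crank '[{"linear":[1,4.6,-2.3],"delta_rot":[0,0,0],"fingers":0.48},{"linear":[1,0,0],"delta_rot":[0,0,0],"fingers":0.48},{"linear":[0,0,0],"delta_rot":[0,0,0],"fingers":0.48},{"linear":[0,0,0],"delta_rot":[0,0,0],"fingers":0.48},{"linear":[0,0,0],"delta_rot":[0,0,0],"fingers":0.48}]'
python3 -c "
from h import *
go(709.2,-46.3,41,-84.6)"
```

```text
time: 73.5
tool_pos: [558.2, 204.9, 142.9]
tcp_rot: [3.102, 1.57, 0.055]
contact_force: [0.3, 1.4, -0.3]
grip_width: 44.1
time: 74.0
tool_pos: [683.1, -5.1, 123.0]
tcp_rot: [2.937, 1.57, -0.112]
contact_force: [0.6, 1.3, -0.1]
grip_width: 44.1
time: 74.5
tool_pos: [707.9, -43.3, 104.3]
tcp_rot: [3.004, 1.57, -0.044]
contact_force: [0.4, -0.5, 1.1]
grip_width: 43.9
t 74.5 pos [707.9 -43.3 104.3] F [ 0.4 -0.5  1.1] w 43.9 | turn [-0. -0. -0.] lin cm [ 6.33  0.31 -0.1 ] lin(unturned) [ 6.33  0.31 -0.1 ]
```

```bash
python3 -m crank '[{"linear":[0.5,0.31,-0.1],"delta_rot":[0,0,0],"fingers":0.48},{"linear":[2.2,0,0],"delta_rot":[0,0,0],"fingers":0.48},{"linear":[2,0,0],"delta_rot":[0,0,0],"fingers":0.48},{"linear":[1.2,0,0],"delta_rot":[0,0,0],"fingers":0.48},{"linear":[0.4,0,0],"delta_rot":[0,0,0],"fingers":0.48}]'
python3 -m crank '[{"linear":[0,0,0],"delta_rot":[0,0,0],"fingers":0.48},{"linear":[0,0,0],"delta_rot":[0,0,0],"fingers":0.1},{"linear":[0,0,0],"delta_rot":[0,0,0],"fingers":0.1},{"linear":[0,0,0],"delta_rot":[0,0,0],"fingers":0.1},{"linear":[0,0,0],"delta_rot":[0,0,0],"fingers":0.1}]'
python3 -m crank '[{"linear":[0,0,0],"delta_rot":[0,0,0],"fingers":0.1},{"linear":[0,0,0],"delta_rot":[0,0,0],"fingers":0.1},{"linear":[0,0,0],"delta_rot":[0,0,0],"fingers":0.1},{"linear":[0,0,0],"delta_rot":[0,0,0],"fingers":0.1},{"linear":[0,0,0],"delta_rot":[0,0,0],"fingers":0.1}]'
python3 -c "
from h import *
go(709.2,-46.3,41,-84.6)"
python3 -m crank '[{"linear":[-1,0,0],"delta_rot":[0,0,0],"fingers":0.1},{"linear":[-2,0,0],"delta_rot":[0,0,0],"fingers":0.1},{"linear":[-3,0,0],"delta_rot":[0,0,0],"fingers":0.1},{"linear":[0,0,0],"delta_rot":[8.5,0,0],"fingers":0.1},{"linear":[0,0,0],"delta_rot":[0.4,0,0],"fingers":0.1}]'
python3 -c "
from h import *
go(443.4,105.2,120,-93.5)"
python3 meas.py|tail -12
```

```text
time: 75.0
tool_pos: [708.5, -47.3, 38.9]
tcp_rot: [-0.214, 1.569, 3.02]
contact_force: [0.1, -0.6, -1.0]
grip_width: 44.0
time: 75.5
tool_pos: [709.9, -46.6, 41.8]
tcp_rot: [-2.645, 1.568, 0.589]
contact_force: [-0.3, 5.1, 2.6]
grip_width: 32.9
time: 76.0
tool_pos: [709.9, -46.6, 41.8]
tcp_rot: [-2.636, 1.568, 0.597]
contact_force: [0.6, 5.4, 3.2]
grip_width: 33.5
t 76.0 pos [709.9 -46.6  41.8] F [0.6 5.4 3.2] w 33.5 | turn [-0.1 -0.1  0.1] lin cm [ 0.08 -0.03  0.07] lin(unturned) [ 0.08 -0.03  0.07]
time: 76.5
tool_pos: [710.0, -48.5, 102.7]
tcp_rot: [2.868, 1.567, -0.34]
contact_force: [-0.9, 0.1, -1.9]
grip_width: 33.5
t 76.5 pos [710.  -48.5 102.7] F [-0.9  0.1 -1.9] w 33.5 | turn [-0.3 -0.2 -0.1] lin cm [ -1.73 -13.71  27.55] lin(unturned) [ -1.84 -13.57  27.62]
rack items
px [245.8 163.7] A 2805 mean [653.    1.5] rect c [652.7   7.1] wh [162.  163.6] ang 89.1
px [201.5 151.6] A 174 mean [692.  133.4] rect c [692.3 133.5] wh [26.9 58.3] ang 90.0
loose ambers
px [262.7 145.2] A 35 mean [707.3 -49.8] rect c [707.4 -49.1] wh [28.1 10.1] ang 82.6
px [220.9 151.6] A 70 mean [689.8  75.1] rect c [687.1  74.8] wh [17.9 39.5] ang 89.6
px [201.7 154.1] A 90 mean [683.3 132.2] rect c [683.5 133. ] wh [20.9 36.7] ang 89.9
px [289.9 241. ] A 299 mean [ 421.1 -123.8] rect c [ 419.8 -122.8] wh [67.1 37.7] ang 89.1
blade
px [158.8 213.8] A 6 mean [504.8 253.5] rect c [505.  253.8] wh [6.2 4. ] ang 44.7
handle
px [136.1 231.5] A 504 mean [454.9 318.4] rect c [453.9 338.6] wh [161.6  40.1] ang 89.1
```

```bash
python3 -m crank '[{"linear":[0,-1,2],"delta_rot":[0,0,0],"fingers":0.1},{"linear":[0,-2.2,4.4],"delta_rot":[0,0,0],"fingers":0.1},{"linear":[0,-2.2,4.4],"delta_rot":[0,0,0],"fingers":0.1},{"linear":[0,-2.2,4.4],"delta_rot":[0,0,0],"fingers":0.1},{"linear":[0,-2.2,4.4],"delta_rot":[0,0,0],"fingers":0.1}]'
python3 -m crank '[{"linear":[0,-2.2,4.4],"delta_rot":[0,0,0],"fingers":0.1},{"linear":[0.5,-1.75,3.4],"delta_rot":[0,0,0],"fingers":0.1},{"linear":[1,0,0],"delta_rot":[0,0,0],"fingers":0.1},{"linear":[0,0,0],"delta_rot":[0,0,0],"fingers":0.1},{"linear":[0,0,0],"delta_rot":[0,0,0],"fingers":0.1}]'
python3 -m crank '[{"linear":[0,0,0],"delta_rot":[0,0,0],"fingers":0.1},{"linear":[0,0,0],"delta_rot":[0,0,0],"fingers":0.1},{"linear":[0,0,0],"delta_rot":[0,0,0],"fingers":0.1},{"linear":[0,0,0],"delta_rot":[0,0,0],"fingers":0.1},{"linear":[0,0,0],"delta_rot":[0,0,0],"fingers":0.1}]'
python3 -c "
from h import *
go(443.7,105.2,65,-93.5)"
```

```text
time: 77.05
tool_pos: [517.6, 63.0, 99.9]
tcp_rot: [0.204, 1.57, -2.998]
contact_force: [1.5, 0.3, 0.2]
grip_width: 33.4
time: 77.55
tool_pos: [445.7, 106.4, 85.3]
tcp_rot: [2.821, 1.57, -0.384]
contact_force: [0.2, -0.3, -1.5]
grip_width: 33.1
time: 78.05
tool_pos: [444.7, 106.7, 85.4]
tcp_rot: [2.447, 1.571, -0.759]
contact_force: [0.8, -0.3, -0.3]
grip_width: 33.3
t 78.05 pos [444.7 106.7  85.4] F [ 0.8 -0.3 -0.3] w 33.3 | turn [-0.2 -0.  -0. ] lin cm [2.04 0.16 0.09] lin(unturned) [2.04 0.16 0.09]
```

```bash
python3 -m crank '[{"linear":[0.8,0.16,0.09],"delta_rot":[-0.2,0,0],"fingers":0.1},{"linear":[0.8,0,0],"delta_rot":[0,0,0],"fingers":0.1},{"linear":[0.44,0,0],"delta_rot":[0,0,0],"fingers":0.1},{"linear":[0,0,0],"delta_rot":[0,0,0],"fingers":0.1},{"linear":[0,0,0],"delta_rot":[0,0,0],"fingers":0.1}]'
python3 -m crank '[{"linear":[0.2,0,0],"delta_rot":[0,0,0],"fingers":0.1},{"linear":[0.2,0,0],"delta_rot":[0,0,0],"fingers":0.1},{"linear":[0.2,0,0],"delta_rot":[0,0,0],"fingers":0.1},{"linear":[0,0,0],"delta_rot":[0,0,0],"fingers":0.1},{"linear":[0,0,0],"delta_rot":[0,0,0],"fingers":0.1}]'
python3 -c "
from h import *
go(443.7,105.2,56,-93.5)"
```

```text
time: 78.55
tool_pos: [443.5, 105.3, 64.7]
tcp_rot: [0.3, 1.57, -2.902]
contact_force: [-0.5, -0.3, -0.6]
grip_width: 33.2
time: 79.05
tool_pos: [443.6, 105.3, 58.9]
tcp_rot: [0.958, 1.571, -2.245]
contact_force: [0.6, -0.2, -0.1]
grip_width: 33.3
t 79.05 pos [443.6 105.3  58.9] F [ 0.6 -0.2 -0.1] w 33.3 | turn [ 0.  0. -0.] lin cm [ 0.29  0.01 -0.01] lin(unturned) [ 0.29  0.01 -0.01]
```

```bash
python3 -m crank '[{"linear":[0.15,0,0],"delta_rot":[0,0,0],"fingers":0.1},{"linear":[0.12,0,0],"delta_rot":[0,0,0],"fingers":0.1},{"linear":[0,0,0],"delta_rot":[0,0,0],"fingers":0.1},{"linear":[0,0,0],"delta_rot":[0,0,0],"fingers":0.1},{"linear":[0,0,0],"delta_rot":[0,0,0],"fingers":0.1}]'
python3 -m crank '[{"linear":[0,0,0],"delta_rot":[0,0,0],"fingers":0.1},{"linear":[0,0,0],"delta_rot":[0,0,0],"fingers":0.4},{"linear":[0,0,0],"delta_rot":[0,0,0],"fingers":0.45},{"linear":[0,0,0],"delta_rot":[0,0,0],"fingers":0.55},{"linear":[0,0,0],"delta_rot":[0,0,0],"fingers":0.6}]'
python3 -m crank '[{"linear":[-1,0,0],"delta_rot":[0,0,0],"fingers":0.6},{"linear":[-3,0,0],"delta_rot":[0,0,0],"fingers":0.6},{"linear":[-4,0,0],"delta_rot":[-8.5,0,0],"fingers":0.6},{"linear":[-1.5,0,0],"delta_rot":[-8.5,0,0],"fingers":0.6},{"linear":[0,0,0],"delta_rot":[-8.5,0,0],"fingers":0.6}]'
python3 -m crank '[{"linear":[0,0,0],"delta_rot":[-8.5,0,0],"fingers":0.6},{"linear":[0,0,0],"delta_rot":[-8.5,0,0],"fingers":0.6},{"linear":[0,0,0],"delta_rot":[-8.5,0,0],"fingers":0.6},{"linear":[0,0,0],"delta_rot":[-8.5,0,0],"fingers":0.6},{"linear":[0,0,0],"delta_rot":[-8.5,0,0],"fingers":0.6}]'
python3 -m crank '[{"linear":[0,0,0],"delta_rot":[-8.5,0,0],"fingers":0.6},{"linear":[0,0,0],"delta_rot":[-8.5,0,0],"fingers":0.6},{"linear":[0,0,0],"delta_rot":[-8.5,0,0],"fingers":0.6},{"linear":[0,0,0],"delta_rot":[-7.5,0,0],"fingers":0.6},{"linear":[0,0,0],"delta_rot":[0,0,0],"fingers":0.6}]'
python3 -c "
from h import *
go(464,363,97,7.5)"
```

```text
time: 79.55
tool_pos: [443.6, 105.3, 56.2]
tcp_rot: [2.409, 1.571, -0.793]
contact_force: [-0.4, -0.8, -0.6]
grip_width: 33.4
time: 80.05
tool_pos: [443.7, 105.3, 56.3]
tcp_rot: [2.7, 1.571, -0.502]
contact_force: [0.0, -0.4, 0.2]
grip_width: 52.2
time: 80.55
tool_pos: [445.2, 105.5, 154.6]
tcp_rot: [2.808, 1.564, 0.057]
contact_force: [-0.2, 0.8, 0.2]
grip_width: 54.9
time: 81.05
tool_pos: [443.6, 105.3, 152.0]
tcp_rot: [1.926, 1.57, -0.083]
contact_force: [0.2, 0.4, -0.2]
grip_width: 55.1
time: 81.55
tool_pos: [443.6, 105.3, 151.9]
tcp_rot: [1.311, 1.57, -0.127]
contact_force: [0.7, 0.7, -0.0]
grip_width: 55.1
t 81.55 pos [443.6 105.3 151.9] F [ 0.7  0.7 -0. ] w 55.1 | turn [ 0.1  0.  -0. ] lin cm [  5.49   5.38 -25.28] lin(unturned) [  5.49   5.42 -25.27]
```

```bash
python3 -m crank '[{"linear":[0,0.5,-2.5],"delta_rot":[0,0,0],"fingers":0.6},{"linear":[0,0.9,-4.3],"delta_rot":[0,0,0],"fingers":0.6},{"linear":[0,0.9,-4.3],"delta_rot":[0,0,0],"fingers":0.6},{"linear":[1,0.9,-4.3],"delta_rot":[0,0,0],"fingers":0.6},{"linear":[1.5,0.9,-4.3],"delta_rot":[0,0,0],"fingers":0.6}]'
python3 -m crank '[{"linear":[2,0.9,-4.3],"delta_rot":[0,0,0],"fingers":0.6},{"linear":[1,0.34,-1.3],"delta_rot":[0,0,0],"fingers":0.6},{"linear":[0,0,0],"delta_rot":[0,0,0],"fingers":0.6},{"linear":[0,0,0],"delta_rot":[0,0,0],"fingers":0.6},{"linear":[0,0,0],"delta_rot":[0,0,0],"fingers":0.6}]'
python3 -c "
from h import *
go(464,363,43,7.5)"; python3 meas.py | tail -9
```

```text
time: 82.05
tool_pos: [459.0, 308.1, 127.3]
tcp_rot: [1.853, 1.568, 0.41]
contact_force: [0.7, -1.0, -0.7]
grip_width: 55.1
time: 82.55
tool_pos: [463.9, 361.9, 97.2]
tcp_rot: [1.488, 1.57, 0.046]
contact_force: [0.6, -1.2, 0.8]
grip_width: 54.8
t 82.55 pos [463.9 361.9  97.2] F [ 0.6 -1.2  0.8] w 54.8 | turn [-0.1  0.  -0. ] lin cm [ 5.42  0.03 -0.11] lin(unturned) [ 5.42  0.02 -0.11]
px [201.7 154.1] A 89 mean [683.2 132.4] rect c [683.5 132.9] wh [20.9 36.7] ang 90.0
px [210.6 237.4] A 154 mean [435.4 107. ] rect c [435.1 107.1] wh [32.2 37.8] ang 89.1
px [289.8 241.2] A 298 mean [ 420.7 -123.6] rect c [ 419.8 -122.8] wh [67.2 37.7] ang 89.1
blade
px [160.1 222.6] A 54 mean [479.3 249.7] rect c [479.7 250.1] wh [56.   8.5] ang 7.6
handle
px [139.6 225.7] A 165 mean [471.4 308.7] rect c [471.3 308.7] wh [ 13.  102.6] ang 7.6
px [112.1 234.4] A 51 mean [447.7 387.2] rect c [450.2 388.9] wh [31.6 14.3] ang 1.2
px [118.3 229.5] A 6 mean [461.5 369.5] rect c [461.6 369. ] wh [8.6 2.9] ang 1.1
```

Vial 3 is in place at the start of the track. I'll take the paddle.

```bash
python3 -m crank '[{"linear":[2,0,-0.1],"delta_rot":[0,0,0],"fingers":0.5},{"linear":[2,0,0],"delta_rot":[0,0,0],"fingers":0.4},{"linear":[1.42,0,0],"delta_rot":[0,0,0],"fingers":0.4},{"linear":[0,0,0],"delta_rot":[0,0,0],"fingers":0.4},{"linear":[0,0,0],"delta_rot":[0,0,0],"fingers":0.2}]'
python3 -m crank '[{"linear":[0,0,0],"delta_rot":[0,0,0],"fingers":0.02},{"linear":[0,0,0],"delta_rot":[0,0,0],"fingers":0.02},{"linear":[0,0,0],"delta_rot":[0,0,0],"fingers":0.02},{"linear":[0,0,0],"delta_rot":[0,0,0],"fingers":0.02},{"linear":[0,0,0],"delta_rot":[0,0,0],"fingers":0.02}]'
python3 -m crank '[{"linear":[-1,0,0],"delta_rot":[0,0,0],"fingers":0.02},{"linear":[-2,0,0],"delta_rot":[0,0,0],"fingers":0.02},{"linear":[-2,0,0],"delta_rot":[0,0,0],"fingers":0.02},{"linear":[-3,0,0],"delta_rot":[0,0,0],"fingers":0.02},{"linear":[0,0,0],"delta_rot":[0,0,0],"fingers":0.02}]'
python3 -m crank '[{"linear":[0,0,0],"delta_rot":[6,0,0],"fingers":0.02},{"linear":[0,0,0],"delta_rot":[5,0,0],"fingers":0.02},{"linear":[0,0,0],"delta_rot":[0,0,0],"fingers":0.02},{"linear":[0,0,0],"delta_rot":[0,0,0],"fingers":0.02},{"linear":[0,0,0],"delta_rot":[0,0,0],"fingers":0.02}]'
python3 -c "
from h import *
pad(rx=-160)"
```

```text
time: 83.1
tool_pos: [463.7, 363.8, 42.5]
tcp_rot: [1.631, 1.57, 0.191]
contact_force: [0.1, 0.3, 0.4]
grip_width: 32.8
time: 83.6
tool_pos: [463.7, 364.4, 42.9]
tcp_rot: [1.859, 1.569, 0.42]
contact_force: [-0.7, -1.1, 6.6]
grip_width: 13.8
time: 84.1
tool_pos: [465.0, 365.3, 126.3]
tcp_rot: [1.985, 1.564, 0.546]
contact_force: [0.9, 0.0, -1.8]
grip_width: 13.8
time: 84.6
tool_pos: [463.1, 364.0, 121.7]
tcp_rot: [-0.876, 1.57, -2.506]
contact_force: [0.4, 0.3, -0.4]
grip_width: 13.7
t 84.6 pos [463.1 364.  121.7] F [ 0.4  0.3 -0.4] w 13.7 | turn [0.1 0.  0. ] lin cm [ 5.27 -0.38  9.95] lin(unturned) [ 5.27 -0.4   9.95]
reader x -259.5 y 3.7 front -146.5 feet z 81.8
```

```bash
python3 -m crank '[{"linear":[0,-0.13,2],"delta_rot":[0,0,0],"fingers":0.02},{"linear":[0,-0.13,4],"delta_rot":[0,0,0],"fingers":0.02},{"linear":[0,-0.13,3.9],"delta_rot":[0,0,0],"fingers":0.02},{"linear":[0,0,0],"delta_rot":[0,0,0],"fingers":0.02},{"linear":[0,0,0],"delta_rot":[0,0,0],"fingers":0.02}]'
python3 -m crank '[{"linear":[2,0,0],"delta_rot":[0,0,0],"fingers":0.02},{"linear":[2,0,0],"delta_rot":[0,0,0],"fingers":0.02},{"linear":[1.3,0,0],"delta_rot":[0,0,0],"fingers":0.02},{"linear":[0,0,0],"delta_rot":[0,0,0],"fingers":0.02},{"linear":[0,0,0],"delta_rot":[0,0,0],"fingers":0.02}]'
python3 -c "
from h import *
pad()"
python3 -m crank '[{"linear":[0,0,0.4],"delta_rot":[0,0,0],"fingers":0.02},{"linear":[0,0,0.4],"delta_rot":[0,0,0],"fingers":0.02},{"linear":[0,0,0.4],"delta_rot":[0,0,0],"fingers":0.02},{"linear":[0,0,0.4],"delta_rot":[0,0,0],"fingers":0.02},{"linear":[0,0,0.4],"delta_rot":[0,0,0],"fingers":0.02}]'
python3 -m crank '[{"linear":[0,0,0.4],"delta_rot":[0,0,0],"fingers":0.02},{"linear":[0,0,0.5],"delta_rot":[0,0,0],"fingers":0.02},{"linear":[0,0,0.5],"delta_rot":[0,0,0],"fingers":0.02},{"linear":[0,0,0.5],"delta_rot":[0,0,0],"fingers":0.02},{"linear":[0,0,0.5],"delta_rot":[0,0,0],"fingers":0.02}]'
python3 -m crank '[{"linear":[0,0,0.5],"delta_rot":[0,0,0],"fingers":0.02},{"linear":[0,0,0.5],"delta_rot":[0,0,0],"fingers":0.02},{"linear":[0,0,0.5],"delta_rot":[0,0,0],"fingers":0.02},{"linear":[0,0,0.5],"delta_rot":[0,0,0],"fingers":0.02},{"linear":[0,0,0.5],"delta_rot":[0,0,0],"fingers":0.02}]'
python3 -m crank '[{"linear":[0,0,0.5],"delta_rot":[0,0,0],"fingers":0.02},{"linear":[0,0,0.5],"delta_rot":[0,0,0],"fingers":0.02},{"linear":[0,0,0.5],"delta_rot":[0,0,0],"fingers":0.02},{"linear":[0,0,0.5],"delta_rot":[0,0,0],"fingers":0.02},{"linear":[0,0,0.5],"delta_rot":[0,0,0],"fingers":0.02}]'
python3 -m crank '[{"linear":[0,0,0.5],"delta_rot":[0,0,0],"fingers":0.02},{"linear":[0,0,0.5],"delta_rot":[0,0,0],"fingers":0.02},{"linear":[0,0,0.5],"delta_rot":[0,0,0],"fingers":0.02},{"linear":[0,0,0.5],"delta_rot":[0,0,0],"fingers":0.02},{"linear":[0,0,0.5],"delta_rot":[0,0,0],"fingers":0.02}]'
python3 meas.py | sed -n '/loose/,/blade/p'; python3 -c "
from h import *
pad()"
```

```text
time: 85.1
tool_pos: [453.7, 265.0, 122.2]
tcp_rot: [2.198, 1.57, 0.566]
contact_force: [-0.5, 0.5, -1.9]
grip_width: 13.9
time: 85.6
tool_pos: [453.6, 266.3, 69.1]
tcp_rot: [1.988, 1.571, 0.358]
contact_force: [-0.1, 0.5, -1.3]
grip_width: 13.6
t 85.6 pos [453.6 266.3  69.1] F [-0.1  0.5 -1.3] w 13.6 | turn [ 0.1 -0.  -0. ] lin cm [ 0.01 -0.02  0.65] lin(unturned) [ 0.01 -0.03  0.65]
reader x -161.5 y 0.2 front -48.5 feet z 29.2
time: 86.1
tool_pos: [452.2, 245.1, 69.2]
tcp_rot: [1.625, 1.57, -0.007]
contact_force: [0.3, 0.4, -1.3]
grip_width: 13.7
time: 86.6
tool_pos: [450.7, 221.1, 69.0]
tcp_rot: [0.098, 1.571, -1.533]
contact_force: [0.0, 0.0, -1.1]
grip_width: 13.8
time: 87.1
tool_pos: [449.2, 196.2, 69.0]
tcp_rot: [0.345, 1.571, -1.286]
contact_force: [-0.9, 0.6, -1.9]
grip_width: 13.8
time: 87.6
tool_pos: [447.7, 171.3, 69.0]
tcp_rot: [0.064, 1.571, -1.567]
contact_force: [-0.5, -1.2, -1.1]
grip_width: 13.3
time: 88.1
tool_pos: [446.2, 146.3, 69.0]
tcp_rot: [0.904, 1.571, -0.727]
contact_force: [-0.0, 0.4, -1.8]
grip_width: 13.5
loose ambers
px [241.6 149.1] A 87 mean [696.3  13.2] rect c [696.1  13.3] wh [39.6 19.4] ang 7.2
px [221.7 152.3] A 87 mean [687.7  72.7] rect c [687.8  72.7] wh [39.6 19.6] ang 5.2
px [201.7 154.1] A 90 mean [683.3 132.2] rect c [683.5 133. ] wh [20.9 36.7] ang 89.9
px [240.5 237.7] A 220 mean [433.1  19.6] rect c [439.5  18.2] wh [40.8 55.3] ang 89.2
px [289.8 241.2] A 299 mean [ 420.7 -123.7] rect c [ 419.8 -122.8] wh [67.2 37.7] ang 89.1
blade
t 88.15 pos [446.1 145.8  69. ] F [ 1.  -0.3 -0.7] w 13.6 | turn [0. 0. 0.] lin cm [-0.000e+00 -1.000e-02 -1.143e+01] lin(unturned) [-1.000e-02 -0.000e+00 -1.143e+01]
reader x -40.7 y 0.2 front 72.3 feet z 29.1
```

```bash
python3 -m crank '[{"linear":[0,0,0.5],"delta_rot":[0,0,0],"fingers":0.02},{"linear":[0,0,0.5],"delta_rot":[0,0,0],"fingers":0.02},{"linear":[0,0,0.4],"delta_rot":[0,0,0],"fingers":0.02},{"linear":[0,0,0.4],"delta_rot":[0,0,0],"fingers":0.02},{"linear":[0,0,0.4],"delta_rot":[0,0,0],"fingers":0.02}]'
python3 -m crank '[{"linear":[0,0,0.3],"delta_rot":[0,0,0],"fingers":0.02},{"linear":[0,0,0.3],"delta_rot":[0,0,0],"fingers":0.02},{"linear":[0,0,0.3],"delta_rot":[0,0,0],"fingers":0.02},{"linear":[0,0,0.3],"delta_rot":[0,0,0],"fingers":0.02},{"linear":[0,0,0.3],"delta_rot":[0,0,0],"fingers":0.02}]'
python3 -m crank '[{"linear":[0,0,0.3],"delta_rot":[0,0,0],"fingers":0.02},{"linear":[0,0,0.3],"delta_rot":[0,0,0],"fingers":0.02},{"linear":[0,0,0.3],"delta_rot":[0,0,0],"fingers":0.02},{"linear":[0,0,0.3],"delta_rot":[0,0,0],"fingers":0.02},{"linear":[0,0,0.3],"delta_rot":[0,0,0],"fingers":0.02}]'
python3 -m crank '[{"linear":[0,0,0.3],"delta_rot":[0,0,0],"fingers":0.02},{"linear":[0,0,0.3],"delta_rot":[0,0,0],"fingers":0.02},{"linear":[0,0,0.3],"delta_rot":[0,0,0],"fingers":0.02},{"linear":[0,0,0.3],"delta_rot":[0,0,0],"fingers":0.02},{"linear":[0,0,0.3],"delta_rot":[0,0,0],"fingers":0.02}]'
python3 -m crank '[{"linear":[0,0,0.2],"delta_rot":[0,0,0],"fingers":0.02},{"linear":[0,0,0.2],"delta_rot":[0,0,0],"fingers":0.02},{"linear":[0,0,0],"delta_rot":[0,0,0],"fingers":0.02},{"linear":[0,0,0],"delta_rot":[0,0,0],"fingers":0.02},{"linear":[0,0,0],"delta_rot":[0,0,0],"fingers":0.02}]'
python3 -c "
from h import *
pad()
t=capture('top')
cv2.imwrite('pics/push9.png',cv2.resize(t['image'][195:265,190:350],None,fx=5,fy=5,interpolation=cv2.INTER_CUBIC))"; python3 meas.py | sed -n '/loose/,/blade/p'
```

```text
time: 88.65
tool_pos: [444.9, 124.5, 69.0]
tcp_rot: [1.08, 1.571, -0.551]
contact_force: [0.6, -0.4, -1.8]
grip_width: 13.5
time: 89.15
tool_pos: [444.0, 109.6, 69.0]
tcp_rot: [1.443, 1.571, -0.188]
contact_force: [-0.2, 2.4, -0.3]
grip_width: 13.8
time: 89.65
tool_pos: [443.0, 94.6, 69.0]
tcp_rot: [-0.4, 1.571, -2.032]
contact_force: [-0.1, -0.3, -0.9]
grip_width: 13.9
time: 90.15
tool_pos: [442.1, 79.6, 69.0]
tcp_rot: [0.42, 1.571, -1.211]
contact_force: [1.2, 0.4, -1.8]
grip_width: 13.9
time: 90.65
tool_pos: [441.9, 75.9, 69.0]
tcp_rot: [0.917, 1.571, -0.715]
contact_force: [-1.3, -0.1, -0.8]
grip_width: 13.7
t 90.65 pos [441.9  75.9  69. ] F [-1.3 -0.1 -0.8] w 13.7 | turn [ 0.  0. -0.] lin cm [  0.    -0.02 -18.43] lin(unturned) [ 0.000e+00 -1.000e-02 -1.843e+01]
reader x 29.3 y 0.3 front 142.3 feet z 29.1
loose ambers
px [241.6 149.1] A 86 mean [696.3  13.4] rect c [696.5  13.6] wh [38.5 19.2] ang 6.2
px [221.7 152.2] A 88 mean [687.8  72.8] rect c [687.9  72.8] wh [39.6 19.7] ang 5.9
px [201.7 154. ] A 89 mean [683.5 132.4] rect c [683.5 132.9] wh [20.9 36.7] ang 90.0
px [260.4 236.7] A 42 mean [435.  -38.2] rect c [437.2 -37.2] wh [ 5.8 52.3] ang 89.0
px [284.1 240.8] A 455 mean [ 422.1 -107. ] rect c [ 421.7 -106.5] wh [99.7 38.5] ang 86.6
blade
```

View pics/push9.png

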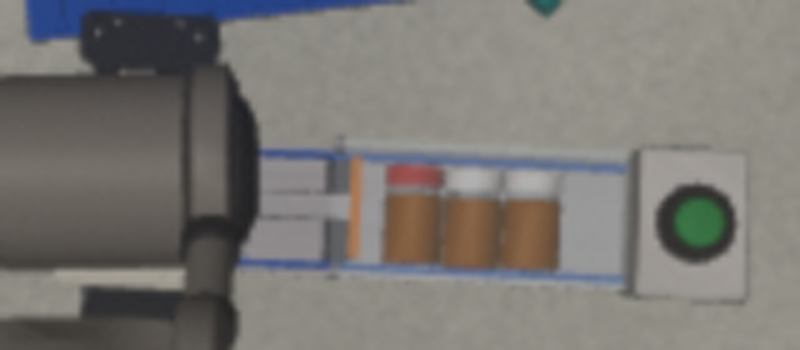

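All three wide vials lie in the bay: red at crop (413,215), whites at (471,215) and (530,215). I'll withdraw the paddle and park it.

```bash
python3 -m crank '[{"linear":[0,0,-1],"delta_rot":[0,0,0],"fingers":0.02},{"linear":[0,0,-3],"delta_rot":[0,0,0],"fingers":0.02},{"linear":[0,0,-4],"delta_rot":[0,0,0],"fingers":0.02},{"linear":[0,0,-4],"delta_rot":[0,0,0],"fingers":0.02},{"linear":[0,0,-4],"delta_rot":[0,0,0],"fingers":0.02}]'
python3 -m crank '[{"linear":[0,0,-3.5],"delta_rot":[0,0,0],"fingers":0.02},{"linear":[-2,0,0],"delta_rot":[0,0,0],"fingers":0.02},{"linear":[-3,0,0],"delta_rot":[-6,0,0],"fingers":0.02},{"linear":[0,0,0],"delta_rot":[-5,0,0],"fingers":0.02},{"linear":[0,0,0],"delta_rot":[0,0,0],"fingers":0.02}]'
python3 -c "
from h import *
go(463.3,364,43,7.5)"
```

```text
time: 91.25
tool_pos: [451.3, 237.8, 69.0]
tcp_rot: [2.054, 1.571, 0.422]
contact_force: [1.1, -0.4, -0.8]
grip_width: 13.8
time: 91.75
tool_pos: [453.6, 271.5, 119.7]
tcp_rot: [1.864, 1.569, 0.426]
contact_force: [-0.9, -0.0, -2.0]
grip_width: 13.9
t 91.75 pos [453.6 271.5 119.7] F [-0.9 -0.  -2. ] w 13.9 | turn [ 0.1 -0.  -0.1] lin cm [ 7.67  2.17 -9.05] lin(unturned) [ 7.67  2.18 -9.04]
```

```bash
python3 -m crank '[{"linear":[0,0.72,-2.9],"delta_rot":[0,0,0],"fingers":0.02},{"linear":[0,0.72,-2.9],"delta_rot":[0,0,0],"fingers":0.02},{"linear":[0,0.72,-2.8],"delta_rot":[0,0,0],"fingers":0.02},{"linear":[2.2,0,0],"delta_rot":[0,0,0],"fingers":0.02},{"linear":[2,0,0],"delta_rot":[0,0,0],"fingers":0.02}]'
python3 -m crank '[{"linear":[0,0,0],"delta_rot":[0,0,0],"fingers":0.02},{"linear":[1.3,0,0],"delta_rot":[0,0,0],"fingers":0.02},{"linear":[1.1,0,0],"delta_rot":[0,0,0],"fingers":0.02},{"linear":[0.5,0,0],"delta_rot":[0,0,0],"fingers":0.02},{"linear":[0,0,0],"delta_rot":[0,0,0],"fingers":0.02}]'
python3 -c "
from h import *
go(463.3,360,43,7.5)"
```

```text
time: 92.25
tool_pos: [463.1, 359.7, 75.6]
tcp_rot: [-1.206, 1.57, -2.647]
contact_force: [-0.5, -0.6, -1.0]
grip_width: 13.9
time: 92.75
tool_pos: [463.5, 358.3, 47.3]
tcp_rot: [-1.125, 1.569, -2.565]
contact_force: [-0.2, 1.0, -1.0]
grip_width: 14.0
t 92.75 pos [463.5 358.3  47.3] F [-0.2  1.  -1. ] w 14.0 | turn [0.  0.  0.1] lin cm [ 0.43  0.   -0.17] lin(unturned) [ 0.43  0.   -0.17]
```

```bash
python3 -m crank '[{"linear":[0.25,0,0],"delta_rot":[0,0,0],"fingers":0.02},{"linear":[0.15,0,0],"delta_rot":[0,0,0],"fingers":0.02},{"linear":[0.08,0,0],"delta_rot":[0,0,0],"fingers":0.02},{"linear":[0,0,0],"delta_rot":[0,0,0],"fingers":0.02},{"linear":[0,0,0],"delta_rot":[0,0,0],"fingers":0.02}]'
python3 -m crank '[{"linear":[0,0,0],"delta_rot":[0,0,0],"fingers":0.02},{"linear":[0,0,0],"delta_rot":[0,0,0],"fingers":0.1},{"linear":[0,0,0],"delta_rot":[0,0,0],"fingers":0.25},{"linear":[0,0,0],"delta_rot":[0,0,0],"fingers":0.5},{"linear":[0,0,0],"delta_rot":[0,0,0],"fingers":0.5}]'
python3 -m crank '[{"linear":[-2,0,0],"delta_rot":[0,0,0],"fingers":0.5},{"linear":[-4,0,0],"delta_rot":[0,0,0],"fingers":0.5},{"linear":[-4,0,0],"delta_rot":[0,0,0],"fingers":0.5},{"linear":[-2,0,0],"delta_rot":[0,0,0],"fingers":0.3},{"linear":[0,0,0],"delta_rot":[0,0,0],"fingers":0.1}]'
python3 -c "
from h import *
go(423,-228,150,7.5)"
```

```text
time: 93.25
tool_pos: [463.9, 358.6, 43.4]
tcp_rot: [1.621, 1.571, 0.182]
contact_force: [-0.3, 0.2, -0.3]
grip_width: 13.9
time: 93.75
tool_pos: [463.9, 358.6, 43.3]
tcp_rot: [1.664, 1.57, 0.225]
contact_force: [0.5, -0.5, 0.0]
grip_width: 33.3
time: 94.25
tool_pos: [465.4, 359.6, 166.9]
tcp_rot: [1.958, 1.564, 0.519]
contact_force: [-0.6, -0.4, -0.5]
grip_width: 34.3
t 94.25 pos [465.4 359.6 166.9] F [-0.6 -0.4 -0.5] w 34.3 | turn [ 0.  -0.2 -0.4] lin cm [  1.69 -11.87  57.7 ] lin(unturned) [  1.46 -11.92  57.7 ]
```

```bash
python3 -m crank '[{"linear":[0,-0.5,2.5],"delta_rot":[0,0,0],"fingers":0},{"linear":[0,-0.95,4.6],"delta_rot":[0,0,0],"fingers":0},{"linear":[0,-0.95,4.6],"delta_rot":[0,0,0],"fingers":0},{"linear":[0,-0.95,4.6],"delta_rot":[0,0,0],"fingers":0},{"linear":[0,-0.95,4.6],"delta_rot":[0,0,0],"fingers":0}]'
python3 -m crank '[{"linear":[0,-0.95,4.6],"delta_rot":[0,0,0],"fingers":0},{"linear":[0,-0.95,4.6],"delta_rot":[0,0,0],"fingers":0},{"linear":[0,-0.95,4.6],"delta_rot":[0,0,0],"fingers":0},{"linear":[0,-0.95,4.6],"delta_rot":[0,0,0],"fingers":0},{"linear":[0,-0.95,4.6],"delta_rot":[0,0,0],"fingers":0}]'
python3 -m crank '[{"linear":[0,-0.95,4.6],"delta_rot":[0,0,0],"fingers":0},{"linear":[0,-0.95,4.6],"delta_rot":[0,0,0],"fingers":0},{"linear":[0,-0.87,4.5],"delta_rot":[0,0,0],"fingers":0},{"linear":[0,0,0],"delta_rot":[0,0,0],"fingers":0},{"linear":[0,0,0],"delta_rot":[0,0,0],"fingers":0}]'
python3 -c "
from h import *
go(423,-227,130,7.5)"; python3 meas.py
```

```text
time: 94.75
tool_pos: [447.5, 144.1, 162.1]
tcp_rot: [-1.453, 1.569, -2.891]
contact_force: [0.1, -1.3, 0.3]
grip_width: 0.3
time: 95.25
tool_pos: [430.6, -90.1, 162.4]
tcp_rot: [-2.052, 1.569, 2.792]
contact_force: [0.7, -0.7, 0.5]
grip_width: 0.9
time: 95.75
tool_pos: [421.3, -228.1, 162.1]
tcp_rot: [-2.438, 1.568, 2.404]
contact_force: [1.1, 0.4, 0.2]
grip_width: 0.4
t 95.75 pos [ 421.3 -228.1  162.1] F [1.1 0.4 0.2] w 0.4 | turn [-0.1 -0.1  0.1] lin cm [ 3.21  0.18 -0.09] lin(unturned) [ 3.21  0.19 -0.09]
rack items
px [241.4 147.1] A 168 mean [703.7  13.9] rect c [704.2  13.9] wh [60.8 25.8] ang 5.5
px [221.6 149.9] A 174 mean [696.2  73.4] rect c [696.2  73.6] wh [61.7 25.9] ang 5.1
px [201.5 151.6] A 173 mean [691.8 133.5] rect c [692.3 133.5] wh [26.9 58.3] ang 90.0
loose ambers
px [241.6 149.3] A 89 mean [695.8  13.3] rect c [695.8  13.3] wh [40.  19.6] ang 6.3
px [221.7 152.2] A 87 mean [688.1  72.7] rect c [688.5  72.8] wh [38.4 19.7] ang 5.9
px [201.7 154.1] A 89 mean [683.2 132.4] rect c [683.5 132.9] wh [20.9 36.7] ang 90.0
px [284.1 240.8] A 455 mean [ 422.  -107.1] rect c [ 421.7 -106.5] wh [99.8 38.5] ang 86.6
blade
px [162.1 222.5] A 51 mean [479.5 244. ] rect c [479.7 244.2] wh [56.1  7.7] ang 8.6
handle
px [130.2 227.3] A 262 mean [467.2 335.4] rect c [467.2 335.5] wh [ 13.6 156.9] ang 7.6
```

```bash
python3 -m crank '[{"linear":[1.5,0.18,-0.09],"delta_rot":[0,0,0],"fingers":0},{"linear":[1.9,0,0],"delta_rot":[0,0,0],"fingers":0},{"linear":[0,0,0],"delta_rot":[0,0,0],"fingers":0},{"linear":[0,0,0],"delta_rot":[0,0,0],"fingers":0},{"linear":[0,0,0],"delta_rot":[0,0,0],"fingers":0}]'
python3 -m crank '[{"linear":[0.2,0,0],"delta_rot":[0,0,0],"fingers":0},{"linear":[0.2,0,0],"delta_rot":[0,0,0],"fingers":0},{"linear":[0.2,0,0],"delta_rot":[0,0,0],"fingers":0},{"linear":[0,0,0],"delta_rot":[0,0,0],"fingers":0},{"linear":[0,0,0],"delta_rot":[0,0,0],"fingers":0}]'
python3 -m crank '[{"linear":[0.1,0,0],"delta_rot":[0,0,0],"fingers":0},{"linear":[0.1,0,0],"delta_rot":[0,0,0],"fingers":0},{"linear":[0.1,0,0],"delta_rot":[0,0,0],"fingers":0},{"linear":[0,0,0],"delta_rot":[0,0,0],"fingers":0},{"linear":[0,0,0],"delta_rot":[0,0,0],"fingers":0}]'
```

```text
time: 96.3
tool_pos: [424.6, -225.4, 129.7]
tcp_rot: [0.964, 1.569, -0.473]
contact_force: [1.8, 0.2, 4.5]
grip_width: 0.3
time: 96.8
tool_pos: [424.8, -225.6, 128.3]
tcp_rot: [0.93, 1.566, -0.508]
contact_force: [-10.6, 8.9, 51.0]
grip_width: 0.4
time: 97.3
tool_pos: [424.9, -225.7, 127.8]
tcp_rot: [0.865, 1.564, -0.573]
contact_force: [-16.7, 15.2, 75.0]
grip_width: 0.3
```

```bash
python3 -m crank '[{"linear":[-0.5,0,0],"delta_rot":[0,0,0],"fingers":0},{"linear":[-1,0,0],"delta_rot":[0,0,0],"fingers":0},{"linear":[-3,0,0],"delta_rot":[0,0,0],"fingers":0},{"linear":[-4,0,0],"delta_rot":[0,0,0],"fingers":0},{"linear":[-4,0,0],"delta_rot":[0,0,0],"fingers":0}]'
python3 -m crank '[{"linear":[0,0,4],"delta_rot":[0,0,0],"fingers":0},{"linear":[0,0,4],"delta_rot":[0,0,0],"fingers":0},{"linear":[0,0,4],"delta_rot":[0,0,0],"fingers":0},{"linear":[0,0,4],"delta_rot":[0,0,0],"fingers":0},{"linear":[0,0,0],"delta_rot":[0,0,0],"fingers":0}]'
python3 -m crank '[{"linear":[0,0,0],"delta_rot":[0,0,0],"fingers":0},{"linear":[0,0,0],"delta_rot":[0,0,0],"fingers":0},{"linear":[0,0,0],"delta_rot":[0,0,0],"fingers":0},{"linear":[0,0,0],"delta_rot":[0,0,0],"fingers":0},{"linear":[0,0,0],"delta_rot":[0,0,0],"fingers":0}]'
python3 -c "
from h import *
go(423,-227,130,7.5)
t=capture('top');cv2.imwrite('pics/final.png',cv2.resize(t['image'][100:270,80:390],None,fx=2.5,fy=2.5,interpolation=cv2.INTER_CUBIC))"; python3 meas.py
```

```text
time: 97.8
tool_pos: [423.2, -225.3, 245.8]
tcp_rot: [-2.342, 1.568, 2.503]
contact_force: [0.3, -1.2, 1.0]
grip_width: 0.4
time: 98.3
tool_pos: [444.6, -388.4, 243.5]
tcp_rot: [-1.785, 1.569, 3.056]
contact_force: [-0.3, 0.0, 0.7]
grip_width: 0.6
time: 98.8
tool_pos: [444.9, -384.7, 245.6]
tcp_rot: [0.596, 1.57, -0.843]
contact_force: [-0.9, -0.2, -0.1]
grip_width: 0.5
t 98.8 pos [ 444.9 -384.7  245.6] F [-0.9 -0.2 -0.1] w 0.5 | turn [ 0.1  0.  -0. ] lin cm [ 11.56  -0.12 -15.93] lin(unturned) [ 11.56  -0.1  -15.93]
rack items
px [241.4 147.1] A 170 mean [703.6  13.9] rect c [704.  14.] wh [61.1 26.1] ang 5.5
px [221.6 149.9] A 174 mean [696.2  73.4] rect c [696.2  73.6] wh [61.7 25.9] ang 5.1
px [201.5 151.7] A 172 mean [691.8 133.5] rect c [692.3 133.5] wh [26.9 58.3] ang 90.0
loose ambers
px [241.7 149.2] A 86 mean [696.2  13.1] rect c [696.6  13.3] wh [38.3 19.4] ang 5.6
px [221.7 152.2] A 89 mean [687.9  72.7] rect c [687.9  72.6] wh [39.6 20.1] ang 5.9
px [201.7 154.1] A 90 mean [683.3 132.2] rect c [683.5 133. ] wh [20.9 36.7] ang 89.9
px [284.1 240.8] A 454 mean [ 422. -107.] rect c [ 421.7 -106.5] wh [99.7 38.5] ang 86.6
blade
px [162.2 222.7] A 52 mean [479.2 243.8] rect c [479.7 243.9] wh [56.   7.8] ang 8.1
handle
px [130.2 227.3] A 262 mean [467.2 335.4] rect c [467.2 335.5] wh [ 13.6 156.9] ang 7.6
```

View pics/final.png

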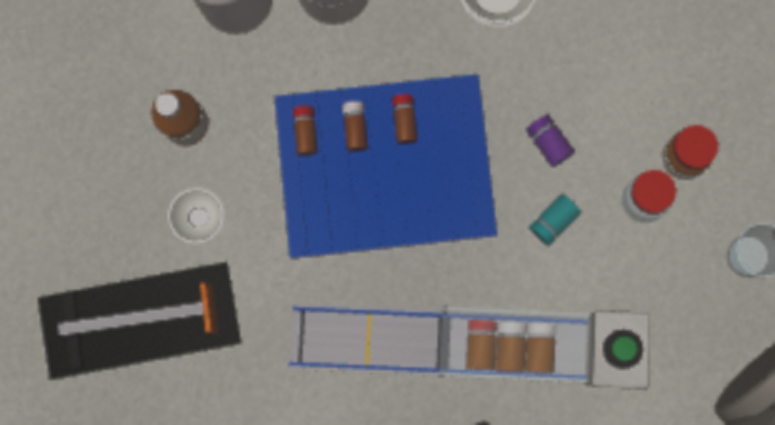

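```bash
python3 -c "
from plant import workorder
print(workorder.close_job())"
```

```text
the job is handed in; nothing more can be done
None
```

The job is handed in at about 99 s: all three wide vials present (two white caps, one red) are in the bay under the hood, and I pressed the start button after that. I laid each vial before the yellow line and rolled it in with the paddle at 30–50 mm/s.

**What went wrong:**
- **Thrown-back vial:** the second vial was knocked out of the bay back to the track start while I was fetching the red one. I didn't notice, and the red vial pressed on it with about 32 N. I put the red vial back in its groove, fed the white one again, then fed the red.
- **Button press:** I went past the button's end stop, and the fingertips read up to 75 N at the wrist. That is under the 120 N wrist limit. It is over the 40 N limit on the arm or gripper body, if that limit also counts the fingertips.

**Last checks (final top image):**
- The three wide vials lie side by side past the ridge, and the three slim ones are unmoved in the rack.
- The paddle stands lengthwise about in the middle of its pad.
- The purple and turquoise look-alikes and the glassware look undisturbed; I judged these by eye only.
- I had no reading of the button's travel. That it was pressed rests on the contact force and the hard stop.

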